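# String steel and copper test plates with an insulating sleeve on a corrosion-test hook

### The arm

A 6-joint arm with a two-finger parallel gripper is mounted at the origin on a cart in front of the work surface, level with it; the furniture and walls round the work are solid. World frame = base frame: x ahead of the robot, y to its left, z up, the work surface at z = 0. Lengths are in mm, angles in rad, forces in N, time in s.
With the tool pointing down it reaches from about 350 to 975 mm from the base axis. Payload 4.9 kg.
Tool frame: the origin (TCP) lies midway between the tips of the shut fingers; the grasp point (between the pads) lies 19 mm behind it (r.tcp_to_grasp is the distance from the TCP to the grasp point, in mm); z points along the fingers, y is the direction in which the jaws open and shut (so a half turn about z gives the same grasp; the last joint's range is limited). The gripper opens to 85 mm and grips with 20 to 120 N. Pads are 22 mm wide; open, the fingers measure 114 mm over their backs; the gripper's body (76 mm by 85 mm) begins 54 mm behind the grasp point. The pads swing forward as they close: fully open they stand 13 mm farther back than shut.
Start: joints at [-0.119, 0.053, 1.613, -0, 1.476, -0.119], TCP at [624.981, 0.003, 231.304] pointing down, gripper open.
Joint ranges: [-3.01, 3.01], [-1.01, 2.22], [0.06, 2.58], [-1.02, 4.17], [0.09, 2.62], [-3.14, 3.14]. Speed limits (rad/s): [2.57, 2.57, 3.14, 3.14, 3.14, 3.14].

### API

Orientations are given as a rotation vector (axis times angle).
In Python, from bench import r gives the robot as it stands.
- The arm moves only by the tool servo_tool, never from a script. Its argument "series" is a list of rows, each an object of numbers: "tx", "ty", "tz": the shift along the tool's x, y, z in cm; "ax", "ay", "az": the turn, a rotation vector about the tool's x, y, z in degrees; "grip": the opening, from 0 (shut) to 1 (fully open). A call has exactly 10 rows; each row shifts and turns the pose as measured when the row begins, along the tool's axes as they then stand; what a row does not reach is not made up. A row lasts 1/10 s, in which the tool goes at most 50 mm and 8.59 degrees, less where a joint would pass 70% of its speed; a pose out of reach is approached as far as the arm can. A call with a gripper value outside its range is refused whole. The fingers move at their own pace and stop on an object; "newtons" is the grip in N (left out, the last holds). Time passes only in rows, so rows that do not move let the fingers close, or fill a call up. It gives the time, the measured TCP pose, the force and the opening at its end, in the units of the state.
- r.read_state(): the state, without advancing time (a new reading comes with each control period).
- r.grab_frame(name): name is "scene" or "side" or "wrist"; returns a dict with "pixels" (400x640x3 uint8, red, green, blue), "camera_matrix" (3x3 intrinsics, pixels), "rvec" (rotation vector, rad) and "tvec" (3), from world to camera coordinates, as OpenCV has them. Camera axes: x right, y down, z forward; pixel columns grow to the right and rows downward; lengths in mm; the calibration is good to about 2 mm. The wrist camera is an equidistant fisheye: a pixel r from the principal point sees the ray r / f radians off the axis. A picture is of the moment at which its call begins. There is no depth.
- r.hand_in(): hands the job in, once; it reports no verdict.
Trained networks look in a picture, given as the dict that the camera call returned (one of the last four; its "shot" number tells which), for a name from the list of things; names that differ only in an ending like _2 or _b are one class to them, and where a whole thing is asked for, a point or a joint stands for the part that bears it (a point fixed in the world has none). Each returns a list of dicts, best first, with "conf" (0 to 1); they miss things now and then, are a little off and sometimes report something else, mostly with a low value. They report only what shows in the picture. A call takes as long as a camera call. They do not tell look-alikes from the thing itself.
- r.boxes_of(picture, label): "rect" ([left, top, width, height] in pixels, round what is visible of it).
- r.place_of(picture, label): "position" ([row, column] in pixels: a listed point, or the origin of a listed thing).
The state is a dict: "t": time; "q": joint angles; "joint_vel": joint speeds; "joint_efforts": joint torques, N m; "tcp_pos": TCP position; "eef_rot": TCP orientation; "ft_force": force on the tool from outside, world axes, zero at the start; "ft_torque": the same for the moment, N m; "grip_width": opening from 0.0 (shut) to 1.0 (fully open).
Only numpy, scipy, OpenCV 4.12 (cv2) and the standard library are available. Lean on these libraries where they do the work, as an engineer would, in place of code of your own. Each camera call takes 0.05 s, during which the arm holds its last target.

### The job

Hang the corrosion-test set on the hook of the grey stand in this order: the steel plate, then the white ceramic sleeve with its collar towards the free end of the hook, then the copper plate. Pass each part over the upturned tip and slide it back until it nests over the collar behind it and stops, then press it home by itself with a short, firm, steady push so that no gap is left; come up to every contact slowly and force nothing, for the ceramic is brittle. The two metals must never touch each other, and the beaker, the sample glass and the petri dish stay where they are.

Things in the scene. Friction and masses are not known exactly. Their poses are not given: they have to be found in the camera images.
- hook_stand: Fixed grey stand. Origin on the worktop below 'seat'; +x runs from the hook's free end back to its root, z up. Base 136 x 120 x 12 mm; post 46 mm behind the origin, 143 mm high. Hook: level 8 mm steel rod, axis 125 mm up, straight for 70 mm before the seat, last 14 mm bent up by 4 mm. At its root a fixed white back sleeve, 34 mm square, with a collar 20 mm wide, 14 mm long, end tapered.
- seat (a point): Centre of the back sleeve's front face, on its collar's axis: 121.5 mm above the worktop, 3.5 mm below the rod's axis; axes as hook_stand. With all parts home, along its x: steel_hole -4 mm, sleeve_back -8, sleeve_front -38, copper_hole -42 (plate holes hang 1 mm lower). 5 to 20 N presses a part home; over 30 N chips the ceramic, and a bump at over 15 mm/s can reach that.
- hook_tip (a point): Centre of the rod at the free end of the hook: 84 mm in front of the seat (-x), 129 mm above the worktop; axes as hook_stand.
- rack: Fixed blue rack 160 x 64 mm, floor 10 mm high, origin under its centre. Slots 9.5 mm wide, with ribs 25 mm high, 55 mm before and behind the centre along its x, hold the plates upright; either plate may be in either. Between them the sleeve lies on a step 28 mm high and 28 mm wide, so that fingers fit down both sides of it. All parts have the rack's yaw.
- steel_plate: Loose grey steel plate, upright in the rack: 48 mm wide (y), 64 mm tall (z), 8 mm thick (x), about 0.13 kg, front and back alike, with a 22 mm hole along x. Origin: centre of its lower edge (at first 10 mm above the worktop). Grip it from above by its two narrow sides; it may shift a millimetre or two in the grip.
- steel_hole (a point): Centre of the steel plate's hole, 46 mm above its lower edge. The hole fits the collar with 1 mm all round; poses are good to 2 mm or so, so find height and stop by touch. Hanging on the bare rod it lies 3.5 mm below the seat's height and must be lifted by that much to go over the collar. A plate that only meets the collar's end stops 14 mm short.
- sleeve: Loose white ceramic sleeve, 0.06 kg, bore (15 mm) along x. Body 34 x 34 mm, 30 mm long; collar 20 mm wide, 14 mm long at -x; socket 22 mm wide, 7 mm deep in the +x face takes the last 6 mm of the back collar. Origin: centre of the body's underside, at first 28 mm above the worktop; bore axis 17 mm higher. On the rod its axis hangs level with the seat. If the socket misses it stops 6 mm short.
- sleeve_back (a point): Centre of the sleeve's socket mouth, in the plane of its +x face, 15 mm behind the body's middle; axes as sleeve.
- sleeve_front (a point): Point on the sleeve's axis in the plane of the body's front face, from which the collar stands out, 15 mm before the body's middle; axes as sleeve.
- copper_plate: Loose reddish copper plate, as the steel plate but 42 mm wide: 64 mm tall, 8 mm thick, 22 mm hole along x. Origin: centre of its lower edge, which starts 10 mm above the worktop.
- copper_hole (a point): Centre of the copper plate's hole, 46 mm above its lower edge, mid-thickness. It goes over the loose sleeve's collar, 1 mm clear all round, as the steel plate does over the back collar; meeting only the collar's end it stops 14 mm short.
- beaker: Glass beaker 62 mm wide, 82 mm tall, loose, left of the stand; bystander. Origin: centre of its underside.
- sample_glass: Sample glass with layered soil, 49 mm wide, 76 mm tall, loose, right of the stand; bystander. Origin: centre of its underside.
- petri_dish: Petri dish 92 mm wide, 15 mm high, loose, behind the rack on the right; bystander. Origin: centre of its underside.
Not all that is in view belongs to the job. Several things have the shape of the steel_plate; the one meant has the colours described above.

How it is judged (in metres and radians):
On the way, in this order (a step that is already met when the one before it is completed fails the run):
1. the steel plate is on the hook with its hole over the back collar, against the seat face within 1.8 mm, and is pressed home with over 5 N for 0.1 s (x of steel_hole in the frame of seat between -0.0058 and -0.002 m and z of steel_hole in the frame of seat between -0.0022 and 0.0015 m and y of steel_hole in the frame of seat between -0.0022 and 0.0022 m and contact force between steel_plate and hook_stand above 5 N), for 0.1 s.
2. with the steel plate still home, the sleeve is nested against it within 2 mm, collar towards the tip, and is pressed home with over 5 N for 0.1 s (x of steel_hole in the frame of seat between -0.0058 and -0.002 m and z of steel_hole in the frame of seat between -0.0022 and 0.0015 m and y of steel_hole in the frame of seat between -0.0022 and 0.0022 m and x of sleeve_back in the frame of seat between -0.01 and -0.006 m and z of sleeve_back in the frame of seat between -0.0018 and 0.0018 m and y of sleeve_back in the frame of seat between -0.0022 and 0.0022 m and y of sleeve_front in the frame of seat between -0.004 and 0.004 m and contact force between sleeve and steel_plate above 5 N), for 0.1 s.
3. steel plate and sleeve still home, the copper plate has its hole over the sleeve's collar, against the sleeve within 1.8 mm, and is pressed home with over 5 N for 0.1 s (x of steel_hole in the frame of seat between -0.0058 and -0.002 m and z of steel_hole in the frame of seat between -0.0022 and 0.0015 m and y of steel_hole in the frame of seat between -0.0022 and 0.0022 m and x of sleeve_back in the frame of seat between -0.01 and -0.006 m and z of sleeve_back in the frame of seat between -0.0018 and 0.0018 m and y of sleeve_back in the frame of seat between -0.0022 and 0.0022 m and y of sleeve_front in the frame of seat between -0.004 and 0.004 m and x of copper_hole in the frame of sleeve_front between -0.0058 and -0.002 m and z of copper_hole in the frame of sleeve_front between -0.0024 and 0.0015 m and y of copper_hole in the frame of sleeve_front between -0.0022 and 0.0022 m and contact force between copper_plate and sleeve above 5 N), for 0.1 s.
At the end, for the whole second after the job is handed in: steel plate, sleeve and copper plate hang on the hook in this order, each nested over the collar behind it and touching the one behind within about 2 mm along the hook, centred within about 2 mm, and at rest (below 50 mm/s) (x of steel_hole in the frame of seat between -0.0058 and -0.002 m and z of steel_hole in the frame of seat between -0.0022 and 0.0015 m and y of steel_hole in the frame of seat between -0.0022 and 0.0022 m and x of sleeve_back in the frame of seat between -0.01 and -0.006 m and z of sleeve_back in the frame of seat between -0.0018 and 0.0018 m and y of sleeve_back in the frame of seat between -0.0022 and 0.0022 m and y of sleeve_front in the frame of seat between -0.004 and 0.004 m and x of copper_hole in the frame of sleeve_front between -0.0058 and -0.002 m and z of copper_hole in the frame of sleeve_front between -0.0024 and 0.0015 m and y of copper_hole in the frame of sleeve_front between -0.0022 and 0.0022 m and linear speed of each of steel_plate, sleeve, copper_plate below 0.05 m/s).
It fails at once if a part is forced against the hook, a sleeve or a plate with over 30 N (contact force between any of steel_plate, sleeve, copper_plate and hook_stand above 30 N or contact force between sleeve and steel_plate above 30 N or contact force between copper_plate and sleeve above 30 N).
It fails at once if the two metal plates touch each other (contact force between steel_plate and copper_plate above 0.05 N).
It fails at once if the beaker, the sample glass or the petri dish is moved by over 20 mm (distance of any of beaker, sample_glass, petri_dish from where it was at the start of the episode above 0.02 m).
It also fails if it takes over 72 s, if anything falls off the work surface, if the arm or the gripper's body presses on something with over 40 N, if the wrist force passes 120 N, or if a joint passes its speed limit or range.

## Working session

There is one attempt and no reset: what is moved stays moved. The work goes in short steps, Python scripts to look and compute and a tool call to move; the robot and the scene stay as the last step left them, time stands still between calls to the robot, and variables do not carry over. Pictures are saved under pics/ and viewed, and the job is handed in when it is done.

Besides the shell and the picture viewer there is one more tool, called after "Emit:" as name([rows], argument=value, ...), one row to a line, values as JSON. servo_tool: Moves the arm, as the interface text tells. Its arguments: {"type":"object","properties":{"series":{"type":"array"},"newtons":{"type":"number"}},"required":["series"]}

```bash
mkdir -p pics; ls
python3 - <<'E'
from bench import r
import cv2
s=r.read_state();print(s)
for n in ["scene","side","wrist"]:
    p=r.grab_frame(n);cv2.imwrite(f"pics/{n}0.png",p["pixels"][:,:,::-1])
    print(n,p["shot"],p["camera_matrix"],p["rvec"],p["tvec"])
    for l in ["hook_stand","seat","hook_tip","rack","steel_plate","steel_hole","copper_plate","copper_hole","sleeve","sleeve_back","sleeve_front","beaker","sample_glass","petri_dish"]:
        print(l,[(([round(float(v)) for v in d["position"]]),round(d["conf"],2)) for d in r.place_of(p,l)][:3])
print(r.read_state()["t"])
E
```

```text
pics
{'t': 0.0, 'q': array([-1.18999709e-01,  5.33325255e-02,  1.61431674e+00,  9.78847573e-06,
        1.47601807e+00, -1.18986420e-01]), 'joint_vel': array([ 1.59287999e-03, -2.35446756e-03,  1.19772026e-03,  5.59973201e-04,
        4.51659167e-05, -1.59422625e-04]), 'joint_efforts': array([ 2.70554956e-04, -3.93670499e+01, -3.70175600e+01, -1.62778279e-04,
        6.93513779e-03, -6.06393527e-06]), 'tcp_pos': array([6.24362658e+02, 7.95444587e-02, 2.30064536e+02]), 'eef_rot': array([-2.22029940e+00, -2.22026782e+00,  2.00146041e-03]), 'ft_force': array([ 0.29233594,  0.91366243, -0.3274751 ]), 'ft_torque': array([-0.00171823,  0.04279395,  0.00543853]), 'grip_width': 1.0003713080223404}
scene 1 [[436.95056889   0.         325.17369516]
 [  0.         436.95056889 205.21301984]
 [  0.           0.           1.        ]] [ 2.07721665 -1.60549169  0.47514958] [-140.21568908  495.40454762 1004.13968549]
hook_stand [([217, 300], 0.72)]
seat [([190, 298], 0.6)]
hook_tip [([215, 293], 0.72)]
rack [([239, 366], 0.91)]
steel_plate [([226, 369], 0.76), ([238, 403], 0.65), ([216, 298], 0.35)
[... 1068 characters left out ...]
, 0.81)]
wrist 3 [[309.70691629   0.         314.06587179]
 [  0.         309.70691629 200.4015524 ]
 [  0.           0.           1.        ]] [-2.82744598e+00  2.22917964e-03 -1.64771432e-03] [-626.07795915  -39.84898261  379.90537355]
hook_stand [([99, 255], 0.78)]
seat [([101, 228], 0.68)]
hook_tip [([117, 138], 0.85)]
rack [([261, 238], 0.69)]
steel_plate [([317, 263], 0.98), ([265, 275], 0.81), ([120, 136], 0.56)]
steel_hole [([281, 269], 0.78), ([266, 201], 0.56)]
copper_plate [([269, 201], 0.63)]
copper_hole [([286, 189], 0.59)]
sleeve [([273, 231], 0.63)]
sleeve_back [([280, 242], 0.97)]
sleeve_front [([280, 221], 0.92)]
beaker []
sample_glass [([209, 343], 0.67)]
petri_dish []
2.25
```

View pictures.

Run:
```python
import cv2,numpy as np
a=cv2.imread("pics/scene0.png");cv2.imwrite("pics/scene0c.png",cv2.resize(a[130:300,240:480],(800,567),interpolation=cv2.INTER_CUBIC))
a=cv2.imread("pics/side0.png");cv2.imwrite("pics/side0c.png",cv2.resize(a[130:330,190:430],(720,600),interpolation=cv2.INTER_CUBIC))
```

```text
(no output)
```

View pics/wrist0.png

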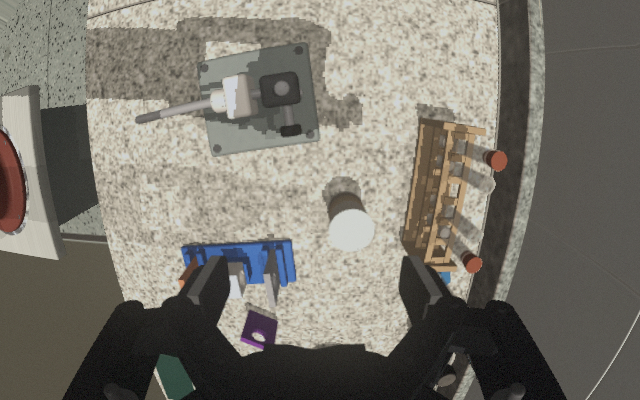

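View pics/scene0.png

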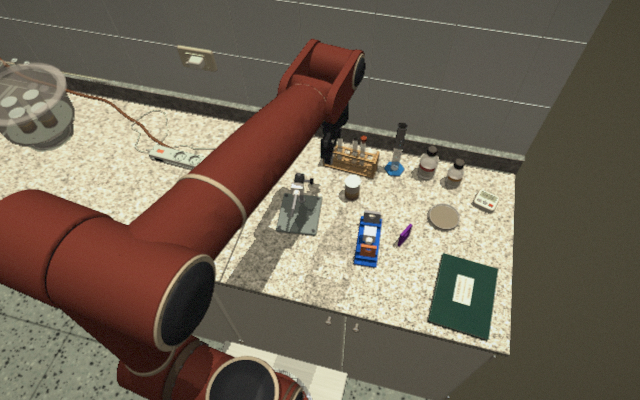

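View pics/side0.png

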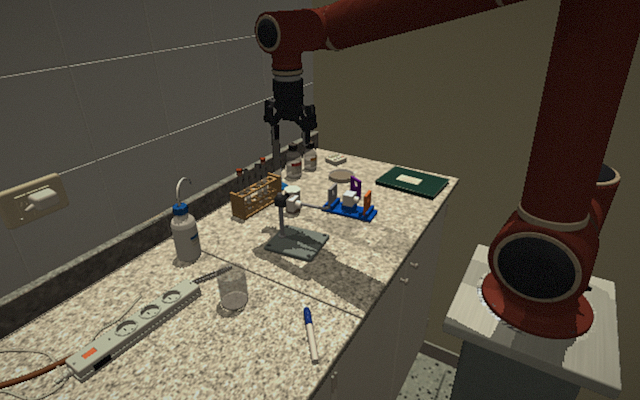

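View pics/scene0c.png

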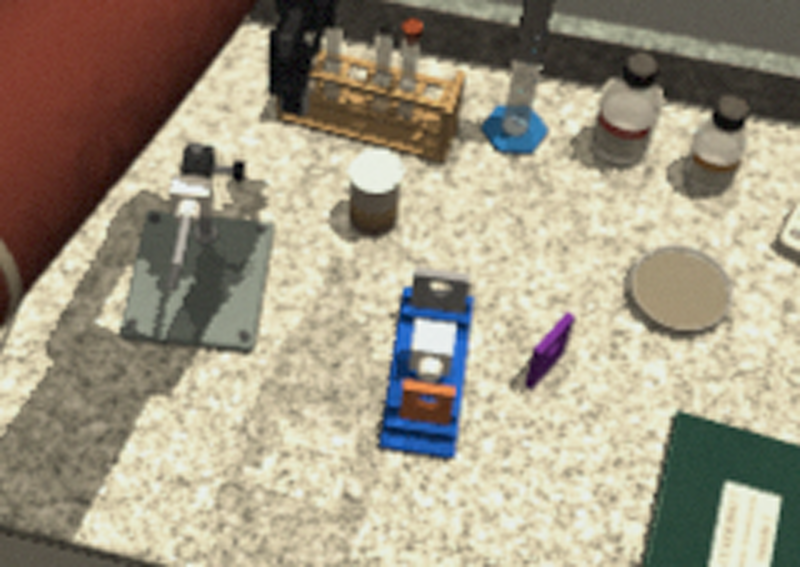

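View pics/side0c.png

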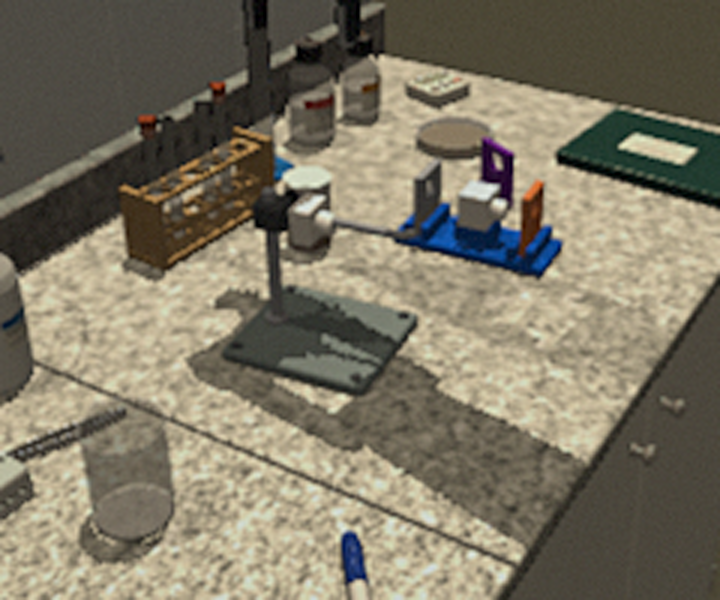

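```bash
cat > h.py <<'E'
import numpy as np,cv2
from scipy.optimize import least_squares
from scipy.spatial.transform import Rotation as R
def proj(cam,P,fish):
    P=np.atleast_2d(P).astype(float)
    K=np.array(cam["camera_matrix"]);Rm=R.from_rotvec(cam["rvec"]).as_matrix();t=np.array(cam["tvec"])
    C=P@Rm.T+t
    if fish:
        rr=np.hypot(C[:,0],C[:,1]);th=np.arctan2(rr,C[:,2]);k=th/np.maximum(rr,1e-9)
        return np.c_[K[0,0]*C[:,0]*k+K[0,2],K[1,1]*C[:,1]*k+K[1,2]]
    return np.c_[K[0,0]*C[:,0]/C[:,2]+K[0,2],K[1,1]*C[:,1]/C[:,2]+K[1,2]]
def T(p,L):
    c,s=np.cos(p[2]),np.sin(p[2]);L=np.atleast_2d(L)
    return np.c_[p[0]+c*L[:,0]-s*L[:,1],p[1]+s*L[:,0]+c*L[:,1],L[:,2]]
def ray(cam,uv,fish):
    K=np.array(cam["camera_matrix"]);Rm=R.from_rotvec(cam["rvec"]).as_matrix();t=np.array(cam["tvec"])
    a=(uv[0]-K[0,2])/K[0,0];b=(uv[1]-K[1,2])/K[1,1]
    if fish:
        th=np.hypot(a,b);d=np.array([a,b,0])*(np.sin(th)/max(th,1e-9));d[2]=np.cos(th)
    else: d=np.array([a,b,1.])
    return -Rm.T@t,Rm.T@d
def at_z(cam,uv,z,fish):
    o,d=ray(cam,uv,fish);return o+d*(z-o[2])/d[2]
scene=dict(camera_matrix=[[436.95056889,0,325.17369516],[0,436.95056889,205.21301984],[0,0,1]],rvec=[2.07721665,-1.60549169,0.47514958],tvec=[-140.21568908,495.40454762,1004.13968549])
side=dict(camera_matrix=[[395.40016038,0,315.91804533],[0,395.40016038,198.96572222],[0,0,1]],rvec=[0.66651939,-2.38571053,1.41099668],tvec=[467.4351591,216.10276956,850.50458501])
wrist0=dict(camera_matrix=[[309.70691629,0,314.06587179],[0,309.70691629,200.4015524],[0,0,1]],rvec=[-2.82744598e+00,2.22917964e-03,-1.64771432e-03],tvec=[-626.07795915,-39.84898261,379.90537355])
E
python3 - <<'E'
from h import *
w=wrist0
g=lambda uv,z:at_z(w,uv,z,True).round(0)
print("tip",g((138,117),129),"seat",g((228,101),121.5),"base corners",[g(p,12) for p in [(215,155),(318,140),(308,44),(200,66)]])
print("rack",g((238,261),0),"steel org",g((275,265),10),"sthole",g((269,281),56),"cuhole",g((189,286),56),"cuorg",g((201,269),10),"sleeve",g((242,280),45),g((221,280),45))
print("cam tip scene",at_z(scene,(293,215),129,0),at_z(side,(325,206),129,0))
print("rack scene",at_z(scene,(366,239),0,0))
print("glass",at_z(w,(343,209),0,1),"petri",at_z(scene,(443,222),0,0),"beaker",at_z(side,(232,299),0,0))
E
```

```text
tip [472.  76. 129.] seat [555.  83. 122.] base corners [array([505.,  19.,  12.]), array([631.,  35.,  12.]), array([619., 149.,  12.]), array([490., 130.,  12.])]
rack [ 519. -132.    0.] steel org [ 573. -132.   10.] sthole [ 571. -128.   56.] cuhole [ 463. -142.   56.] cuorg [ 465. -142.   10.] sleeve [ 534. -135.   45.] [ 505. -137.   45.]
cam tip scene [476.77392898  68.00599453 129.        ] [477.51372855  71.11368177 129.        ]
rack scene [ 526.91448314 -128.17010888    0.        ]
glass [663.25073453 -54.73592075   0.        ] petri [ 640.28617946 -337.27165238    0.        ] beaker [559.58082702 332.62909915   0.        ]
```

Run:
```python
from h import *
w=wrist0
o,d=ray(w,(314,200),1);print("cam",o,d)
g=lambda uv,z:at_z(w,uv,z,True).round(0)
a=cv2.imread("pics/wrist0.png")
cv2.imwrite("pics/w0a.png",cv2.resize(a[30:180,120:330],(800,571),interpolation=cv2.INTER_CUBIC))
cv2.imwrite("pics/w0b.png",cv2.resize(a[220:370,140:350],(800,571),interpolation=cv2.INTER_CUBIC))
```

```text
cam [625.66891527  78.64339103 374.49068175] [ 6.82909621e-04 -3.07770817e-01 -9.51460277e-01]
```

View pics/w0a.png

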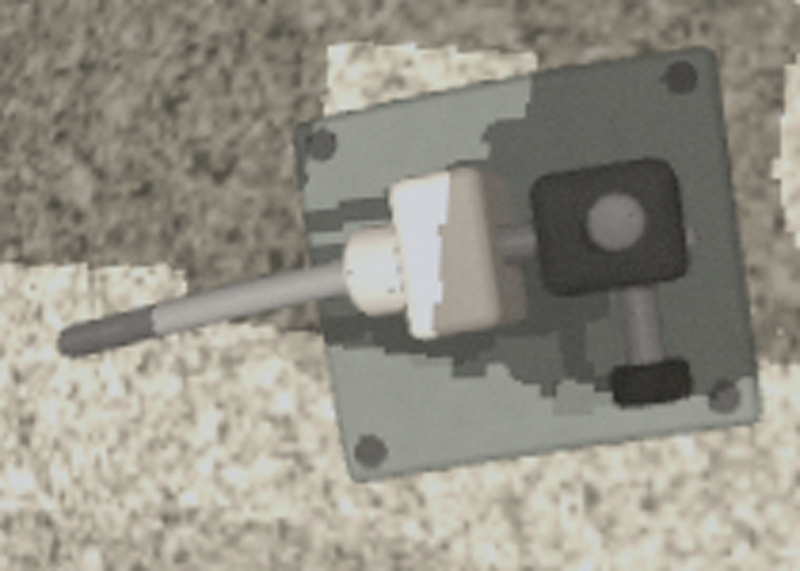

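View pics/w0b.png

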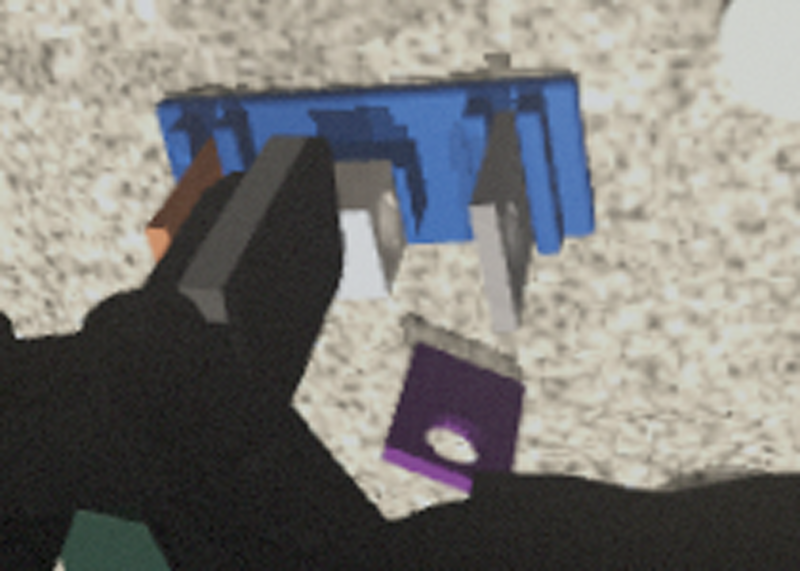

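```bash
cat >> h.py <<'E'
def fit(cam,L,uv,fish,p0):
    L=np.array(L,float);uv=np.array(uv,float)
    f=lambda p:(proj(cam,T(p,L),fish)-uv).ravel()
    s=least_squares(f,p0,loss="soft_l1",f_scale=1.0)
    return s.x,f(s.x).reshape(-1,2)
E
python3 - <<'E'
from h import *
c=lambda a,ox,oy:[(ox+x/3.81,oy+y/3.81) for x,y in a]
L=[(-84,0,129),(-70,0,125),(-14,0,125),(0,17,138.5),(0,-17,138.5),(46,0,143)]
uv=c([(66,338),(150,322),(350,277),(392,185),(412,337),(615,220)],120,30)
p,e=fit(wrist0,L,uv,True,[555,83,.12]);print("stand",p.round(3),e.round(1).tolist())
b=[at_z(wrist0,u,12,True) for u in c([(358,480),(757,420),(715,48),(298,127)],120,30)]
print(np.mean(b,0),np.round(b))
L=[(-80,32,10),(80,32,10),(80,-32,10)];uv=c([(158,100),(577,75),(595,235)],140,220)
L+=[(51,24,74),(59,24,74),(59,-24,74),(51,-24,74),(15,17,62),(15,-17,62)]
uv+=c([(470,205),(497,203),(520,328),(497,325),(368,210),(390,298)],140,220)
p,e=fit(wrist0,L,uv,True,[519,-132,.12]);print("rack",p.round(3),e.round(1).tolist())
print("purple",[at_z(wrist0,u,0,1).round() for u in c([(415,345),(523,382)],140,220)],[at_z(wrist0,u,64,1).round() for u in c([(385,455),(470,490)],140,220)])
E
```

```text
stand [5.57005e+02 8.45400e+01 1.23000e-01] [[2.3, -0.0], [-4.6, 0.5], [1.0, -1.0], [-1.6, -1.4], [-0.5, 1.3], [0.9, 0.3]]
[560.44741128  84.25369586  12.        ] [[504.  18.  12.]
 [632.  35.  12.]
 [619. 150.  12.]
 [488. 133.  12.]]
rack [ 5.19601e+02 -1.34146e+02  8.50000e-02] [[-1.6, 1.2], [0.1, 1.4], [0.8, 0.5], [0.2, -0.7], [0.0, -0.5], [0.0, 0.0], [-0.4, 1.1], [0.3, -0.9], [-0.1, -1.2]]
purple [array([ 526., -221.,    0.]), array([ 569., -239.,    0.])] [array([ 525., -223.,   64.]), array([ 555., -239.,   64.])]
```

```bash
cat > plan.py <<'E'
import numpy as np,sys
from scipy.spatial.transform import Rotation as R
# plan from current pose to target pos & yaw (tool x = world -x rotated by yaw, z down)
def Rt(yaw):
    c,s=np.cos(yaw),np.sin(yaw)
    x=np.array([-c,-s,0]);z=np.array([0,0,-1.]);y=np.cross(z,x)
    return np.c_[x,y,z]
def rows(pos,rot,goals,quiet=False):
    """goals: list of (pos,yaw,nrows)"""
    P=np.array(pos,float);Q=R.from_rotvec(rot)
    for g,yaw,n in goals:
        G=R.from_matrix(Rt(yaw));d=(Q.inv()*G).as_rotvec();p0=P.copy();Q0=Q
        for i in range(n):
            P1=p0+(np.array(g)-p0)*(i+1)/n;t=Q.inv().apply(P1-P)/10
            a=np.degrees(d/n)
            print("{tx:%.2f,ty:%.2f,tz:%.2f,ax:%.2f,ay:%.2f,az:%.2f}"%(*t,*a))
            P=P1;Q=Q0*R.from_rotvec(d*(i+1)/n)
def body(yaw,dx,dy):pass
E
python3 - <<'E'
from bench import r
from plan import *
s=r.read_state();print(s["tcp_pos"],s["eef_rot"])
rows(s["tcp_pos"],s["eef_rot"],[([572,-129,170],.085,12)])
E
```

```text
[ 6.24984281e+02 -1.80550224e-02  2.31284228e+02] [-2.22143015e+00 -2.22142882e+00  4.09293639e-05]
{tx:-1.07,ty:-0.44,tz:0.51,ax:-0.00,ay:-0.00,az:-7.91}
{tx:-1.00,ty:-0.59,tz:0.51,ax:-0.00,ay:-0.00,az:-7.91}
{tx:-0.91,ty:-0.72,tz:0.51,ax:-0.00,ay:-0.00,az:-7.91}
{tx:-0.81,ty:-0.84,tz:0.51,ax:-0.00,ay:-0.00,az:-7.91}
{tx:-0.68,ty:-0.94,tz:0.51,ax:-0.00,ay:-0.00,az:-7.91}
{tx:-0.55,ty:-1.02,tz:0.51,ax:-0.00,ay:-0.00,az:-7.91}
{tx:-0.40,ty:-1.09,tz:0.51,ax:-0.00,ay:-0.00,az:-7.91}
{tx:-0.25,ty:-1.14,tz:0.51,ax:-0.00,ay:-0.00,az:-7.91}
{tx:-0.09,ty:-1.16,tz:0.51,ax:-0.00,ay:-0.00,az:-7.91}
{tx:0.07,ty:-1.16,tz:0.51,ax:-0.00,ay:-0.00,az:-7.91}
{tx:0.23,ty:-1.14,tz:0.51,ax:-0.00,ay:-0.00,az:-7.91}
{tx:0.38,ty:-1.10,tz:0.51,ax:-0.00,ay:-0.00,az:-7.91}
```

Emit:
servo_tool([
  {"tx": -1.3,"ty": -0.5,"tz": 0.6,"az": -8.5},
  {"tx": -1.2,"ty": -0.7,"tz": 0.6,"az": -8.5},
  {"tx": -1.1,"ty": -0.9,"tz": 0.6,"az": -8.5},
  {"tx": -1.0,"ty": -1.0,"tz": 0.6,"az": -8.5},
  {"tx": -0.8,"ty": -1.1,"tz": 0.6,"az": -8.5},
  {"tx": -0.6,"ty": -1.2,"tz": 0.6,"az": -8.5},
  {"tx": -0.5,"ty": -1.3,"tz": 0.6,"az": -8.5},
  {"tx": -0.3,"ty": -1.3,"tz": 0.6,"az": -8.5},
  {"tx": -0.1,"ty": -1.4,"tz": 0.6,"az": -8.5},
  {"tx": 0.1,"ty": -1.4,"tz": 0.6,"az": -8.5},
])

```text
invalid input at $.series[0]: expected keys tx, ty, tz, ax, ay, az, grip
```

Emit:
servo_tool([
  {"tx": -1.3,"ty": -0.5,"tz": 0.6,"ax": 0,"ay": 0,"az": -8.5,"grip": 1},
  {"tx": -1.2,"ty": -0.7,"tz": 0.6,"ax": 0,"ay": 0,"az": -8.5,"grip": 1},
  {"tx": -1.1,"ty": -0.9,"tz": 0.6,"ax": 0,"ay": 0,"az": -8.5,"grip": 1},
  {"tx": -1.0,"ty": -1.0,"tz": 0.6,"ax": 0,"ay": 0,"az": -8.5,"grip": 1},
  {"tx": -0.8,"ty": -1.1,"tz": 0.6,"ax": 0,"ay": 0,"az": -8.5,"grip": 1},
  {"tx": -0.6,"ty": -1.2,"tz": 0.6,"ax": 0,"ay": 0,"az": -8.5,"grip": 1},
  {"tx": -0.5,"ty": -1.3,"tz": 0.6,"ax": 0,"ay": 0,"az": -8.5,"grip": 1},
  {"tx": -0.3,"ty": -1.3,"tz": 0.6,"ax": 0,"ay": 0,"az": -8.5,"grip": 1},
  {"tx": -0.1,"ty": -1.4,"tz": 0.6,"ax": 0,"ay": 0,"az": -8.5,"grip": 1},
  {"tx": 0.1,"ty": -1.4,"tz": 0.6,"ax": 0,"ay": 0,"az": -8.5,"grip": 1},
])

```text
t: 3.25
tcp_pos: [579.5, -134.0, 171.0]
eef_rot: [0.104, 3.136, -0.0]
ft_force: [0.1, -0.5, 0.5]
grip_width: 0.998
```

```bash
cat > look.py <<'E'
from bench import r
import cv2,sys,json,numpy as np
def look(n,f,crop=None,s=1):
    p=r.grab_frame(n);a=p["pixels"][:,:,::-1];cv2.imwrite(f"pics/{f}_raw.png",a)
    json.dump({k:np.array(p[k]).tolist() for k in["camera_matrix","rvec","tvec"]},open(f"pics/{f}.json","w"))
    if crop: 
        x,y,w,h=crop;a=cv2.resize(a[y:y+h,x:x+w],None,fx=s,fy=s,interpolation=cv2.INTER_CUBIC)
    cv2.imwrite(f"pics/{f}.png",a)
def st():
    s=r.read_state();print("t",round(s["t"],2),"p",s["tcp_pos"].round(1),"rot",s["eef_rot"].round(3),"F",s["ft_force"].round(1),"M",s["ft_torque"].round(2),"g",round(s["grip_width"],3))
    return s
E
python3 - <<'E'
from look import *
st();look("wrist","w1");st()
E
```

```text
t 3.25 p [ 579.5 -134.   171. ] rot [ 0.104  3.136 -0.   ] F [ 0.1 -0.5  0.5] M [ 0.01  0.04 -0.02] g 0.998
t 3.3 p [ 578.4 -135.7  169.7] rot [ 1.000e-01  3.138e+00 -2.000e-03] F [-0.6 -1.8 -2.1] M [-0.06  0.01 -0.01] g 0.998
```

View pics/w1.png

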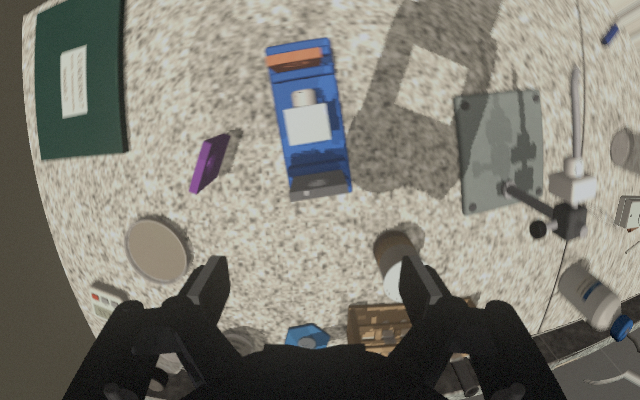

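Run:
```python
import cv2
a=cv2.imread("pics/w1_raw.png")
cv2.imwrite("pics/w1a.png",cv2.resize(a[30:210,255:365],(366,600),interpolation=cv2.INTER_CUBIC))
cv2.imwrite("pics/w1b.png",cv2.resize(a[60:250,450:610],(505,600),interpolation=cv2.INTER_CUBIC))
```

```text
(no output)
```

View pics/w1a.png

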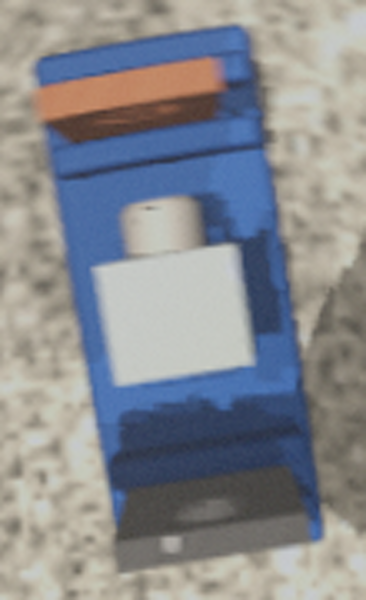

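View pics/w1b.png

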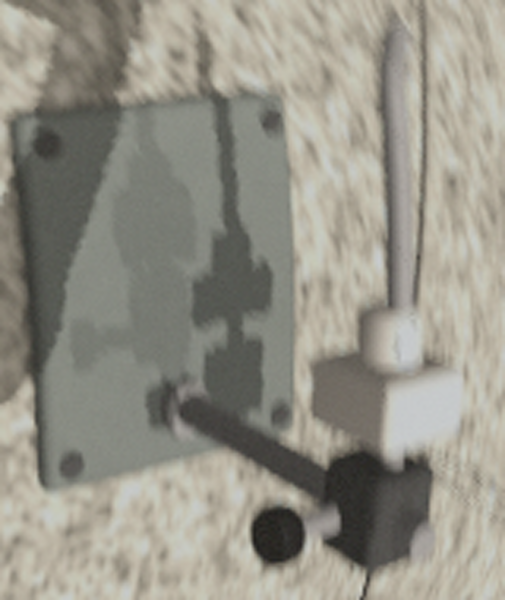

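Run:
```python
from h import *
import json
from bench import r
from plan import *
w=json.load(open("pics/w1.json"))
k=10/3
c=lambda a:[(255+x/k-.3,30+y/k-.3) for x,y in a]
def go(n,L,uv):
    p,e=fit(w,L,c(uv),True,[519,-132,.09]);print(n,p.round(3),e.round(1).tolist())
S=([(51,-24,74),(51,24,74),(59,-24,74),(59,24,74)],[(118,543),(305,514),(120,573),(310,542)])
V=([(-15,-17,62),(-15,17,62),(15,-17,62),(15,17,62)],[(93,268),(240,243),(117,385),(255,365)])
C=([(-59,-21,74),(-59,21,74),(-51,-21,74),(-51,21,74)],[(38,92),(215,60),(45,122),(222,92)])
go("steel",*S);go("sleeve",*V);go("cu",*C);go("all",S[0]+V[0]+C[0],S[1]+V[1]+C[1])
s=r.read_state()
```

```text
steel [ 5.18663e+02 -1.35975e+02  9.70000e-02] [[-1.7, 0.0], [0.9, -0.6], [-0.4, 0.2], [0.7, 0.4]]
sleeve [ 5.18756e+02 -1.35846e+02  8.90000e-02] [[1.1, -0.5], [-1.2, 0.2], [0.2, 0.3], [-0.1, -0.1]]
cu [ 5.19414e+02 -1.37253e+02  9.40000e-02] [[-0.5, -0.3], [0.9, -0.3], [-0.9, 0.6], [0.5, 0.0]]
all [ 5.18939e+02 -1.36357e+02  1.05000e-01] [[-1.5, 0.5], [0.9, -0.6], [-0.2, 0.7], [0.8, 0.4], [0.3, 0.2], [-2.2, 0.2], [-0.1, 0.9], [-0.5, -0.2], [-0.2, -0.5], [1.1, -1.1], [-0.5, 0.3], [0.9, -0.8]]
```

Run:
```python
from plan import *
from look import *
s=st()
rows(s["tcp_pos"],s["eef_rot"],[([573.8,-130.3,140],.095,2),([573.8,-130.3,43],.095,6)])
```

```text
t 3.3 p [ 578.4 -135.7  169.7] rot [ 1.000e-01  3.138e+00 -2.000e-03] F [-0.6 -1.8 -2.1] M [-0.06  0.01 -0.01] g 0.998
{tx:0.25,ty:0.26,tz:1.48,ax:-0.03,ay:0.05,az:-4.55}
{tx:0.23,ty:0.27,tz:1.48,ax:-0.03,ay:0.05,az:-4.55}
{tx:-0.00,ty:0.00,tz:1.62,ax:-0.00,ay:-0.00,az:0.00}
{tx:-0.00,ty:0.00,tz:1.62,ax:-0.00,ay:-0.00,az:0.00}
{tx:-0.00,ty:0.00,tz:1.62,ax:-0.00,ay:-0.00,az:0.00}
{tx:-0.00,ty:0.00,tz:1.62,ax:-0.00,ay:-0.00,az:0.00}
{tx:-0.00,ty:0.00,tz:1.62,ax:-0.00,ay:-0.00,az:0.00}
{tx:-0.00,ty:0.00,tz:1.62,ax:-0.00,ay:-0.00,az:0.00}
```

Emit:
servo_tool([
  {"tx": 0.25,"ty": 0.26,"tz": 1.5,"ax": 0,"ay": 0,"az": -4.6,"grip": 1},
  {"tx": 0.23,"ty": 0.27,"tz": 1.5,"ax": 0,"ay": 0,"az": -4.6,"grip": 1},
  {"tx": 0,"ty": 0,"tz": 1.6,"ax": 0,"ay": 0,"az": 0,"grip": 1},
  {"tx": 0,"ty": 0,"tz": 1.6,"ax": 0,"ay": 0,"az": 0,"grip": 0.9},
  {"tx": 0,"ty": 0,"tz": 1.6,"ax": 0,"ay": 0,"az": 0,"grip": 0.8},
  {"tx": 0,"ty": 0,"tz": 1.6,"ax": 0,"ay": 0,"az": 0,"grip": 0.8},
  {"tx": 0,"ty": 0,"tz": 1.6,"ax": 0,"ay": 0,"az": 0,"grip": 0.75},
  {"tx": 0,"ty": 0,"tz": 1.0,"ax": 0,"ay": 0,"az": 0,"grip": 0.7},
  {"tx": 0,"ty": 0,"tz": 0.5,"ax": 0,"ay": 0,"az": 0,"grip": 0.7},
  {"tx": 0,"ty": 0,"tz": 0,"ax": 0,"ay": 0,"az": 0,"grip": 0.7},
], newtons=60)

```text
t: 4.3
tcp_pos: [574.9, -129.9, 36.8]
eef_rot: [-0.129, 3.137, -0.001]
ft_force: [-0.2, 0.3, -0.3]
grip_width: 0.702
```

Run:
```python
from look import *
st();look("wrist","w2");st()
```

```text
t 4.3 p [ 574.9 -129.9   36.8] rot [-1.290e-01  3.137e+00 -1.000e-03] F [-0.2  0.3 -0.3] M [-0.02 -0.02 -0.05] g 0.702
t 4.35 p [ 575.2 -130.    37.3] rot [-1.290e-01  3.136e+00 -1.000e-03] F [ 0.8 -0.1 -0.3] M [-0.02  0.03  0.02] g 0.7
```

View pics/w2.png

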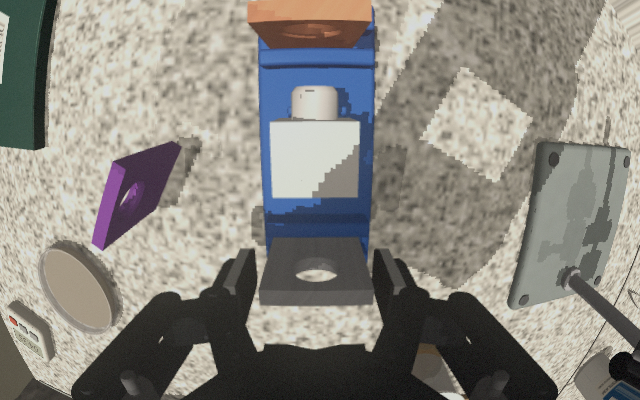

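Emit:
servo_tool([
  {"tx": 0,"ty": 0,"tz": 0,"ax": 0,"ay": 0,"az": 0,"grip": 0.45},
  {"tx": 0,"ty": 0,"tz": 0,"ax": 0,"ay": 0,"az": 0,"grip": 0.4},
  {"tx": 0,"ty": 0,"tz": 0,"ax": 0,"ay": 0,"az": 0,"grip": 0.3},
  {"tx": 0,"ty": 0,"tz": 0,"ax": 0,"ay": 0,"az": 0,"grip": 0.3},
  {"tx": 0,"ty": 0,"tz": -0.5,"ax": 0,"ay": 0,"az": 0,"grip": 0.3},
  {"tx": 0,"ty": 0,"tz": -1,"ax": 0,"ay": 0,"az": 0,"grip": 0.3},
  {"tx": 0,"ty": 0,"tz": -1.5,"ax": 0,"ay": 0,"az": 0,"grip": 0.3},
  {"tx": 0,"ty": 0,"tz": -2,"ax": 0,"ay": 0,"az": 0,"grip": 0.3},
  {"tx": 0,"ty": 0,"tz": -2,"ax": 0,"ay": 0,"az": 0,"grip": 0.3},
  {"tx": 0,"ty": 0,"tz": -0.5,"ax": 0,"ay": 0,"az": 0,"grip": 0.3},
], newtons=60)

```text
t: 5.35
tcp_pos: [576.1, -130.3, 121.1]
eef_rot: [-0.128, 3.132, -0.004]
ft_force: [1.5, -0.9, -0.1]
grip_width: 0.546
```

Run:
```python
from look import *
from plan import *
s=st();look("wrist","w3");s=st()
rows(s["tcp_pos"],s["eef_rot"],[([440,70,110],.123,8)])
```

```text
t 5.35 p [ 576.1 -130.3  121.1] rot [-0.128  3.132 -0.004] F [ 1.5 -0.9 -0.1] M [ 0.05 -0.05 -0.02] g 0.546
t 5.4 p [ 576.2 -130.4  121.1] rot [-0.128  3.132 -0.004] F [ 0.9  0.1 -0.9] M [-0.01  0.01  0.08] g 0.552
{tx:1.49,ty:2.64,tz:0.12,ax:-0.02,ay:0.05,az:-0.30}
{tx:1.48,ty:2.64,tz:0.12,ax:-0.02,ay:0.05,az:-0.30}
{tx:1.47,ty:2.65,tz:0.12,ax:-0.02,ay:0.05,az:-0.30}
{tx:1.45,ty:2.66,tz:0.13,ax:-0.02,ay:0.05,az:-0.30}
{tx:1.44,ty:2.67,tz:0.13,ax:-0.02,ay:0.05,az:-0.30}
{tx:1.42,ty:2.67,tz:0.13,ax:-0.02,ay:0.05,az:-0.30}
{tx:1.41,ty:2.68,tz:0.13,ax:-0.02,ay:0.05,az:-0.30}
{tx:1.40,ty:2.69,tz:0.14,ax:-0.02,ay:0.05,az:-0.30}
```

View pics/w3.png

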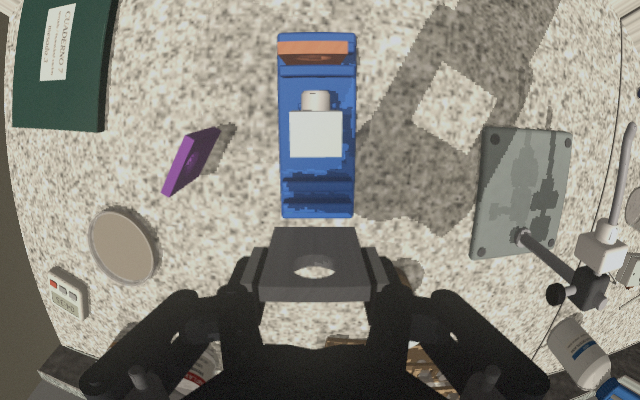

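Emit:
servo_tool([
  {"tx": 1.0,"ty": 1.8,"tz": 0.1,"ax": 0,"ay": 0.05,"az": -0.3,"grip": 0.3},
  {"tx": 1.5,"ty": 2.6,"tz": 0.1,"ax": 0,"ay": 0.05,"az": -0.3,"grip": 0.3},
  {"tx": 1.5,"ty": 2.6,"tz": 0.1,"ax": 0,"ay": 0.05,"az": -0.3,"grip": 0.3},
  {"tx": 1.5,"ty": 2.7,"tz": 0.1,"ax": 0,"ay": 0.05,"az": -0.3,"grip": 0.3},
  {"tx": 1.4,"ty": 2.7,"tz": 0.1,"ax": 0,"ay": 0.05,"az": -0.3,"grip": 0.3},
  {"tx": 1.4,"ty": 2.7,"tz": 0.1,"ax": 0,"ay": 0.05,"az": -0.3,"grip": 0.3},
  {"tx": 1.4,"ty": 2.7,"tz": 0.1,"ax": 0,"ay": 0.05,"az": -0.3,"grip": 0.3},
  {"tx": 1.2,"ty": 2.2,"tz": 0.1,"ax": 0,"ay": 0.05,"az": -0.3,"grip": 0.3},
  {"tx": 0.5,"ty": 0.8,"tz": 0.1,"ax": 0,"ay": 0,"az": 0,"grip": 0.3},
  {"tx": 0,"ty": 0,"tz": 0,"ax": 0,"ay": 0,"az": 0,"grip": 0.3},
])

```text
t: 6.4
tcp_pos: [434.5, 70.8, 107.3]
eef_rot: [0.193, -3.133, 0.005]
ft_force: [0.0, -0.8, -2.1]
grip_width: 0.547
```

Run:
```python
from look import *
st();look("wrist","w4");look("side","s4",(200,130,240,150),3.3);look("scene","c4",(230,150,150,110),5);st()
```

```text
t 6.4 p [434.5  70.8 107.3] rot [ 0.193 -3.133  0.005] F [ 0.  -0.8 -2.1] M [-0.02 -0.01 -0.  ] g 0.547
t 6.55 p [435.9  69.7 108. ] rot [ 0.189 -3.135  0.006] F [ 1.3 -0.2 -1.1] M [-0.03  0.02  0.02] g 0.551
```

View pics/w4.png

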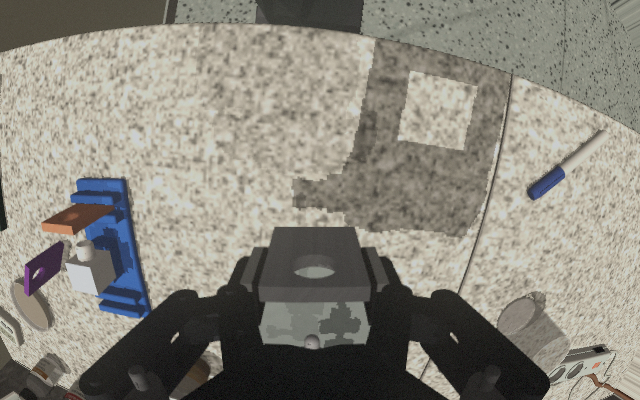

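View pics/s4.png

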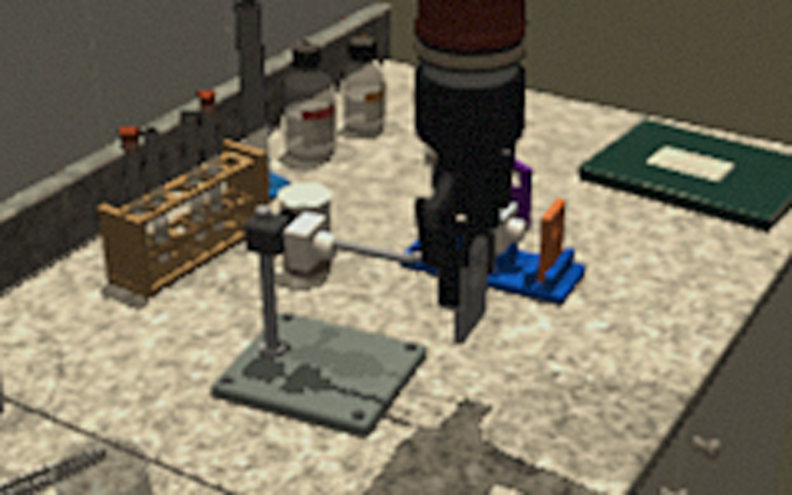

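View pics/c4.png

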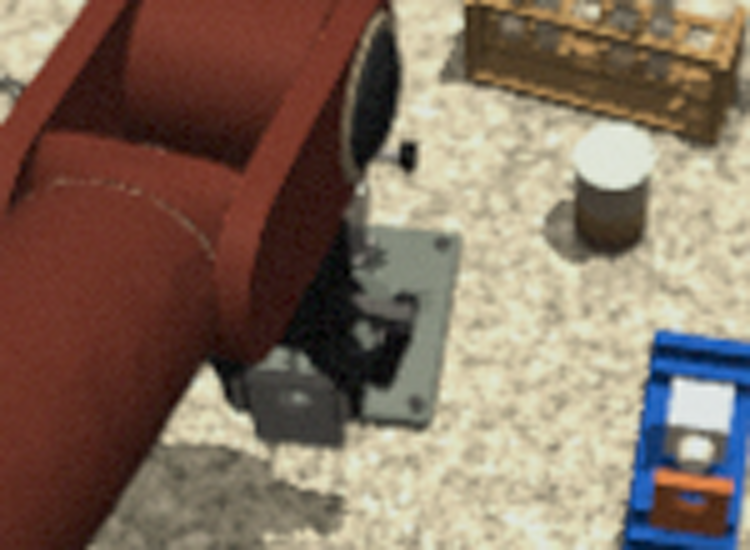

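Run:
```python
import cv2
a=cv2.imread("pics/w4_raw.png")
cv2.imwrite("pics/w4a.png",cv2.resize(a[220:360,230:400],None,fx=4.2,fy=4.2,interpolation=cv2.INTER_CUBIC))
```

View pics/w4a.png

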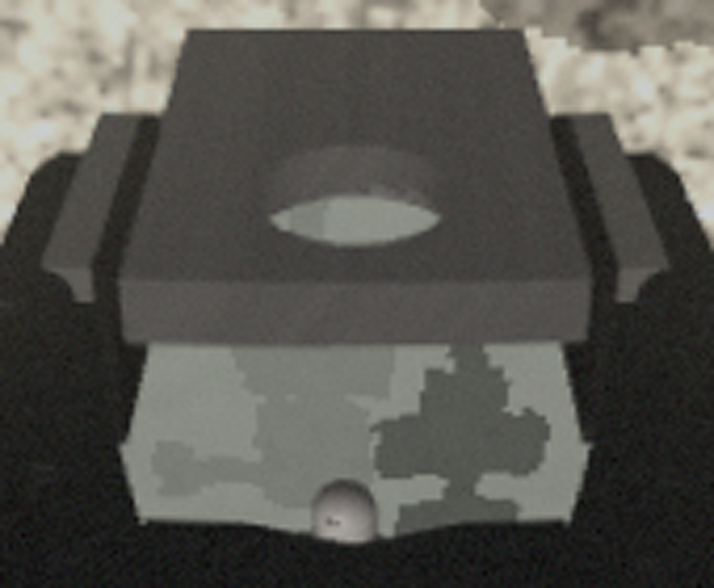

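Run:
```python
from h import *
import json
w=json.load(open("pics/w4.json"))
print(ray(w,(314,200),1))
for uv,z in [((312.1,341.4),129),((312.1,334),133),((304.3,340),129),((319.8,340),129)]: print(at_z(w,uv,z,1).round(1))
tf=lambda x,y:(230+x/4.2-.3,220+y/4.2-.3)
print("plate top centre at z146",[at_z(w,tf(*p),146,1).round(1) for p in [(120,280),(590,280),(122,343),(590,343)]])
print("base corners z12 (far/rear edges hidden)", [at_z(w,tf(*p),12,1).round(1) for p in [(148,345),(565,345)]])
```

```text
(array([357.16080358,  61.39629895, 250.70643334]), array([ 0.30364153,  0.03245423, -0.95223345]))
[473.8  74.  129. ]
[464.7  73.  133. ]
[473.3  69.8 129. ]
[472.2  77.9 129. ]
plate top centre at z146 [array([430. ,  46.9, 146. ]), array([424.3,  92.1, 146. ]), array([437.7,  47.4, 146. ]), array([431.9,  93.7, 146. ])]
base corners z12 (far/rear edges hidden) [array([540.2,  35.4,  12. ]), array([528.5, 129.3,  12. ])]
```

Emit:
servo_tool([
  {"tx": -0.6,"ty": -0.05,"tz": 0,"ax": 0,"ay": 0,"az": -0.1,"grip": 0.3},
  {"tx": -1.0,"ty": 0,"tz": 0,"ax": 0,"ay": 0,"az": 0,"grip": 0.3},
  {"tx": -1.0,"ty": 0,"tz": 0,"ax": 0,"ay": 0,"az": 0,"grip": 0.3},
  {"tx": -1.0,"ty": 0,"tz": 0,"ax": 0,"ay": 0,"az": 0,"grip": 0.3},
  {"tx": -1.0,"ty": 0,"tz": 0,"ax": 0,"ay": 0,"az": 0,"grip": 0.3},
  {"tx": -1.0,"ty": 0,"tz": 0.1,"ax": 0,"ay": 0,"az": 0,"grip": 0.3},
  {"tx": -1.0,"ty": 0,"tz": 0.15,"ax": 0,"ay": 0,"az": 0,"grip": 0.3},
  {"tx": -0.6,"ty": 0,"tz": 0.15,"ax": 0,"ay": 0,"az": 0,"grip": 0.3},
  {"tx": -0.3,"ty": 0,"tz": 0.1,"ax": 0,"ay": 0,"az": 0,"grip": 0.3},
  {"tx": 0,"ty": 0,"tz": 0,"ax": 0,"ay": 0,"az": 0,"grip": 0.3},
])

```text
t: 7.55
tcp_pos: [521.5, 76.1, 102.8]
eef_rot: [-0.185, 3.136, -0.007]
ft_force: [0.4, 0.1, -2.2]
grip_width: 0.55
```

Run:
```python
from look import *
st();look("wrist","w5",(230,220,170,140),4.2);look("side","s5",(255,160,140,100),5.6);s=st()
import numpy as np
d=s["tcp_pos"][:2]-[557,84.5];c,q=np.cos(.123),np.sin(.123);print("s",d@[c,q],"lat",d@[-q,c])
```

```text
t 7.55 p [521.5  76.1 102.8] rot [-0.185  3.136 -0.007] F [ 0.4  0.1 -2.2] M [ 0.05 -0.    0.01] g 0.55
t 7.65 p [521.1  76.1 103. ] rot [-0.185  3.136 -0.007] F [-0.7  0.7 -1.1] M [-0.01  0.03 -0.01] g 0.553
s -36.672754479391486 lat -3.9633343492353186
```

View pics/w5.png

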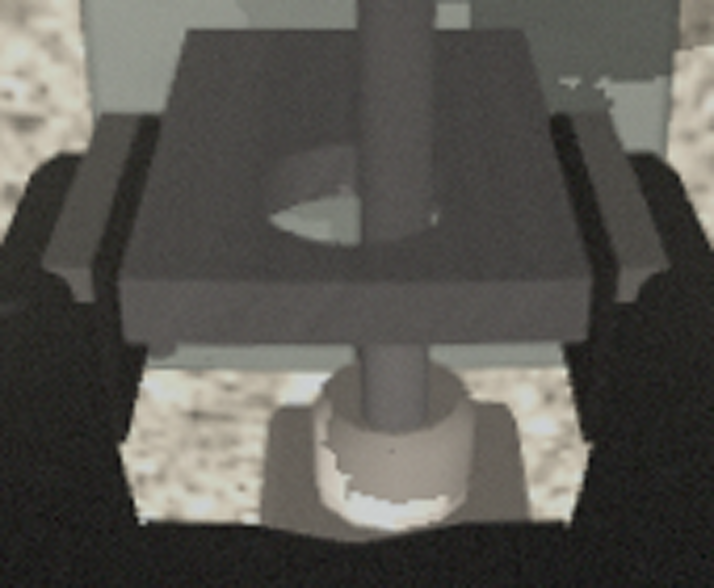

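View pics/s5.png

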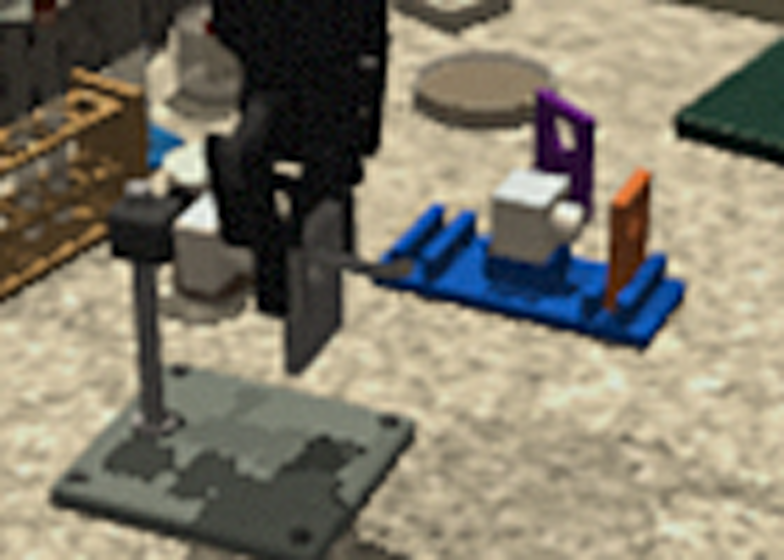

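```bash
cat > hk.py <<'E'
from h import *
import json
def tf(x,y,o=(230,220),k=4.2): return (o[0]+x/k-.3,o[1]+y/k-.3)
def tool(w,P):  # world -> coordinates relative camera ground dir
    pass
E
python3 - <<'E'
from hk import *
w=json.load(open("pics/w5.json"))
pts=[at_z(w,tf(*p),125,1) for p in [(395,20),(396,120),(394.5,390)]]
print(np.round(pts,1)); d=pts[2]-pts[0];print("rod yaw",np.arctan2(d[1],d[0]))
# collar: end circle plane s=-14, width 20, axis z121.5 ; left edge (315,400?) right (473,400)
print("collar sides z121.5",[at_z(w,tf(*p),121.5,1).round(1) for p in [(314,440),(473,440)]])
print("sleeve front edge top? z138.5",[at_z(w,tf(*p),138.5,1).round(1) for p in [(268,405),(515,405)]])
print("plate sides at top z",[at_z(w,tf(*p),140,1).round(1) for p in [(120,280),(590,280)]])
E
```

```text
[[493.1  76.3 125. ]
 [504.2  77.9 125. ]
 [539.8  82.4 125. ]]
rod yaw 0.12905182904808354
collar sides z121.5 [array([551.9,  74.1, 121.5]), array([549.7,  93.6, 121.5])]
sleeve front edge top? z138.5 [array([532.8,  67.8, 138.5]), array([529.9,  93.6, 138.5])]
plate sides at top z [array([517.9,  52. , 140. ]), array([512.3,  97.8, 140. ])]
```

Emit:
servo_tool([
  {"tx": 0,"ty": 0.15,"tz": 0,"ax": 0,"ay": 0,"az": -0.3,"grip": 0.3},
  {"tx": -0.2,"ty": 0.15,"tz": 0,"ax": 0,"ay": 0,"az": -0.3,"grip": 0.3},
  {"tx": -0.2,"ty": 0.13,"tz": 0,"ax": 0,"ay": 0,"az": 0,"grip": 0.3},
  {"tx": -0.2,"ty": 0,"tz": 0,"ax": 0,"ay": 0,"az": 0,"grip": 0.3},
  {"tx": -0.2,"ty": 0,"tz": 0,"ax": 0,"ay": 0,"az": 0,"grip": 0.3},
  {"tx": -0.1,"ty": 0,"tz": 0,"ax": 0,"ay": 0,"az": 0,"grip": 0.3},
  {"tx": 0,"ty": 0,"tz": 0,"ax": 0,"ay": 0,"az": 0,"grip": 0.3},
  {"tx": 0,"ty": 0,"tz": 0,"ax": 0,"ay": 0,"az": 0,"grip": 0.3},
  {"tx": 0,"ty": 0,"tz": 0,"ax": 0,"ay": 0,"az": 0,"grip": 0.3},
  {"tx": 0,"ty": 0,"tz": 0,"ax": 0,"ay": 0,"az": 0,"grip": 0.3},
])

```text
t: 8.65
tcp_pos: [529.4, 82.0, 103.3]
eef_rot: [-0.203, 3.135, -0.007]
ft_force: [0.4, 0.4, -1.3]
grip_width: 0.546
```

Run:
```python
from look import *
import numpy as np
ps=[]
s=st();look("wrist","w6",(230,220,170,140),4.2);s=st()
d=s["tcp_pos"][:2]-[557,84.5];c,q=np.cos(.128),np.sin(.128);print("s",d@[c,q],"lat",d@[-q,c])
```

```text
t 8.65 p [529.4  82.  103.3] rot [-0.203  3.135 -0.007] F [ 0.4  0.4 -1.3] M [-0.08  0.01 -0.03] g 0.546
t 8.7 p [529.4  82.  103.3] rot [-0.203  3.134 -0.007] F [-0.3  0.4 -1.1] M [-0.03  0.02  0.  ] g 0.548
s -27.676121884740766 lat 1.0327567335303764
```

View pics/w6.png

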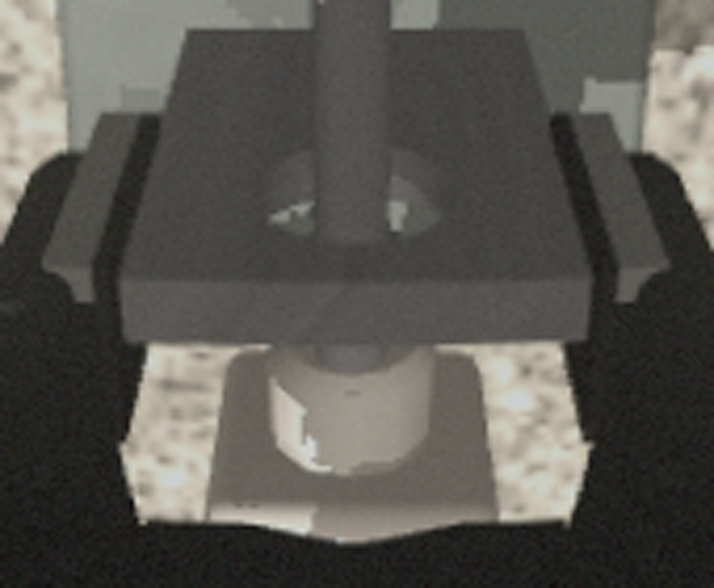

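Emit:
servo_tool([
  {"tx": -0.1,"ty": -0.03,"tz": 0.08,"ax": 0,"ay": 0,"az": 0,"grip": 0.3},
  {"tx": -0.1,"ty": 0,"tz": 0,"ax": 0,"ay": 0,"az": 0,"grip": 0.3},
  {"tx": -0.1,"ty": 0,"tz": 0,"ax": 0,"ay": 0,"az": 0,"grip": 0.3},
  {"tx": -0.1,"ty": 0,"tz": 0,"ax": 0,"ay": 0,"az": 0,"grip": 0.3},
  {"tx": -0.1,"ty": 0,"tz": 0,"ax": 0,"ay": 0,"az": 0,"grip": 0.3},
  {"tx": -0.1,"ty": 0,"tz": 0,"ax": 0,"ay": 0,"az": 0,"grip": 0.3},
  {"tx": -0.1,"ty": 0,"tz": 0,"ax": 0,"ay": 0,"az": 0,"grip": 0.3},
  {"tx": -0.1,"ty": 0,"tz": 0,"ax": 0,"ay": 0,"az": 0,"grip": 0.3},
  {"tx": -0.1,"ty": 0,"tz": 0,"ax": 0,"ay": 0,"az": 0,"grip": 0.3},
  {"tx": -0.1,"ty": 0,"tz": 0,"ax": 0,"ay": 0,"az": 0,"grip": 0.3},
])

```text
t: 9.7
tcp_pos: [540.2, 83.0, 102.4]
eef_rot: [-0.203, 3.134, -0.007]
ft_force: [0.4, 0.0, -1.6]
grip_width: 0.548
```

```bash
cat >> look.py <<'E'
def ss(s,yaw=.128):
    d=s["tcp_pos"][:2]-[557,84.5];c,q=np.cos(yaw),np.sin(yaw);f=s["ft_force"];print("s %.1f lat %.1f  Fs %.1f"%(d@[c,q],d@[-q,c],f[:2]@[c,q]))
E
python3 - <<'E'
from look import *
s=st();ss(s);look("wrist","w7",(230,220,170,140),4.2)
E
```

```text
t 9.7 p [540.2  83.  102.4] rot [-0.203  3.134 -0.007] F [ 0.4  0.  -1.6] M [-0.05  0.03  0.07] g 0.548
s -16.9 lat 0.7  Fs 0.4
```

View pics/w7.png

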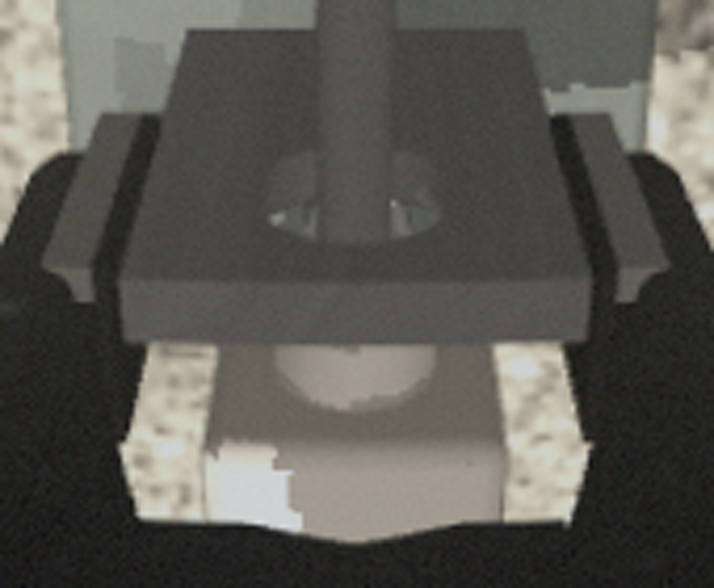

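Emit:
servo_tool([
  {"tx": -0.08,"ty": 0,"tz": 0,"ax": 0,"ay": 0,"az": 0,"grip": 0.3},
  {"tx": -0.08,"ty": 0,"tz": 0,"ax": 0,"ay": 0,"az": 0,"grip": 0.3},
  {"tx": -0.08,"ty": 0,"tz": 0,"ax": 0,"ay": 0,"az": 0,"grip": 0.3},
  {"tx": -0.08,"ty": 0,"tz": 0,"ax": 0,"ay": 0,"az": 0,"grip": 0.3},
  {"tx": -0.08,"ty": 0,"tz": 0,"ax": 0,"ay": 0,"az": 0,"grip": 0.3},
  {"tx": -0.08,"ty": 0,"tz": 0,"ax": 0,"ay": 0,"az": 0,"grip": 0.3},
  {"tx": -0.08,"ty": 0,"tz": 0,"ax": 0,"ay": 0,"az": 0,"grip": 0.3},
  {"tx": -0.08,"ty": 0,"tz": 0,"ax": 0,"ay": 0,"az": 0,"grip": 0.3},
  {"tx": -0.08,"ty": 0,"tz": 0,"ax": 0,"ay": 0,"az": 0,"grip": 0.3},
  {"tx": -0.08,"ty": 0,"tz": 0,"ax": 0,"ay": 0,"az": 0,"grip": 0.3},
])

```text
t: 10.75
tcp_pos: [549.0, 84.2, 102.8]
eef_rot: [-0.203, 3.134, -0.007]
ft_force: [0.2, 0.2, -0.8]
grip_width: 0.55
```

Run:
```python
from look import *
s=st();ss(s);look("wrist","w8",(230,220,170,140),4.2)
```

```text
t 10.75 p [549.   84.2 102.8] rot [-0.203  3.134 -0.007] F [ 0.2  0.2 -0.8] M [-0.04  0.08  0.01] g 0.55
s -8.0 lat 0.7  Fs 0.2
```

View pics/w8.png

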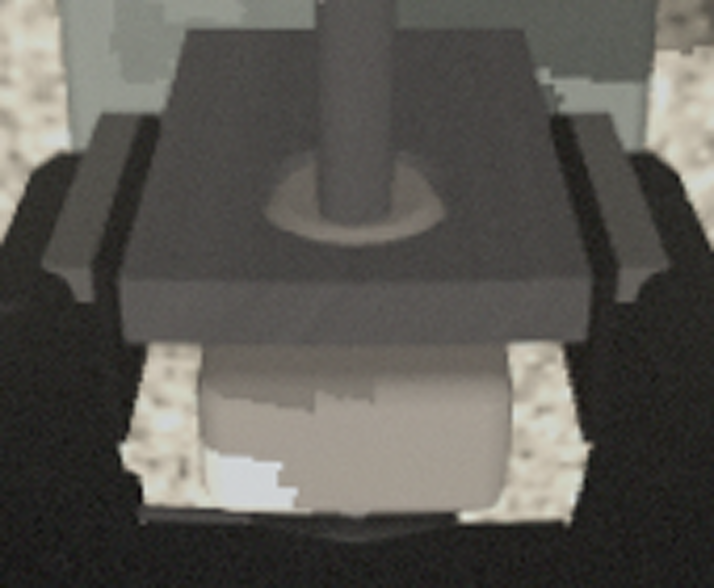

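Emit:
servo_tool([
  {"tx": -0.06,"ty": 0,"tz": 0,"ax": 0,"ay": 0,"az": 0,"grip": 0.3},
  {"tx": -0.06,"ty": 0,"tz": 0,"ax": 0,"ay": 0,"az": 0,"grip": 0.3},
  {"tx": -0.06,"ty": 0,"tz": 0,"ax": 0,"ay": 0,"az": 0,"grip": 0.3},
  {"tx": -0.06,"ty": 0,"tz": 0,"ax": 0,"ay": 0,"az": 0,"grip": 0.3},
  {"tx": -0.06,"ty": 0,"tz": 0,"ax": 0,"ay": 0,"az": 0,"grip": 0.3},
  {"tx": -0.06,"ty": 0,"tz": 0,"ax": 0,"ay": 0,"az": 0,"grip": 0.3},
  {"tx": -0.06,"ty": 0,"tz": 0,"ax": 0,"ay": 0,"az": 0,"grip": 0.3},
  {"tx": -0.06,"ty": 0,"tz": 0,"ax": 0,"ay": 0,"az": 0,"grip": 0.3},
  {"tx": -0.06,"ty": 0,"tz": 0,"ax": 0,"ay": 0,"az": 0,"grip": 0.3},
  {"tx": -0.06,"ty": 0,"tz": 0,"ax": 0,"ay": 0,"az": 0,"grip": 0.3},
])

```text
t: 11.8
tcp_pos: [554.2, 84.8, 102.8]
eef_rot: [0.203, -3.132, 0.007]
ft_force: [-5.6, -1.2, 3.1]
grip_width: 0.553
```

Run:
```python
from look import *
s=st();ss(s);look("wrist","w9",(230,220,170,140),4.2)
```

```text
t 11.8 p [554.2  84.8 102.8] rot [ 0.203 -3.132  0.007] F [-5.6 -1.2  3.1] M [-0.12  0.71 -0.04] g 0.553
s -2.7 lat 0.7  Fs -5.7
```

View pics/w9.png

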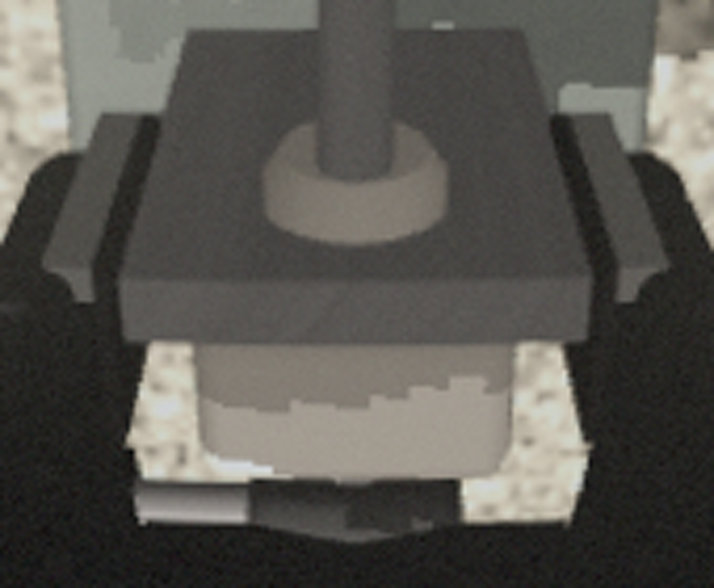

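Emit:
servo_tool([
  {"tx": -0.08,"ty": 0,"tz": 0,"ax": 0,"ay": 0,"az": 0,"grip": 0.3},
  {"tx": -0.1,"ty": 0,"tz": 0,"ax": 0,"ay": 0,"az": 0,"grip": 0.3},
  {"tx": -0.11,"ty": 0,"tz": 0,"ax": 0,"ay": 0,"az": 0,"grip": 0.3},
  {"tx": -0.11,"ty": 0,"tz": 0,"ax": 0,"ay": 0,"az": 0,"grip": 0.3},
  {"tx": -0.11,"ty": 0,"tz": 0,"ax": 0,"ay": 0,"az": 0,"grip": 0.3},
  {"tx": -0.11,"ty": 0,"tz": 0,"ax": 0,"ay": 0,"az": 0,"grip": 0.3},
  {"tx": -0.11,"ty": 0,"tz": 0,"ax": 0,"ay": 0,"az": 0,"grip": 0.3},
  {"tx": -0.11,"ty": 0,"tz": 0,"ax": 0,"ay": 0,"az": 0,"grip": 0.3},
  {"tx": -0.11,"ty": 0,"tz": 0,"ax": 0,"ay": 0,"az": 0,"grip": 0.3},
  {"tx": -0.11,"ty": 0,"tz": 0,"ax": 0,"ay": 0,"az": 0,"grip": 0.3},
])

```text
t: 12.85
tcp_pos: [553.1, 84.7, 102.7]
eef_rot: [0.201, -3.098, 0.012]
ft_force: [-8.0, -1.0, 4.1]
grip_width: 0.55
```

Run:
```python
from look import *
s=st();ss(s);
```

```text
t 12.85 p [553.1  84.7 102.7] rot [ 0.201 -3.098  0.012] F [-8.  -1.   4.1] M [-0.08  1.04 -0.05] g 0.55
s -3.8 lat 0.7  Fs -8.1
```

Run:
```python
from look import *
from scipy.spatial.transform import Rotation as R
s=st();print(R.from_rotvec(s["eef_rot"]).as_matrix().round(3))
look("wrist","w10",(230,220,170,140),4.2);look("side","s10",(255,160,140,100),5.6)
```

```text
t 12.85 p [553.1  84.7 102.7] rot [ 0.201 -3.098  0.012] F [-8.  -1.   4.1] M [-0.08  1.04 -0.05] g 0.55
[[-0.991 -0.129 -0.036]
 [-0.129  0.992 -0.01 ]
 [ 0.037 -0.005 -0.999]]
```

View pics/w10.png

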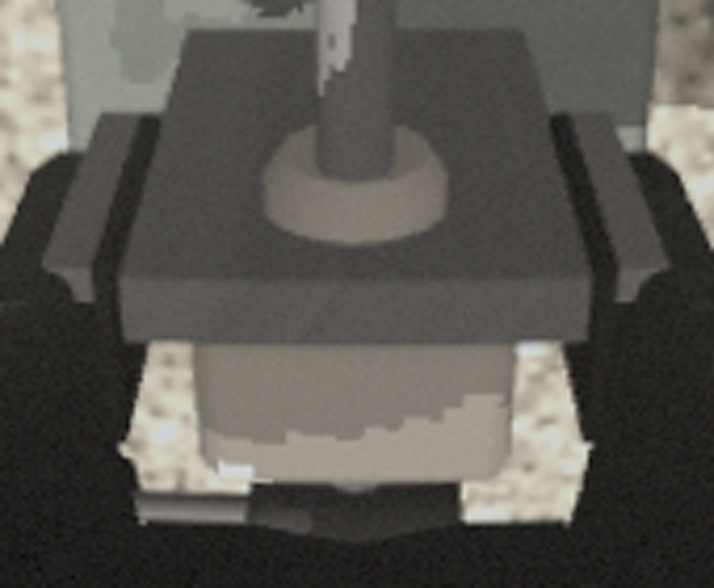

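View pics/s10.png

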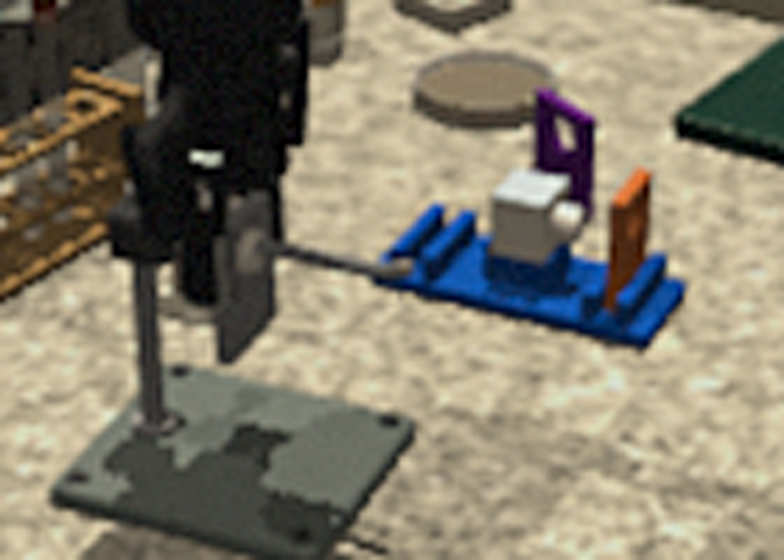

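Emit:
servo_tool([
  {"tx": -0.03,"ty": 0,"tz": 0,"ax": 0,"ay": -0.7,"az": 0,"grip": 0.3},
  {"tx": -0.04,"ty": 0,"tz": 0,"ax": 0,"ay": -0.7,"az": 0,"grip": 0.3},
  {"tx": -0.06,"ty": 0,"tz": 0,"ax": 0,"ay": -0.6,"az": 0,"grip": 0.3},
  {"tx": -0.08,"ty": 0,"tz": 0,"ax": 0,"ay": -0.4,"az": 0,"grip": 0.3},
  {"tx": -0.1,"ty": 0,"tz": 0,"ax": 0,"ay": -0.3,"az": 0,"grip": 0.3},
  {"tx": -0.1,"ty": 0,"tz": 0,"ax": 0,"ay": -0.2,"az": 0,"grip": 0.3},
  {"tx": -0.1,"ty": 0,"tz": 0,"ax": 0,"ay": -0.2,"az": 0,"grip": 0.3},
  {"tx": -0.1,"ty": 0,"tz": 0,"ax": 0,"ay": -0.2,"az": 0,"grip": 0.3},
  {"tx": -0.1,"ty": 0,"tz": 0,"ax": 0,"ay": -0.2,"az": 0,"grip": 0.3},
  {"tx": -0.1,"ty": 0,"tz": 0,"ax": 0,"ay": -0.2,"az": 0,"grip": 0.3},
])

```text
t: 13.95
tcp_pos: [554.5, 84.9, 102.7]
eef_rot: [-0.202, 3.122, -0.007]
ft_force: [-5.8, -1.6, 3.0]
grip_width: 0.543
```

```bash
cat >> look.py <<'E'
from scipy.spatial.transform import Rotation as R
def tilt(s):
    M=R.from_rotvec(s["eef_rot"]).as_matrix();print("z",M[:,2].round(3),"yaw",round(float(np.arctan2(-M[1,0],-M[0,0])),3))
E
python3 - <<'E'
from look import *
s=st();ss(s);tilt(s)
E
```

```text
t 13.95 p [554.5  84.9 102.7] rot [-0.202  3.122 -0.007] F [-5.8 -1.6  3. ] M [-0.19  1.19 -0.1 ] g 0.543
s -2.4 lat 0.7  Fs -6.0
z [ 0.013 -0.004 -1.   ] yaw 0.13
```

Emit:
servo_tool([
  {"tx": -0.12,"ty": 0,"tz": 0,"ax": 0,"ay": 0,"az": 0,"grip": 0.3},
  {"tx": -0.15,"ty": 0,"tz": 0,"ax": 0,"ay": 0,"az": 0,"grip": 0.3},
  {"tx": -0.17,"ty": 0,"tz": 0,"ax": 0,"ay": 0,"az": 0,"grip": 0.3},
  {"tx": -0.17,"ty": 0,"tz": 0,"ax": 0,"ay": 0,"az": 0,"grip": 0.3},
  {"tx": -0.17,"ty": 0,"tz": 0,"ax": 0,"ay": 0,"az": 0,"grip": 0.3},
  {"tx": -0.17,"ty": 0,"tz": 0,"ax": 0,"ay": -0.1,"az": 0,"grip": 0.3},
  {"tx": -0.17,"ty": 0,"tz": 0,"ax": 0,"ay": -0.1,"az": 0,"grip": 0.3},
  {"tx": -0.17,"ty": 0,"tz": 0,"ax": 0,"ay": -0.1,"az": 0,"grip": 0.3},
  {"tx": -0.17,"ty": 0,"tz": 0,"ax": 0,"ay": -0.1,"az": 0,"grip": 0.3},
  {"tx": -0.17,"ty": 0,"tz": 0,"ax": 0,"ay": -0.1,"az": 0,"grip": 0.3},
])

```text
t: 14.95
tcp_pos: [553.6, 84.7, 102.7]
eef_rot: [0.202, -3.109, 0.012]
ft_force: [-10.7, -2.9, 6.3]
grip_width: 0.55
```

Run:
```python
from look import *
s=st();ss(s);tilt(s)
```

```text
t 14.95 p [553.6  84.7 102.7] rot [ 0.202 -3.109  0.012] F [-10.7  -2.9   6.3] M [-0.21  1.49 -0.01] g 0.55
s -3.4 lat 0.6  Fs -11.0
z [-0.025 -0.009 -1.   ] yaw 0.13
```

Emit:
servo_tool([
  {"tx": 0,"ty": 0,"tz": 0,"ax": 0,"ay": -0.8,"az": 0,"grip": 0.3},
  {"tx": 0,"ty": 0,"tz": 0,"ax": 0,"ay": -0.6,"az": 0,"grip": 0.4},
  {"tx": 0,"ty": 0,"tz": 0,"ax": 0,"ay": 0,"az": 0,"grip": 0.56},
  {"tx": 0,"ty": 0,"tz": 0,"ax": 0,"ay": 0,"az": 0,"grip": 0.62},
  {"tx": 0,"ty": 0,"tz": 0,"ax": 0,"ay": 0,"az": 0,"grip": 0.72},
  {"tx": 0,"ty": 0,"tz": 0,"ax": 0,"ay": 0,"az": 0,"grip": 0.8},
  {"tx": 0,"ty": 0,"tz": 0,"ax": 0,"ay": 0,"az": 0,"grip": 0.8},
  {"tx": 0,"ty": 0,"tz": -1,"ax": 0,"ay": 0,"az": 0,"grip": 0.8},
  {"tx": 0,"ty": 0,"tz": -2,"ax": 0,"ay": 0,"az": 0,"grip": 0.8},
  {"tx": 0,"ty": 0,"tz": -3,"ax": 0,"ay": 0,"az": 0,"grip": 0.8},
])

```text
t: 15.95
tcp_pos: [552.6, 85.1, 161.0]
eef_rot: [0.203, -3.133, 0.008]
ft_force: [0.1, 0.3, -0.9]
grip_width: 0.801
```

Run:
```python
from look import *
from plan import *
s=st();ss(s);tilt(s);look("wrist","w11",(200,200,240,180),3.3);look("side","s11",(255,160,140,100),5.6);s=st()
rows(s["tcp_pos"],s["eef_rot"],[([519,-135.5,120],.09,10)])
```

```text
t 15.95 p [552.6  85.1 161. ] rot [ 0.203 -3.133  0.008] F [ 0.1  0.3 -0.9] M [ 0.03  0.04 -0.05] g 0.801
s -4.3 lat 1.2  Fs 0.1
z [-0.002 -0.005 -1.   ] yaw 0.13
t 16.05 p [557.   85.3 167.5] rot [-0.203  3.124 -0.009] F [0.8 0.6 1.6] M [-0.02 -0.03  0.01] g 0.802
{tx:0.67,ty:-2.14,tz:0.48,ax:-0.04,ay:0.06,az:0.23}
{tx:0.66,ty:-2.14,tz:0.48,ax:-0.04,ay:0.06,az:0.23}
{tx:0.65,ty:-2.14,tz:0.48,ax:-0.04,ay:0.06,az:0.23}
{tx:0.64,ty:-2.15,tz:0.48,ax:-0.04,ay:0.06,az:0.23}
{tx:0.63,ty:-2.15,tz:0.48,ax:-0.04,ay:0.06,az:0.23}
{tx:0.62,ty:-2.15,tz:0.48,ax:-0.04,ay:0.06,az:0.23}
{tx:0.61,ty:-2.15,tz:0.48,ax:-0.04,ay:0.06,az:0.23}
{tx:0.60,ty:-2.16,tz:0.48,ax:-0.04,ay:0.06,az:0.23}
{tx:0.59,ty:-2.16,tz:0.48,ax:-0.04,ay:0.06,az:0.23}
{tx:0.59,ty:-2.16,tz:0.48,ax:-0.04,ay:0.06,az:0.23}
```

View pics/w11.png

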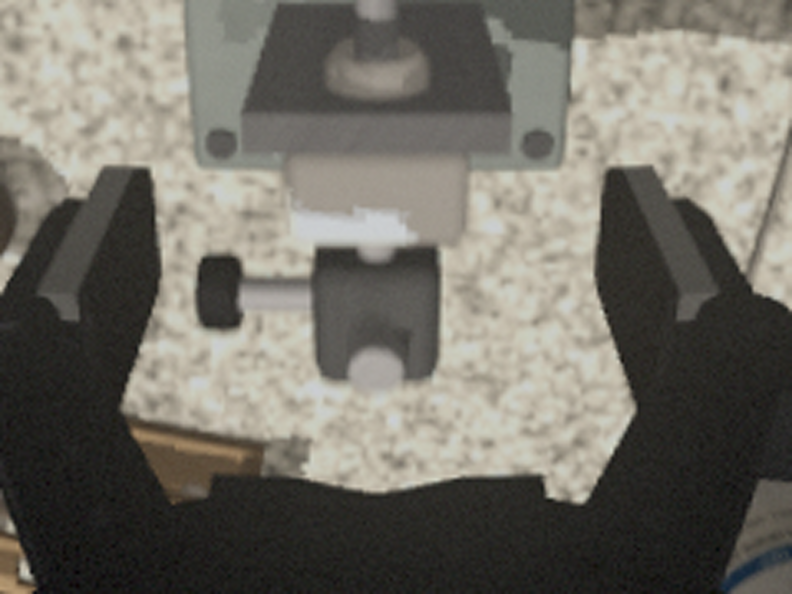

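View pics/s11.png

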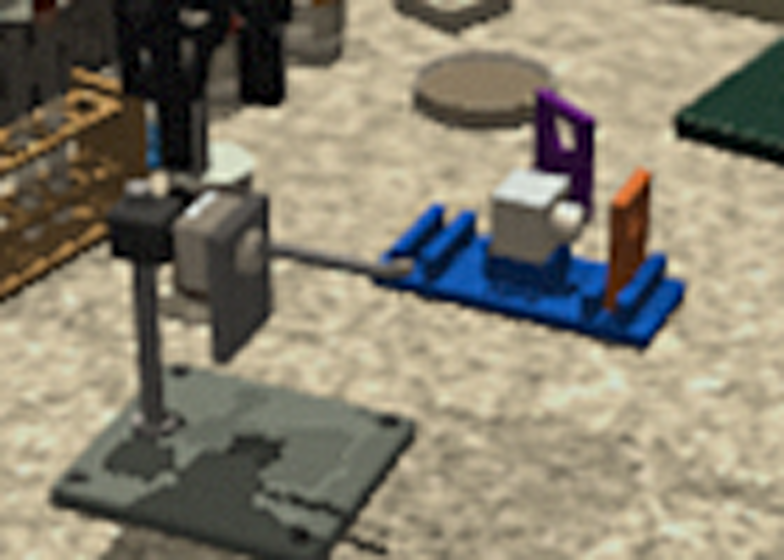

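Emit:
servo_tool([
  {"tx": 0.5,"ty": -1.6,"tz": 0.2,"ax": 0,"ay": 0.1,"az": 0.3,"grip": 0.8},
  {"tx": 0.7,"ty": -2.4,"tz": 0.5,"ax": 0,"ay": 0.1,"az": 0.3,"grip": 0.8},
  {"tx": 0.7,"ty": -2.4,"tz": 0.5,"ax": 0,"ay": 0,"az": 0.3,"grip": 0.8},
  {"tx": 0.7,"ty": -2.4,"tz": 0.5,"ax": 0,"ay": 0,"az": 0.3,"grip": 0.8},
  {"tx": 0.7,"ty": -2.4,"tz": 0.5,"ax": 0,"ay": 0,"az": 0.3,"grip": 0.8},
  {"tx": 0.7,"ty": -2.4,"tz": 0.5,"ax": 0,"ay": 0,"az": 0.3,"grip": 0.8},
  {"tx": 0.7,"ty": -2.4,"tz": 0.5,"ax": 0,"ay": 0,"az": 0.3,"grip": 0.8},
  {"tx": 0.6,"ty": -2.4,"tz": 0.5,"ax": 0,"ay": 0,"az": 0.2,"grip": 0.8},
  {"tx": 0.4,"ty": -1.4,"tz": 0.3,"ax": 0,"ay": 0,"az": 0,"grip": 0.8},
  {"tx": 0,"ty": 0,"tz": 0,"ax": 0,"ay": 0,"az": 0,"grip": 0.8},
])

```text
t: 17.05
tcp_pos: [514.9, -132.0, 121.9]
eef_rot: [-0.134, 3.138, -0.01]
ft_force: [0.1, 0.0, -0.9]
grip_width: 0.798
```

Run:
```python
from look import *
from plan import *
s=st();look("wrist","w12");s=st();tilt(s)
rows(s["tcp_pos"],s["eef_rot"],[([518.9,-135.2,100],.085,2)])
```

```text
t 17.05 p [ 514.9 -132.   121.9] rot [-0.134  3.138 -0.01 ] F [ 0.1  0.  -0.9] M [ 0.02 -0.   -0.01] g 0.798
t 17.1 p [ 515.1 -131.2  122. ] rot [-0.135  3.138 -0.009] F [-0.1 -1.  -0.4] M [ 0.06  0.03 -0.  ] g 0.8
z [ 0.001 -0.006 -1.   ] yaw 0.086
{tx:-0.17,ty:-0.21,tz:1.10,ax:-0.17,ay:0.01,az:0.03}
{tx:-0.17,ty:-0.21,tz:1.10,ax:-0.17,ay:0.01,az:0.03}
```

View pics/w12.png

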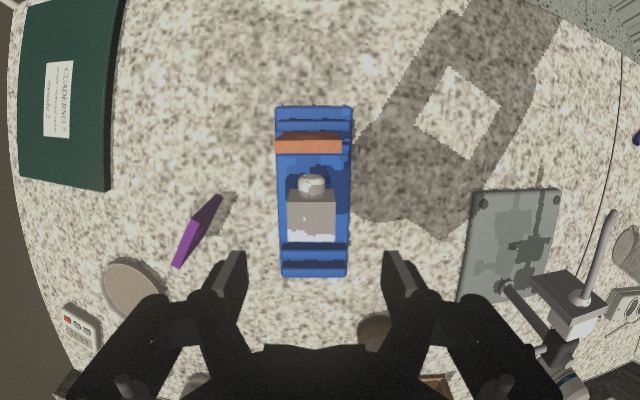

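Run:
```python
import cv2
a=cv2.imread("pics/w12_raw.png")
cv2.imwrite("pics/w12a.png",cv2.resize(a[95:285,260:370],None,fx=3.1,fy=3.1,interpolation=cv2.INTER_CUBIC))
```

```text
(no output)
```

View pics/w12a.png

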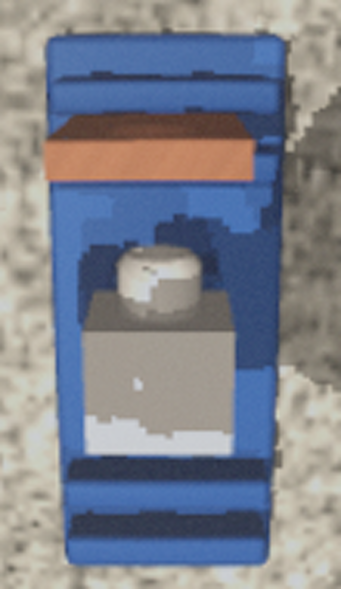

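Run:
```python
from hk import *
w=json.load(open("pics/w12.json"))
f=lambda a:[tf(*p,o=(260,95),k=3.1) for p in a]
for n,L,uv in [("sl",[(-15,-17,62),(-15,17,62),(15,-17,62),(15,17,62)],[(83,331),(236,331),(86,455),(234,455)]),("cu",[(-59,-21,74),(-59,21,74),(-51,-21,74),(-51,21,74)],[(48,140),(252,140),(47,181),(253,181)])]:
    p,e=fit(w,L,f(uv),True,[519,-132,.09]);print(n,p.round(3),e.round(1).tolist(),T(p,[(-55,0,0)]).round(1))
from plan import *
s={"p":[515.1,-131.2,122],"r":[-.135,3.138,-.009]}
```

```text
sl [ 5.18991e+02 -1.34774e+02  8.60000e-02] [[0.1, 0.3], [-0.1, 0.4], [0.5, -0.5], [-0.4, -0.4]] [[ 464.2 -139.5    0. ]]
cu [ 5.18915e+02 -1.36515e+02  8.30000e-02] [[-1.0, 0.3], [0.9, 0.3], [-0.3, -0.3], [0.4, -0.3]] [[ 464.1 -141.1    0. ]]
```

Emit:
servo_tool([
  {"tx": -0.18,"ty": -0.2,"tz": 0.8,"ax": -0.2,"ay": 0,"az": 0,"grip": 0.8},
  {"tx": -0.18,"ty": -0.19,"tz": 1.2,"ax": -0.1,"ay": 0,"az": 0,"grip": 0.8},
  {"tx": 0,"ty": 0,"tz": 1.5,"ax": 0,"ay": 0,"az": 0,"grip": 0.8},
  {"tx": 0,"ty": 0,"tz": 1.6,"ax": 0,"ay": 0,"az": 0,"grip": 0.75},
  {"tx": 0,"ty": 0,"tz": 1.5,"ax": 0,"ay": 0,"az": 0,"grip": 0.7},
  {"tx": 0,"ty": 0,"tz": 1.2,"ax": 0,"ay": 0,"az": 0,"grip": 0.65},
  {"tx": 0,"ty": 0,"tz": 0.7,"ax": 0,"ay": 0,"az": 0,"grip": 0.6},
  {"tx": 0,"ty": 0,"tz": 0.3,"ax": 0,"ay": 0,"az": 0,"grip": 0.55},
  {"tx": 0,"ty": 0,"tz": 0,"ax": 0,"ay": 0,"az": 0,"grip": 0.55},
  {"tx": 0,"ty": 0,"tz": 0,"ax": 0,"ay": 0,"az": 0,"grip": 0.5},
])

```text
t: 18.1
tcp_pos: [518.2, -130.5, 23.8]
eef_rot: [0.144, -3.134, -0.004]
ft_force: [0.3, -0.3, -0.2]
grip_width: 0.5
```

Run:
```python
from look import *
s=st();look("wrist","w13",(200,150,240,180),3.3);s=st();tilt(s)
```

```text
t 18.1 p [ 518.2 -130.5   23.8] rot [ 0.144 -3.134 -0.004] F [ 0.3 -0.3 -0.2] M [-0.04  0.02 -0.01] g 0.5
t 18.15 p [ 518.3 -130.5   23.9] rot [ 0.144 -3.135 -0.004] F [-0.2 -0.5  0.4] M [-0.01 -0.03  0.  ] g 0.5
z [-0.004  0.002 -1.   ] yaw 0.092
```

View pics/w13.png

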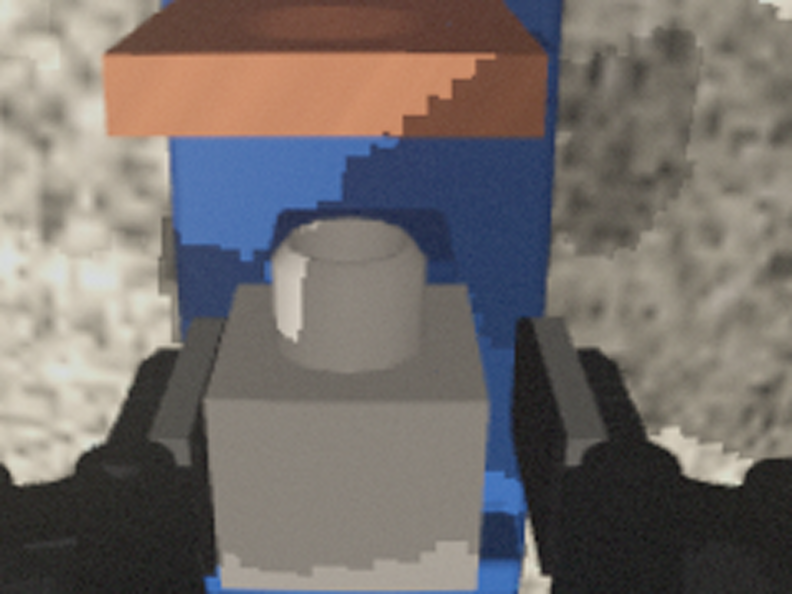

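Emit:
servo_tool([
  {"tx": 0,"ty": -0.15,"tz": 0,"ax": 0,"ay": 0,"az": 0.3,"grip": 0.5},
  {"tx": -0.05,"ty": -0.15,"tz": 0,"ax": 0,"ay": 0,"az": 0,"grip": 0.5},
  {"tx": 0,"ty": -0.12,"tz": 0,"ax": 0,"ay": 0,"az": 0,"grip": 0.5},
  {"tx": 0,"ty": 0,"tz": 0,"ax": 0,"ay": 0,"az": 0,"grip": 0.42},
  {"tx": 0,"ty": 0,"tz": 0,"ax": 0,"ay": 0,"az": 0,"grip": 0.3},
  {"tx": 0,"ty": 0,"tz": 0,"ax": 0,"ay": 0,"az": 0,"grip": 0.15},
  {"tx": 0,"ty": 0,"tz": 0,"ax": 0,"ay": 0,"az": 0,"grip": 0.15},
  {"tx": 0,"ty": 0,"tz": -0.3,"ax": 0,"ay": 0,"az": 0,"grip": 0.15},
  {"tx": 0,"ty": 0,"tz": -0.8,"ax": 0,"ay": 0,"az": 0,"grip": 0.15},
  {"tx": 0,"ty": 0,"tz": -1.5,"ax": 0,"ay": 0,"az": 0,"grip": 0.15},
], newtons=40)

```text
t: 19.15
tcp_pos: [518.7, -135.0, 51.1]
eef_rot: [0.134, -3.134, -0.005]
ft_force: [0.1, -0.5, -0.9]
grip_width: 0.391
```

Run:
```python
from look import *
from plan import *
s=st();look("wrist","w14",(200,150,240,180),3.3);s=st();tilt(s)
rows(s["tcp_pos"],s["eef_rot"],[([s["tcp_pos"][0],s["tcp_pos"][1],85],.105,2),([432,70,106],.128,7)])
```

```text
t 19.15 p [ 518.7 -135.    51.1] rot [ 0.134 -3.134 -0.005] F [ 0.1 -0.5 -0.9] M [ 0.09 -0.04 -0.05] g 0.391
t 19.2 p [ 521.1 -136.    54.8] rot [-1.350e-01  3.138e+00  1.000e-03] F [ 2.2 -0.5  0.6] M [ 0.02 -0.12  0.  ] g 0.395
z [ 0.001  0.001 -1.   ] yaw 0.086
{tx:-0.00,ty:0.00,tz:-1.51,ax:0.02,ay:0.02,az:-0.55}
{tx:-0.00,ty:0.00,tz:-1.51,ax:0.02,ay:0.02,az:-0.55}
{tx:0.96,ty:3.06,tz:-0.30,ax:-0.00,ay:-0.00,az:-0.19}
{tx:0.95,ty:3.06,tz:-0.30,ax:-0.00,ay:-0.00,az:-0.19}
{tx:0.94,ty:3.07,tz:-0.30,ax:-0.00,ay:-0.00,az:-0.19}
{tx:0.93,ty:3.07,tz:-0.30,ax:-0.00,ay:-0.00,az:-0.19}
{tx:0.92,ty:3.07,tz:-0.30,ax:-0.00,ay:-0.00,az:-0.19}
{tx:0.91,ty:3.08,tz:-0.30,ax:-0.00,ay:-0.00,az:-0.19}
{tx:0.90,ty:3.08,tz:-0.30,ax:-0.00,ay:-0.00,az:-0.19}
```

View pics/w14.png

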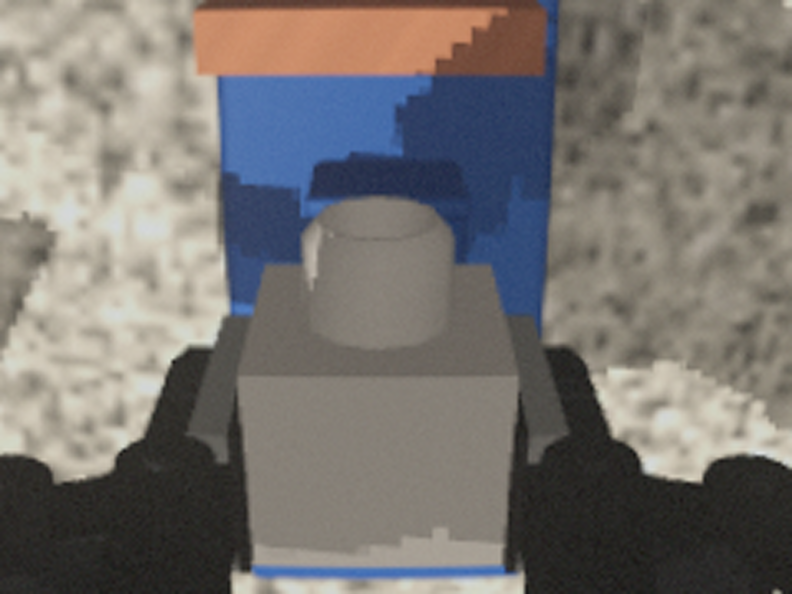

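Emit:
servo_tool([
  {"tx": 0,"ty": 0,"tz": -1.5,"ax": 0,"ay": 0,"az": -0.5,"grip": 0.15},
  {"tx": 0.3,"ty": 1.0,"tz": -1.5,"ax": 0,"ay": 0,"az": -0.5,"grip": 0.15},
  {"tx": 0.8,"ty": 2.4,"tz": -0.7,"ax": 0,"ay": 0,"az": -0.2,"grip": 0.15},
  {"tx": 0.9,"ty": 3.0,"tz": -0.2,"ax": 0,"ay": 0,"az": -0.2,"grip": 0.15},
  {"tx": 0.9,"ty": 3.0,"tz": -0.2,"ax": 0,"ay": 0,"az": -0.2,"grip": 0.15},
  {"tx": 0.9,"ty": 3.0,"tz": -0.1,"ax": 0,"ay": 0,"az": -0.2,"grip": 0.15},
  {"tx": 0.9,"ty": 3.0,"tz": 0,"ax": 0,"ay": 0,"az": -0.2,"grip": 0.15},
  {"tx": 0.9,"ty": 2.4,"tz": 0,"ax": 0,"ay": 0,"az": -0.2,"grip": 0.15},
  {"tx": 0.9,"ty": 1.0,"tz": 0,"ax": 0,"ay": 0,"az": -0.2,"grip": 0.15},
  {"tx": 0,"ty": 0,"tz": 0,"ax": 0,"ay": 0,"az": 0,"grip": 0.15},
])

```text
t: 20.2
tcp_pos: [439.4, 47.7, 111.2]
eef_rot: [-0.199, 3.111, -0.009]
ft_force: [0.7, -0.1, -0.8]
grip_width: 0.39
```

Run:
```python
from look import *
s=st();ss(s);look("wrist","w15",(220,190,190,150),4.2);look("side","s15",(255,160,140,100),5.6);s=st();tilt(s);ss(s)
```

```text
t 20.2 p [439.4  47.7 111.2] rot [-0.199  3.111 -0.009] F [ 0.7 -0.1 -0.8] M [-0.01 -0.01  0.02] g 0.39
s -121.4 lat -21.4  Fs 0.7
t 20.3 p [440.6  46.6 111.5] rot [-0.196  3.111 -0.009] F [-0.9 -0.1 -1.1] M [-0.03  0.03 -0.01] g 0.393
z [ 0.025 -0.004 -1.   ] yaw 0.126
s -120.3 lat -22.7  Fs -0.9
```

View pics/w15.png

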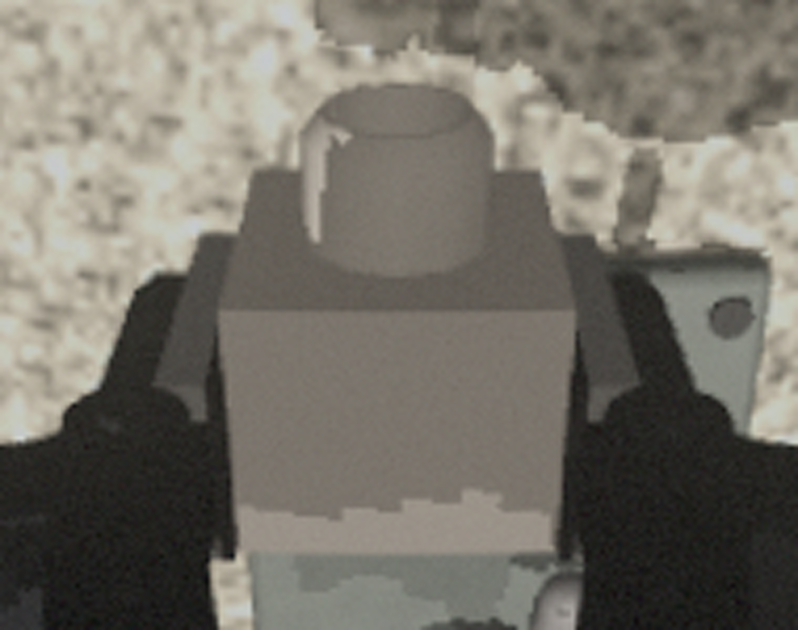

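View pics/s15.png

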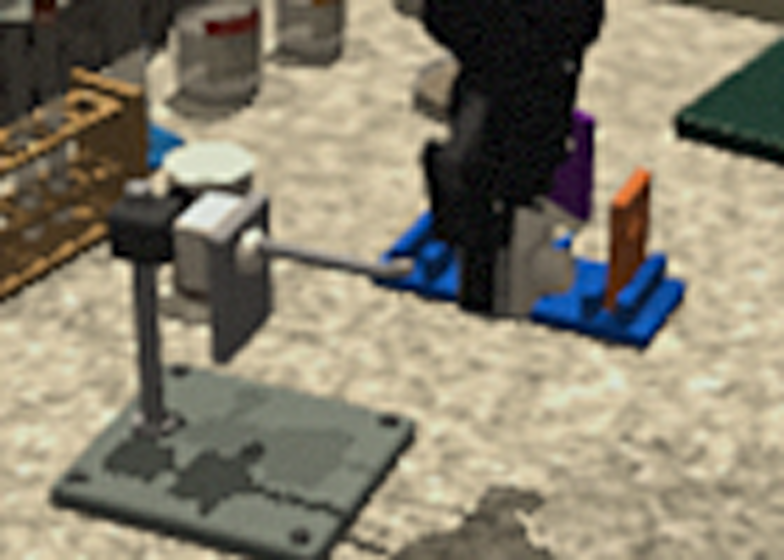

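Run:
```python
from hk import *
w=json.load(open("pics/w15.json"));pos=np.array([440.,47.2,111.4]);Q=R.from_rotvec([-.1975,3.111,-.009]).as_matrix()
print("cam in tool",Q.T@(ray(w,(314,200),1)[0]-pos))
w14=json.load(open("pics/w14.json"))
uv=np.array([tf(*p,o=(220,190),k=4.2) for p in [(220,310),(575,310),(238,553),(560,553),(252,170),(545,170)]])
# sleeve frame -> tool: tool x = -sleeve x, y same, z = -z ; origin axis mid-body
L=np.array([(-15,-17,17),(-15,17,17),(15,-17,17),(15,17,17),(-15,-17,-17),(-15,17,-17)],float)
def f(q):
    Rr=R.from_rotvec([0,q[4],q[3]]).as_matrix()
    X=(L*[-1,1,-1])@Rr.T+q[:3]
    return (proj(w,X@Q.T+pos,True)-uv).ravel()
s=least_squares(f,[0,0,-20,0,0],loss="soft_l1");print(s.x.round(3),s.fun.round(1))
```

```text
cam in tool [  78.75035417    0.16557325 -143.07316094]
[ 2.5160e+00  1.9100e-01 -1.9159e+01 -2.0000e-03 -6.0000e-03] [-0.3  0.1  0.6 -0.  -0.   0.  -0.1 -0.1  0.6  0.1 -0.8 -0.1]
```

Emit:
servo_tool([
  {"tx": 0,"ty": 0.4,"tz": 0.1,"ax": 0,"ay": 0.5,"az": -0.1,"grip": 0.15},
  {"tx": 0,"ty": 0.6,"tz": 0.1,"ax": 0,"ay": 0.5,"az": -0.1,"grip": 0.15},
  {"tx": 0,"ty": 0.6,"tz": 0.1,"ax": 0,"ay": 0.4,"az": 0,"grip": 0.15},
  {"tx": 0,"ty": 0.4,"tz": 0.05,"ax": 0,"ay": 0,"az": 0,"grip": 0.15},
  {"tx": 0,"ty": 0.2,"tz": 0,"ax": 0,"ay": 0,"az": 0,"grip": 0.15},
  {"tx": 0,"ty": 0.05,"tz": 0,"ax": 0,"ay": 0,"az": 0,"grip": 0.15},
  {"tx": 0,"ty": 0,"tz": 0,"ax": 0,"ay": 0,"az": 0,"grip": 0.15},
  {"tx": 0,"ty": 0,"tz": 0,"ax": 0,"ay": 0,"az": 0,"grip": 0.15},
  {"tx": 0,"ty": 0,"tz": 0,"ax": 0,"ay": 0,"az": 0,"grip": 0.15},
  {"tx": 0,"ty": 0,"tz": 0,"ax": 0,"ay": 0,"az": 0,"grip": 0.15},
])

```text
t: 21.3
tcp_pos: [439.6, 68.6, 108.1]
eef_rot: [0.197, -3.134, 0.013]
ft_force: [-0.4, -0.0, -1.1]
grip_width: 0.389
```

Run:
```python
from look import *
s=st();ss(s);look("wrist","w16",(220,190,190,150),4.2);s=st();tilt(s);ss(s)
```

```text
t 21.3 p [439.6  68.6 108.1] rot [ 0.197 -3.134  0.013] F [-0.4 -0.  -1.1] M [ 0.05 -0.01 -0.04] g 0.389
s -118.5 lat -0.7  Fs -0.4
t 21.35 p [439.6  68.6 108. ] rot [ 0.197 -3.134  0.013] F [ 0.6 -0.3  0.3] M [-0.02 -0.01  0.01] g 0.392
z [-0.001 -0.009 -1.   ] yaw 0.126
s -118.5 lat -0.7  Fs 0.5
```

View pics/w16.png

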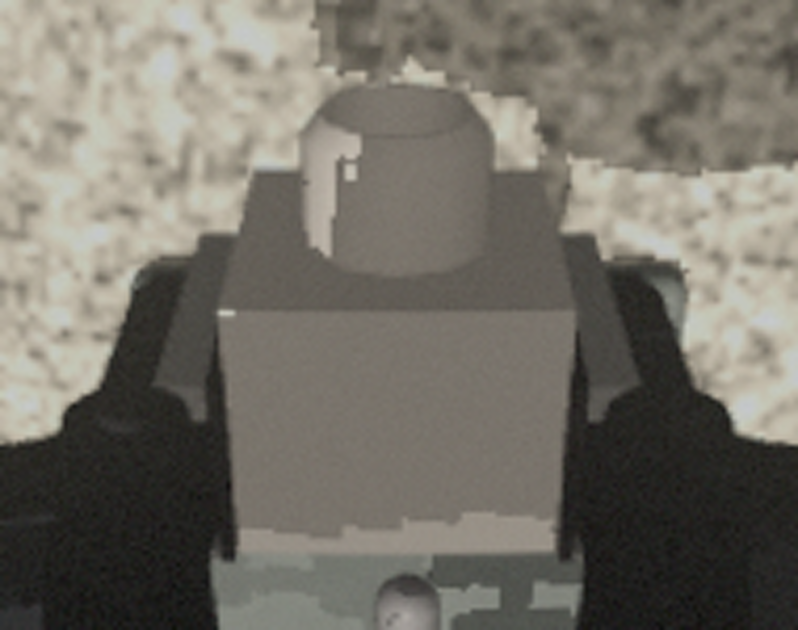

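Emit:
servo_tool([
  {"tx": 0,"ty": 0.07,"tz": 0,"ax": -0.5,"ay": 0,"az": -0.1,"grip": 0.15},
  {"tx": -0.4,"ty": 0.06,"tz": 0,"ax": 0,"ay": 0,"az": 0,"grip": 0.15},
  {"tx": -0.5,"ty": 0,"tz": 0,"ax": 0,"ay": 0,"az": 0,"grip": 0.15},
  {"tx": -0.5,"ty": 0,"tz": 0,"ax": 0,"ay": 0,"az": 0,"grip": 0.15},
  {"tx": -0.3,"ty": 0,"tz": 0,"ax": 0,"ay": 0,"az": 0,"grip": 0.15},
  {"tx": -0.2,"ty": 0,"tz": 0,"ax": 0,"ay": 0,"az": 0,"grip": 0.15},
  {"tx": -0.15,"ty": 0,"tz": 0,"ax": 0,"ay": 0,"az": 0,"grip": 0.15},
  {"tx": -0.1,"ty": 0,"tz": 0,"ax": 0,"ay": 0,"az": 0,"grip": 0.15},
  {"tx": -0.1,"ty": 0,"tz": 0,"ax": 0,"ay": 0,"az": 0,"grip": 0.15},
  {"tx": 0,"ty": 0,"tz": 0,"ax": 0,"ay": 0,"az": 0,"grip": 0.15},
])

```text
t: 22.35
tcp_pos: [464.1, 73.0, 108.1]
eef_rot: [0.199, -3.134, -0.001]
ft_force: [-0.6, -0.3, -1.3]
grip_width: 0.397
```

Run:
```python
from look import *
s=st();ss(s);look("side","s17",(255,160,140,100),5.6);s=st();tilt(s);ss(s)
```

```text
t 22.35 p [464.1  73.  108.1] rot [ 1.990e-01 -3.134e+00 -1.000e-03] F [-0.6 -0.3 -1.3] M [ 0.03  0.02 -0.01] g 0.397
s -93.6 lat 0.5  Fs -0.6
t 22.4 p [464.  73. 108.] rot [ 2.000e-01 -3.134e+00 -1.000e-03] F [ 0.7  0.4 -1. ] M [-0.02  0.01  0.06] g 0.396
z [-0.002  0.001 -1.   ] yaw 0.127
s -93.7 lat 0.5  Fs 0.7
```

View pics/s17.png

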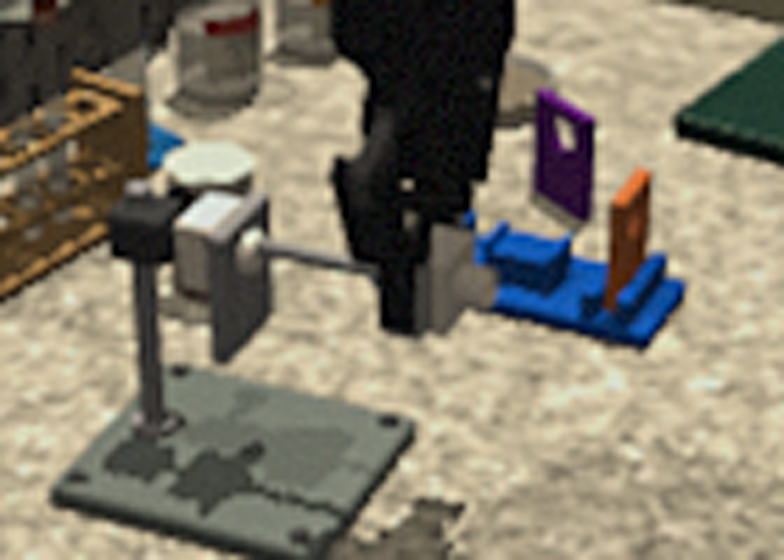

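Emit:
servo_tool([
  {"tx": -0.12,"ty": 0,"tz": 0,"ax": 0,"ay": 0,"az": 0,"grip": 0.15},
  {"tx": -0.12,"ty": 0,"tz": 0,"ax": 0,"ay": 0,"az": 0,"grip": 0.15},
  {"tx": -0.12,"ty": 0,"tz": 0,"ax": 0,"ay": 0,"az": 0,"grip": 0.15},
  {"tx": -0.12,"ty": 0,"tz": 0,"ax": 0,"ay": 0,"az": 0,"grip": 0.15},
  {"tx": -0.12,"ty": 0,"tz": 0,"ax": 0,"ay": 0,"az": 0,"grip": 0.15},
  {"tx": -0.12,"ty": 0,"tz": 0,"ax": 0,"ay": 0,"az": 0,"grip": 0.15},
  {"tx": -0.12,"ty": 0,"tz": 0,"ax": 0,"ay": 0,"az": 0,"grip": 0.15},
  {"tx": -0.12,"ty": 0,"tz": 0,"ax": 0,"ay": 0,"az": 0,"grip": 0.15},
  {"tx": -0.12,"ty": 0,"tz": 0,"ax": 0,"ay": 0,"az": 0,"grip": 0.15},
  {"tx": -0.12,"ty": 0,"tz": 0,"ax": 0,"ay": 0,"az": 0,"grip": 0.15},
])

```text
t: 23.4
tcp_pos: [476.7, 74.6, 108.0]
eef_rot: [0.2, -3.134, -0.001]
ft_force: [0.8, -0.5, -0.5]
grip_width: 0.397
```

Run:
```python
from look import *
s=st();tilt(s);ss(s);look("wrist","w18",(220,190,190,150),4.2);
```

```text
t 23.4 p [476.7  74.6 108. ] rot [ 2.000e-01 -3.134e+00 -1.000e-03] F [ 0.8 -0.5 -0.5] M [-0.03  0.01 -0.06] g 0.397
z [-0.002  0.001 -1.   ] yaw 0.127
s -80.9 lat 0.5  Fs 0.7
```

View pics/w18.png

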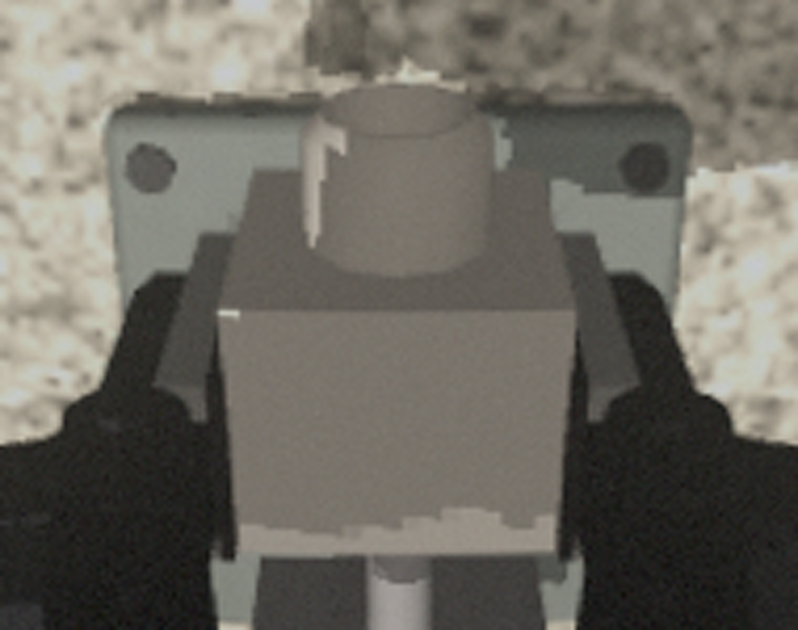

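Emit:
servo_tool([
  {"tx": -0.14,"ty": 0,"tz": 0,"ax": 0,"ay": 0,"az": 0,"grip": 0.15},
  {"tx": -0.14,"ty": 0,"tz": 0,"ax": 0,"ay": 0,"az": 0,"grip": 0.15},
  {"tx": -0.14,"ty": 0,"tz": 0,"ax": 0,"ay": 0,"az": 0,"grip": 0.15},
  {"tx": -0.14,"ty": 0,"tz": 0,"ax": 0,"ay": 0,"az": 0,"grip": 0.15},
  {"tx": -0.14,"ty": 0,"tz": 0,"ax": 0,"ay": 0,"az": 0,"grip": 0.15},
  {"tx": -0.14,"ty": 0,"tz": 0,"ax": 0,"ay": 0,"az": 0,"grip": 0.15},
  {"tx": -0.14,"ty": 0,"tz": 0,"ax": 0,"ay": 0,"az": 0,"grip": 0.15},
  {"tx": -0.14,"ty": 0,"tz": 0,"ax": 0,"ay": 0,"az": 0,"grip": 0.15},
  {"tx": -0.14,"ty": 0,"tz": 0,"ax": 0,"ay": 0,"az": 0,"grip": 0.15},
  {"tx": -0.14,"ty": 0,"tz": 0,"ax": 0,"ay": 0,"az": 0,"grip": 0.15},
])

```text
t: 24.45
tcp_pos: [492.0, 76.6, 107.9]
eef_rot: [0.199, -3.134, -0.001]
ft_force: [-0.6, 0.2, -0.8]
grip_width: 0.392
```

Run:
```python
from look import *
s=st();tilt(s);ss(s)
```

```text
t 24.45 p [492.   76.6 107.9] rot [ 1.990e-01 -3.134e+00 -1.000e-03] F [-0.6  0.2 -0.8] M [ 0.03 -0.03  0.01] g 0.392
z [-0.002  0.001 -1.   ] yaw 0.127
s -65.5 lat 0.4  Fs -0.5
```

Emit:
servo_tool([
  {"tx": -0.15,"ty": 0,"tz": 0,"ax": 0,"ay": 0,"az": -0.1,"grip": 0.15},
  {"tx": -0.15,"ty": 0.01,"tz": 0,"ax": 0,"ay": 0,"az": 0,"grip": 0.15},
  {"tx": -0.15,"ty": 0.01,"tz": 0,"ax": 0,"ay": 0,"az": 0,"grip": 0.15},
  {"tx": -0.15,"ty": 0.01,"tz": 0,"ax": 0,"ay": 0,"az": 0,"grip": 0.15},
  {"tx": -0.15,"ty": 0,"tz": 0,"ax": 0,"ay": 0,"az": 0,"grip": 0.15},
  {"tx": -0.15,"ty": 0,"tz": 0,"ax": 0,"ay": 0,"az": 0,"grip": 0.15},
  {"tx": -0.15,"ty": 0,"tz": 0,"ax": 0,"ay": 0,"az": 0,"grip": 0.15},
  {"tx": -0.15,"ty": 0,"tz": 0,"ax": 0,"ay": 0,"az": 0,"grip": 0.15},
  {"tx": -0.15,"ty": 0,"tz": 0,"ax": 0,"ay": 0,"az": 0,"grip": 0.15},
  {"tx": -0.15,"ty": 0,"tz": 0,"ax": 0,"ay": 0,"az": 0,"grip": 0.15},
])

```text
t: 25.45
tcp_pos: [508.1, 79.0, 107.9]
eef_rot: [0.202, -3.133, -0.002]
ft_force: [0.4, 0.3, -0.7]
grip_width: 0.391
```

Run:
```python
from look import *
s=st();tilt(s);ss(s);look("wrist","w19",(220,190,190,150),4.2)
```

```text
t 25.45 p [508.1  79.  107.9] rot [ 2.020e-01 -3.133e+00 -2.000e-03] F [ 0.4  0.3 -0.7] M [0.01 0.01 0.  ] g 0.391
z [-0.002  0.001 -1.   ] yaw 0.129
s -49.2 lat 0.8  Fs 0.4
```

View pics/w19.png

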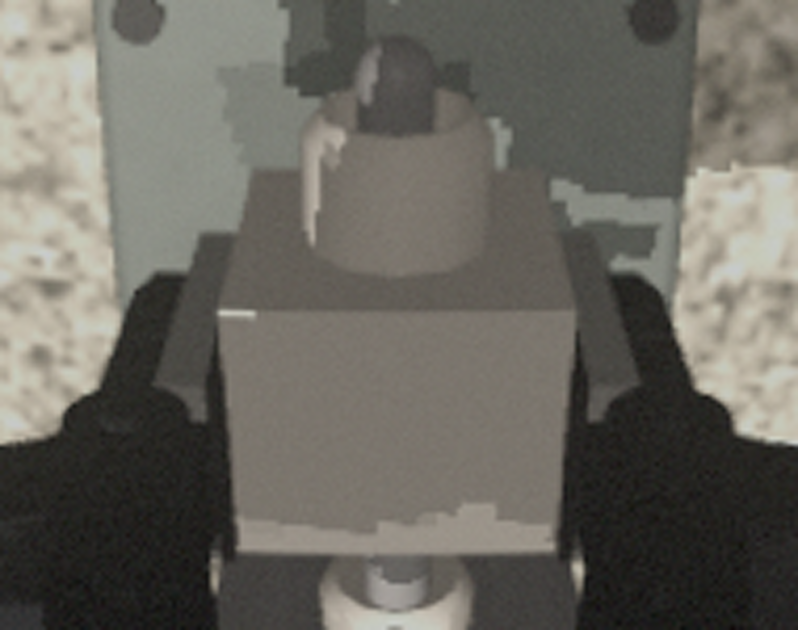

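Emit:
servo_tool([
  {"tx": -0.14,"ty": 0,"tz": 0,"ax": 0,"ay": 0,"az": 0,"grip": 0.15},
  {"tx": -0.14,"ty": 0,"tz": 0,"ax": 0,"ay": 0,"az": 0,"grip": 0.15},
  {"tx": -0.14,"ty": 0,"tz": 0,"ax": 0,"ay": 0,"az": 0,"grip": 0.15},
  {"tx": -0.14,"ty": 0,"tz": 0.05,"ax": 0,"ay": 0,"az": 0,"grip": 0.15},
  {"tx": -0.14,"ty": 0,"tz": 0.06,"ax": 0,"ay": 0,"az": 0,"grip": 0.15},
  {"tx": -0.12,"ty": 0,"tz": 0.08,"ax": 0,"ay": 0,"az": 0,"grip": 0.15},
  {"tx": -0.1,"ty": 0,"tz": 0.1,"ax": 0,"ay": 0,"az": 0,"grip": 0.15},
  {"tx": -0.1,"ty": 0,"tz": 0.1,"ax": 0,"ay": 0,"az": 0,"grip": 0.15},
  {"tx": 0,"ty": 0,"tz": 0.07,"ax": 0,"ay": 0,"az": 0,"grip": 0.15},
  {"tx": 0,"ty": 0,"tz": 0,"ax": 0,"ay": 0,"az": 0,"grip": 0.15},
])

```text
t: 26.5
tcp_pos: [519.4, 80.4, 102.9]
eef_rot: [0.202, -3.134, -0.001]
ft_force: [-0.5, 0.3, 1.3]
grip_width: 0.391
```

Run:
```python
from look import *
s=st();tilt(s);ss(s);look("wrist","w20",(220,190,190,150),4.2);s=st()
```

```text
t 26.5 p [519.4  80.4 102.9] rot [ 2.020e-01 -3.134e+00 -1.000e-03] F [-0.5  0.3  1.3] M [-0.02  0.07 -0.  ] g 0.391
z [-0.002  0.001 -1.   ] yaw 0.129
s -37.8 lat 0.8  Fs -0.4
t 26.55 p [519.4  80.5 102.9] rot [ 2.020e-01 -3.134e+00 -2.000e-03] F [-0.2 -0.  -0.6] M [-0.02  0.03 -0.03] g 0.396
```

View pics/w20.png

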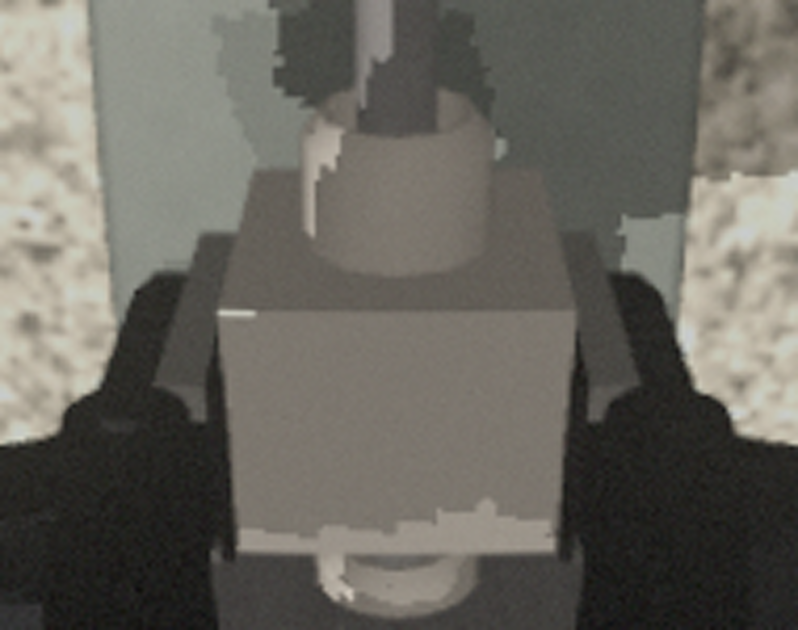

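Emit:
servo_tool([
  {"tx": -0.1,"ty": 0,"tz": 0.02,"ax": 0,"ay": 0,"az": 0,"grip": 0.15},
  {"tx": -0.1,"ty": 0,"tz": 0.02,"ax": 0,"ay": 0,"az": 0,"grip": 0.15},
  {"tx": -0.1,"ty": 0,"tz": 0,"ax": 0,"ay": 0,"az": 0,"grip": 0.15},
  {"tx": -0.1,"ty": 0,"tz": 0,"ax": 0,"ay": 0,"az": 0,"grip": 0.15},
  {"tx": -0.1,"ty": 0,"tz": 0,"ax": 0,"ay": 0,"az": 0,"grip": 0.15},
  {"tx": -0.08,"ty": 0,"tz": 0,"ax": 0,"ay": 0,"az": 0,"grip": 0.15},
  {"tx": -0.08,"ty": 0,"tz": 0,"ax": 0,"ay": 0,"az": 0,"grip": 0.15},
  {"tx": -0.08,"ty": 0,"tz": 0,"ax": 0,"ay": 0,"az": 0,"grip": 0.15},
  {"tx": -0.08,"ty": 0,"tz": 0,"ax": 0,"ay": 0,"az": 0,"grip": 0.15},
  {"tx": -0.08,"ty": 0,"tz": 0,"ax": 0,"ay": 0,"az": 0,"grip": 0.15},
])

```text
t: 27.55
tcp_pos: [529.0, 81.7, 102.9]
eef_rot: [0.202, -3.134, -0.001]
ft_force: [0.2, 0.6, 0.2]
grip_width: 0.393
```

Run:
```python
from look import *
s=st();tilt(s);ss(s);look("wrist","w21",(220,190,190,150),4.2)
```

```text
t 27.55 p [529.   81.7 102.9] rot [ 2.020e-01 -3.134e+00 -1.000e-03] F [0.2 0.6 0.2] M [-0.04  0.09  0.04] g 0.393
z [-0.002  0.001 -1.   ] yaw 0.129
s -28.1 lat 0.7  Fs 0.2
```

View pics/w21.png

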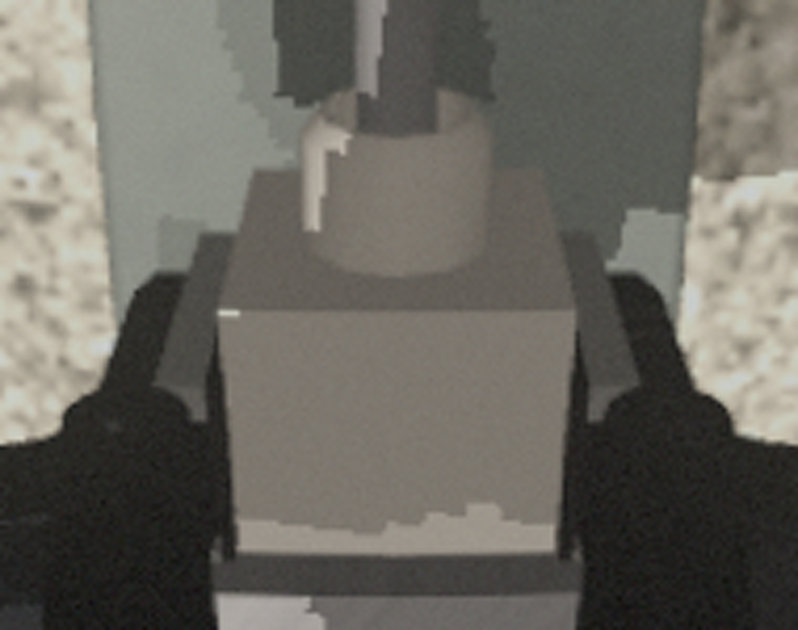

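Emit:
servo_tool([
  {"tx": -0.06,"ty": 0,"tz": 0,"ax": 0,"ay": 0,"az": 0,"grip": 0.15},
  {"tx": -0.06,"ty": 0,"tz": 0,"ax": 0,"ay": 0,"az": 0,"grip": 0.15},
  {"tx": -0.06,"ty": 0,"tz": 0,"ax": 0,"ay": 0,"az": 0,"grip": 0.15},
  {"tx": -0.06,"ty": 0,"tz": 0,"ax": 0,"ay": 0,"az": 0,"grip": 0.15},
  {"tx": -0.06,"ty": 0,"tz": 0,"ax": 0,"ay": 0,"az": 0,"grip": 0.15},
  {"tx": -0.06,"ty": 0,"tz": 0,"ax": 0,"ay": 0,"az": 0,"grip": 0.15},
  {"tx": -0.06,"ty": 0,"tz": 0,"ax": 0,"ay": 0,"az": 0,"grip": 0.15},
  {"tx": -0.06,"ty": 0,"tz": 0,"ax": 0,"ay": 0,"az": 0,"grip": 0.15},
  {"tx": -0.06,"ty": 0,"tz": 0,"ax": 0,"ay": 0,"az": 0,"grip": 0.15},
  {"tx": -0.06,"ty": 0,"tz": 0,"ax": 0,"ay": 0,"az": 0,"grip": 0.15},
])

```text
t: 28.6
tcp_pos: [535.3, 82.5, 102.9]
eef_rot: [0.202, -3.133, -0.001]
ft_force: [-3.1, -0.2, 2.7]
grip_width: 0.393
```

Run:
```python
from look import *
s=st();tilt(s);ss(s);look("wrist","w22",(220,190,190,150),4.2)
```

```text
t 28.6 p [535.3  82.5 102.9] rot [ 2.020e-01 -3.133e+00 -1.000e-03] F [-3.1 -0.2  2.7] M [-0.08  0.49 -0.  ] g 0.393
z [-0.002  0.001 -1.   ] yaw 0.129
s -21.8 lat 0.8  Fs -3.1
```

View pics/w22.png

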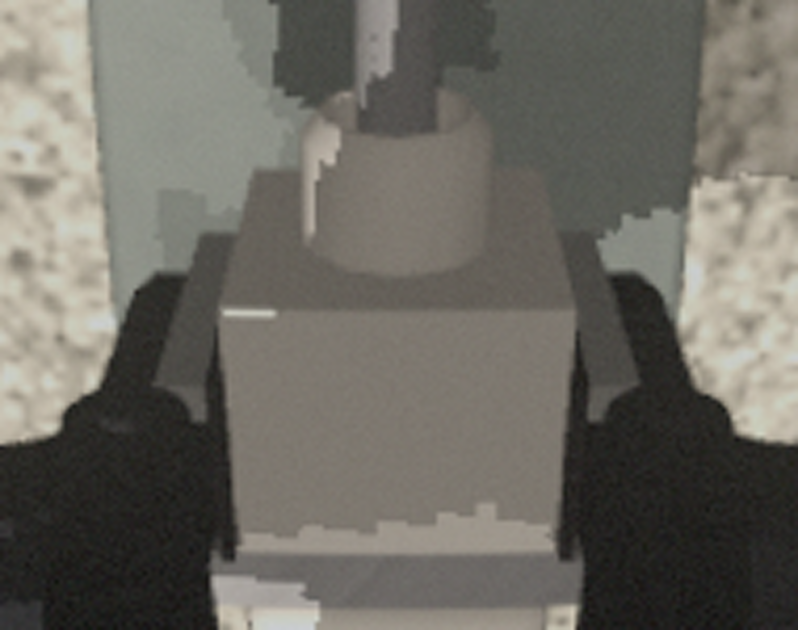

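Emit:
servo_tool([
  {"tx": -0.07,"ty": 0,"tz": 0,"ax": 0,"ay": 0,"az": 0,"grip": 0.15},
  {"tx": -0.09,"ty": 0,"tz": 0,"ax": 0,"ay": -0.1,"az": 0,"grip": 0.15},
  {"tx": -0.11,"ty": 0,"tz": 0,"ax": 0,"ay": -0.1,"az": 0,"grip": 0.15},
  {"tx": -0.13,"ty": 0,"tz": 0,"ax": 0,"ay": -0.1,"az": 0,"grip": 0.15},
  {"tx": -0.15,"ty": 0,"tz": 0,"ax": 0,"ay": -0.15,"az": 0,"grip": 0.15},
  {"tx": -0.15,"ty": 0,"tz": 0,"ax": 0,"ay": -0.15,"az": 0,"grip": 0.15},
  {"tx": -0.15,"ty": 0,"tz": 0,"ax": 0,"ay": -0.15,"az": 0,"grip": 0.15},
  {"tx": -0.15,"ty": 0,"tz": 0,"ax": 0,"ay": -0.15,"az": 0,"grip": 0.15},
  {"tx": -0.15,"ty": 0,"tz": 0,"ax": 0,"ay": -0.15,"az": 0,"grip": 0.15},
  {"tx": -0.15,"ty": 0,"tz": 0,"ax": 0,"ay": -0.15,"az": 0,"grip": 0.15},
])

```text
t: 29.65
tcp_pos: [534.7, 82.4, 102.9]
eef_rot: [0.203, -3.114, 0.002]
ft_force: [-9.3, -1.6, 6.4]
grip_width: 0.391
```

Run:
```python
from look import *
s=st();tilt(s);ss(s)
look("side","s23",(255,160,140,100),5.6)
```

```text
t 29.65 p [534.7  82.4 102.9] rot [ 2.030e-01 -3.114e+00  2.000e-03] F [-9.3 -1.6  6.4] M [-0.24  1.09 -0.01] g 0.391
z [-0.021 -0.003 -1.   ] yaw 0.13
s -22.4 lat 0.8  Fs -9.5
```

View pics/s23.png

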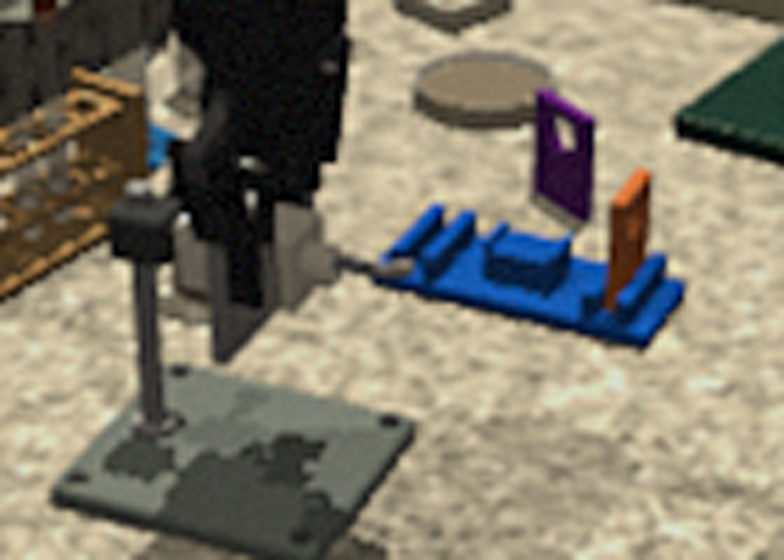

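Emit:
servo_tool([
  {"tx": -0.04,"ty": 0,"tz": 0,"ax": 0,"ay": -0.7,"az": 0,"grip": 0.15},
  {"tx": -0.05,"ty": 0,"tz": 0,"ax": 0,"ay": -0.7,"az": 0,"grip": 0.15},
  {"tx": -0.08,"ty": 0,"tz": 0,"ax": 0,"ay": -0.5,"az": 0,"grip": 0.15},
  {"tx": -0.12,"ty": 0,"tz": 0,"ax": 0,"ay": -0.3,"az": 0,"grip": 0.15},
  {"tx": -0.16,"ty": 0,"tz": 0,"ax": 0,"ay": -0.2,"az": 0,"grip": 0.15},
  {"tx": -0.16,"ty": 0,"tz": 0,"ax": 0,"ay": -0.2,"az": 0,"grip": 0.15},
  {"tx": -0.16,"ty": 0,"tz": 0,"ax": 0,"ay": -0.2,"az": 0,"grip": 0.15},
  {"tx": -0.16,"ty": 0,"tz": 0,"ax": 0,"ay": -0.2,"az": 0,"grip": 0.15},
  {"tx": -0.16,"ty": 0,"tz": 0,"ax": 0,"ay": -0.2,"az": 0,"grip": 0.15},
  {"tx": -0.16,"ty": 0,"tz": 0,"ax": 0,"ay": -0.2,"az": 0,"grip": 0.15},
])

```text
t: 30.7
tcp_pos: [535.5, 82.5, 102.9]
eef_rot: [-0.205, 3.128, 0.0]
ft_force: [-9.5, -1.6, 6.6]
grip_width: 0.39
```

Run:
```python
from look import *
s=st();tilt(s);ss(s)
```

```text
t 30.7 p [535.5  82.5 102.9] rot [-0.205  3.128  0.   ] F [-9.5 -1.6  6.6] M [-0.23  1.62 -0.06] g 0.39
z [ 0.007  0.    -1.   ] yaw 0.131
s -21.6 lat 0.7  Fs -9.7
```

Emit:
servo_tool([
  {"tx": 0,"ty": 0,"tz": 0,"ax": 0,"ay": 0.2,"az": 0,"grip": 0.25},
  {"tx": 0,"ty": 0,"tz": 0,"ax": 0,"ay": 0,"az": 0,"grip": 0.4},
  {"tx": 0,"ty": 0,"tz": 0,"ax": 0,"ay": 0,"az": 0,"grip": 0.46},
  {"tx": 0,"ty": 0,"tz": 0,"ax": 0,"ay": 0,"az": 0,"grip": 0.55},
  {"tx": 0,"ty": 0,"tz": 0,"ax": 0,"ay": 0,"az": 0,"grip": 0.62},
  {"tx": 0.05,"ty": 0,"tz": 0,"ax": 0,"ay": 0,"az": 0,"grip": 0.62},
  {"tx": 0.05,"ty": 0,"tz": -0.5,"ax": 0,"ay": 0,"az": 0,"grip": 0.62},
  {"tx": 0,"ty": 0,"tz": -1.5,"ax": 0,"ay": 0,"az": 0,"grip": 0.62},
  {"tx": 0,"ty": 0,"tz": -2.5,"ax": 0,"ay": 0,"az": 0,"grip": 0.62},
  {"tx": 0,"ty": 0,"tz": -2.5,"ax": 0,"ay": 0,"az": 0,"grip": 0.7},
])

```text
t: 31.7
tcp_pos: [533.1, 82.5, 172.7]
eef_rot: [-0.205, 3.133, 0.001]
ft_force: [0.1, 0.6, -0.0]
grip_width: 0.702
```

Run:
```python
from look import *
from plan import *
s=st();tilt(s);look("side","s24",(255,160,140,100),5.6);look("wrist","w24",(200,150,240,180),3.3);s=st();tilt(s)
rows(s["tcp_pos"],s["eef_rot"],[([464.2,-140.5,110],.085,9)])
```

```text
t 31.7 p [533.1  82.5 172.7] rot [-2.050e-01  3.133e+00  1.000e-03] F [ 0.1  0.6 -0. ] M [-0.01 -0.03 -0.04] g 0.702
z [ 0.002  0.001 -1.   ] yaw 0.131
t 31.8 p [536.2  82.6 177. ] rot [-0.205  3.124  0.   ] F [ 0.2 -0.1  1. ] M [ 0.01 -0.    0.05] g 0.698
z [ 0.011  0.001 -1.   ] yaw 0.131
{tx:1.12,ty:-2.35,tz:0.73,ax:-0.00,ay:0.07,az:0.29}
{tx:1.11,ty:-2.36,tz:0.73,ax:-0.00,ay:0.07,az:0.29}
{tx:1.10,ty:-2.36,tz:0.74,ax:-0.00,ay:0.07,az:0.29}
{tx:1.09,ty:-2.37,tz:0.74,ax:-0.00,ay:0.07,az:0.29}
{tx:1.07,ty:-2.38,tz:0.74,ax:-0.00,ay:0.07,az:0.29}
{tx:1.06,ty:-2.38,tz:0.74,ax:-0.00,ay:0.07,az:0.29}
{tx:1.05,ty:-2.39,tz:0.74,ax:-0.00,ay:0.07,az:0.29}
{tx:1.03,ty:-2.39,tz:0.74,ax:-0.00,ay:0.07,az:0.29}
{tx:1.02,ty:-2.40,tz:0.74,ax:-0.00,ay:0.07,az:0.29}
```

View pics/s24.png

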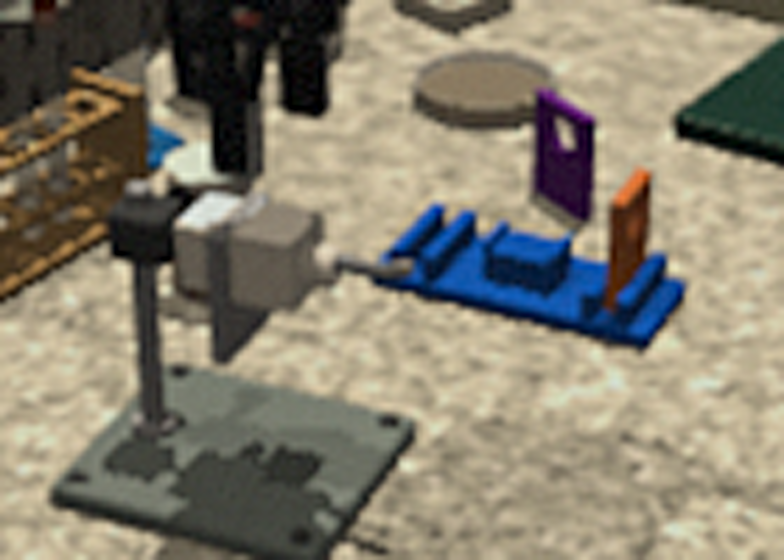

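View pics/w24.png

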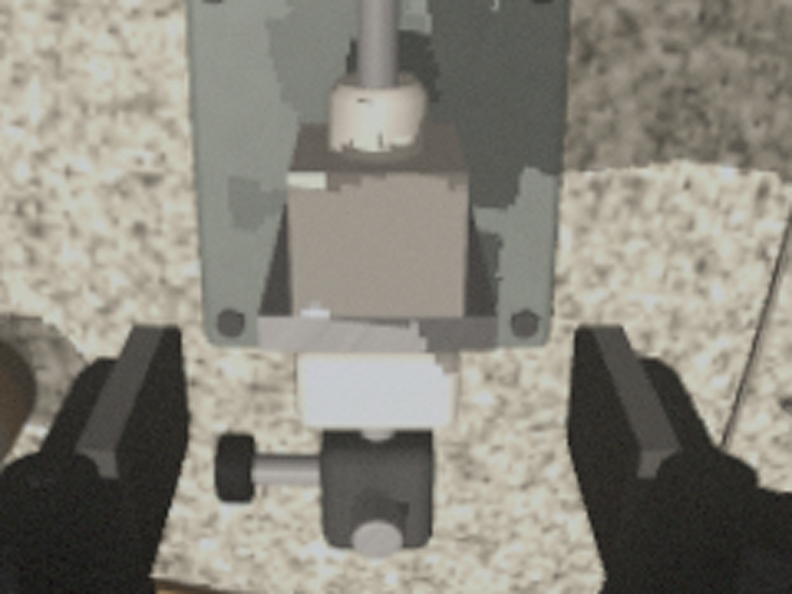

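Emit:
servo_tool([
  {"tx": 0.8,"ty": -1.7,"tz": 0.3,"ax": 0,"ay": 0.3,"az": 0.3,"grip": 0.7},
  {"tx": 1.1,"ty": -2.5,"tz": 0.7,"ax": 0,"ay": 0.2,"az": 0.3,"grip": 0.7},
  {"tx": 1.1,"ty": -2.5,"tz": 0.8,"ax": 0,"ay": 0,"az": 0.3,"grip": 0.7},
  {"tx": 1.1,"ty": -2.5,"tz": 0.8,"ax": 0,"ay": 0,"az": 0.3,"grip": 0.7},
  {"tx": 1.1,"ty": -2.5,"tz": 0.8,"ax": 0,"ay": 0,"az": 0.3,"grip": 0.7},
  {"tx": 1.1,"ty": -2.5,"tz": 0.8,"ax": 0,"ay": 0,"az": 0.3,"grip": 0.7},
  {"tx": 1.1,"ty": -2.5,"tz": 0.8,"ax": 0,"ay": 0,"az": 0.3,"grip": 0.7},
  {"tx": 1.1,"ty": -2.5,"tz": 0.8,"ax": 0,"ay": 0,"az": 0.3,"grip": 0.7},
  {"tx": 1.0,"ty": -1.7,"tz": 0.6,"ax": 0,"ay": 0,"az": 0.2,"grip": 0.7},
  {"tx": 0,"ty": 0,"tz": 0,"ax": 0,"ay": 0,"az": 0,"grip": 0.7},
])

```text
t: 32.8
tcp_pos: [464.2, -142.6, 113.8]
eef_rot: [-0.136, 3.127, -0.001]
ft_force: [0.1, -0.3, -0.0]
grip_width: 0.697
```

Run:
```python
from look import *
from plan import *
s=st();look("wrist","w25",(200,110,240,180),3.3);s=st();tilt(s)
rows(s["tcp_pos"],s["eef_rot"],[([464.2,-140.5,85],.085,3)])
```

```text
t 32.8 p [ 464.2 -142.6  113.8] rot [-1.360e-01  3.127e+00 -1.000e-03] F [ 0.1 -0.3 -0. ] M [-0.04 -0.03 -0.04] g 0.697
t 32.85 p [ 464.8 -141.9  114.4] rot [-1.370e-01  3.126e+00 -1.000e-03] F [-0.5  1.5  0.1] M [-0.06 -0.01 -0.07] g 0.701
z [ 0.012 -0.    -1.   ] yaw 0.087
{tx:0.03,ty:0.05,tz:0.98,ax:-0.03,ay:0.23,az:0.05}
{tx:0.02,ty:0.05,tz:0.98,ax:-0.03,ay:0.23,az:0.05}
{tx:0.02,ty:0.05,tz:0.98,ax:-0.03,ay:0.23,az:0.05}
```

View pics/w25.png

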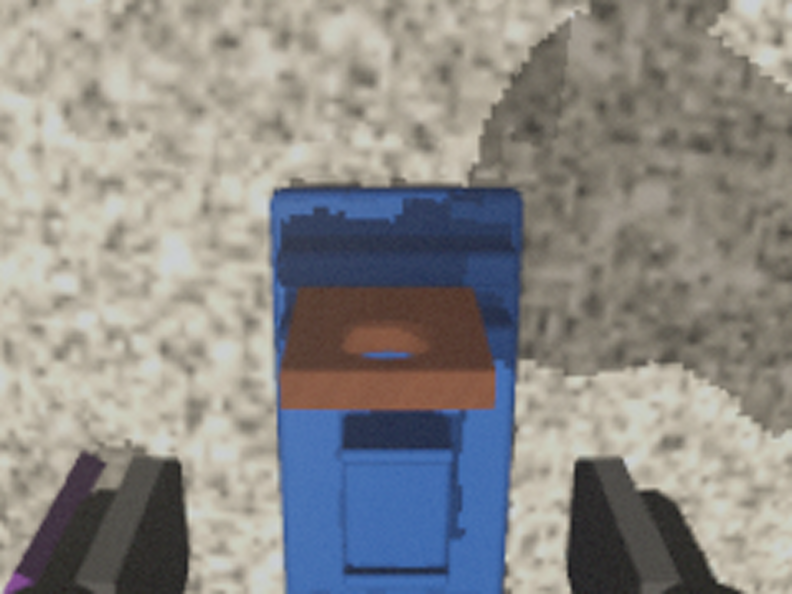

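Emit:
servo_tool([
  {"tx": 0.02,"ty": 0.1,"tz": 0.8,"ax": 0,"ay": 0.4,"az": 0,"grip": 0.7},
  {"tx": 0.02,"ty": 0.08,"tz": 1.2,"ax": 0,"ay": 0.3,"az": 0,"grip": 0.7},
  {"tx": 0,"ty": 0,"tz": 1.4,"ax": 0,"ay": 0,"az": 0,"grip": 0.7},
  {"tx": 0,"ty": 0,"tz": 1.4,"ax": 0,"ay": 0,"az": 0,"grip": 0.7},
  {"tx": 0,"ty": 0,"tz": 1.2,"ax": 0,"ay": 0,"az": 0,"grip": 0.7},
  {"tx": 0,"ty": 0,"tz": 0.8,"ax": 0,"ay": 0,"az": 0,"grip": 0.65},
  {"tx": 0,"ty": 0,"tz": 0.4,"ax": 0,"ay": 0,"az": 0,"grip": 0.6},
  {"tx": 0,"ty": 0,"tz": 0.2,"ax": 0,"ay": 0,"az": 0,"grip": 0.6},
  {"tx": 0,"ty": 0,"tz": 0,"ax": 0,"ay": 0,"az": 0,"grip": 0.6},
  {"tx": 0,"ty": 0,"tz": 0,"ax": 0,"ay": 0,"az": 0,"grip": 0.6},
])

```text
t: 33.85
tcp_pos: [466.0, -136.0, 34.0]
eef_rot: [0.147, -3.137, 0.001]
ft_force: [-0.2, 0.0, -0.6]
grip_width: 0.604
```

Run:
```python
from look import *
s=st();look("wrist","w26",(200,150,240,180),3.3);s=st();tilt(s)
```

```text
t 33.85 p [ 466. -136.   34.] rot [ 1.470e-01 -3.137e+00  1.000e-03] F [-0.2  0.  -0.6] M [-0.07 -0.02  0.01] g 0.604
t 33.9 p [ 466.1 -136.    34.1] rot [ 1.470e-01 -3.138e+00  1.000e-03] F [ 0.5 -0.1 -0.1] M [ 0.   -0.01  0.01] g 0.601
z [-0.    -0.001 -1.   ] yaw 0.094
```

View pics/w26.png

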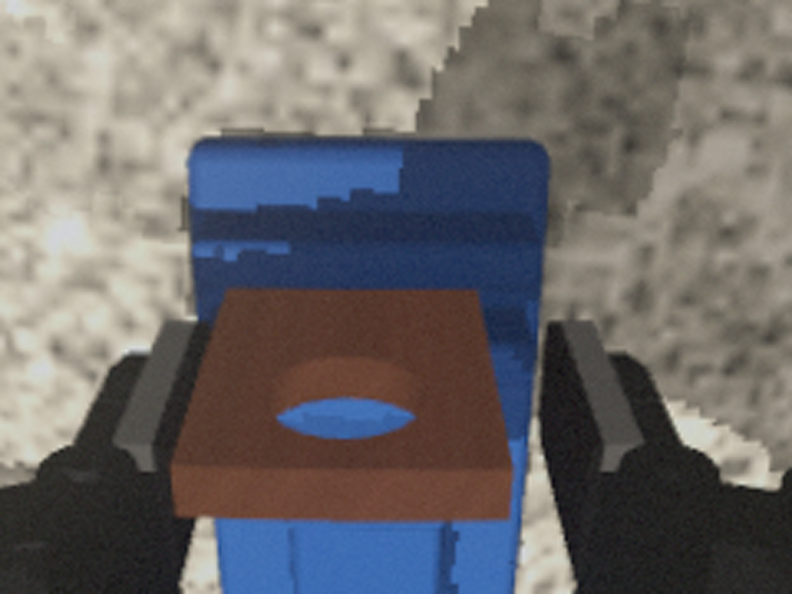

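Emit:
servo_tool([
  {"tx": 0.07,"ty": -0.15,"tz": -0.1,"ax": 0,"ay": 0,"az": 0.3,"grip": 0.6},
  {"tx": 0.07,"ty": -0.15,"tz": -0.1,"ax": 0,"ay": 0,"az": 0.2,"grip": 0.6},
  {"tx": 0,"ty": -0.12,"tz": -0.1,"ax": 0,"ay": 0,"az": 0,"grip": 0.6},
  {"tx": 0,"ty": 0,"tz": 0,"ax": 0,"ay": 0,"az": 0,"grip": 0.6},
  {"tx": 0,"ty": 0,"tz": 0,"ax": 0,"ay": 0,"az": 0,"grip": 0.5},
  {"tx": 0,"ty": 0,"tz": 0,"ax": 0,"ay": 0,"az": 0,"grip": 0.35},
  {"tx": 0,"ty": 0,"tz": 0,"ax": 0,"ay": 0,"az": 0,"grip": 0.25},
  {"tx": 0,"ty": 0,"tz": 0,"ax": 0,"ay": 0,"az": 0,"grip": 0.25},
  {"tx": 0,"ty": 0,"tz": 0,"ax": 0,"ay": 0,"az": 0,"grip": 0.25},
  {"tx": 0,"ty": 0,"tz": 0,"ax": 0,"ay": 0,"az": 0,"grip": 0.25},
], newtons=60)

```text
t: 34.9
tcp_pos: [466.3, -141.5, 39.4]
eef_rot: [-0.132, 3.136, -0.004]
ft_force: [0.2, -0.3, 0.2]
grip_width: 0.478
```

Run:
```python
from look import *
from plan import *
s=st();look("wrist","w27",(200,150,240,180),3.3);s=st();tilt(s)
p=s["tcp_pos"]
rows(p,s["eef_rot"],[([p[0],p[1],80],.09,3),([435,69,107.5],.129,8)])
```

```text
t 34.9 p [ 466.3 -141.5   39.4] rot [-0.132  3.136 -0.004] F [ 0.2 -0.3  0.2] M [0.01 0.06 0.01] g 0.478
t 34.95 p [ 466.3 -141.4   39.4] rot [-0.132  3.136 -0.004] F [0.4 0.5 0.1] M [ 0.05  0.08 -0.06] g 0.477
z [ 0.003 -0.002 -1.   ] yaw 0.084
{tx:-0.00,ty:-0.00,tz:-1.35,ax:-0.05,ay:0.06,az:-0.12}
{tx:-0.00,ty:-0.00,tz:-1.35,ax:-0.05,ay:0.06,az:-0.12}
{tx:-0.00,ty:-0.00,tz:-1.35,ax:-0.05,ay:0.06,az:-0.12}
{tx:0.15,ty:2.66,tz:-0.34,ax:-0.00,ay:0.00,az:-0.28}
{tx:0.14,ty:2.66,tz:-0.34,ax:-0.00,ay:0.00,az:-0.28}
{tx:0.13,ty:2.66,tz:-0.34,ax:-0.00,ay:0.00,az:-0.28}
{tx:0.11,ty:2.66,tz:-0.34,ax:-0.00,ay:0.00,az:-0.28}
{tx:0.10,ty:2.66,tz:-0.34,ax:-0.00,ay:0.00,az:-0.28}
{tx:0.09,ty:2.66,tz:-0.34,ax:-0.00,ay:0.00,az:-0.28}
{tx:0.08,ty:2.66,tz:-0.34,ax:-0.00,ay:0.00,az:-0.28}
{tx:0.06,ty:2.66,tz:-0.34,ax:-0.00,ay:0.00,az:-0.28}
```

View pics/w27.png

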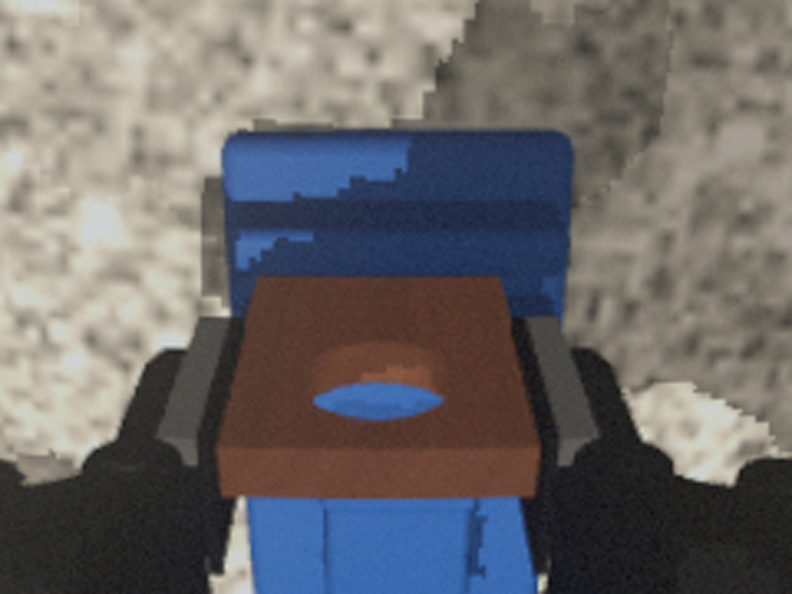

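Emit:
servo_tool([
  {"tx": 0,"ty": 0,"tz": -0.6,"ax": 0,"ay": 0,"az": 0,"grip": 0.25},
  {"tx": 0,"ty": 0,"tz": -1.3,"ax": 0,"ay": 0,"az": 0,"grip": 0.25},
  {"tx": 0,"ty": 0.8,"tz": -1.8,"ax": 0,"ay": 0,"az": -0.3,"grip": 0.25},
  {"tx": 0.1,"ty": 2.4,"tz": -1.4,"ax": 0,"ay": 0,"az": -0.4,"grip": 0.25},
  {"tx": 0.1,"ty": 3.3,"tz": -0.8,"ax": 0,"ay": 0,"az": -0.4,"grip": 0.25},
  {"tx": 0.1,"ty": 3.6,"tz": -0.4,"ax": 0,"ay": 0,"az": -0.4,"grip": 0.25},
  {"tx": 0.1,"ty": 3.6,"tz": -0.2,"ax": 0,"ay": 0,"az": -0.4,"grip": 0.25},
  {"tx": 0.1,"ty": 3.3,"tz": 0,"ax": 0,"ay": 0,"az": -0.4,"grip": 0.25},
  {"tx": 0.1,"ty": 2.2,"tz": 0,"ax": 0,"ay": 0,"az": -0.2,"grip": 0.25},
  {"tx": 0,"ty": 0.5,"tz": 0,"ax": 0,"ay": 0,"az": 0,"grip": 0.25},
])

```text
t: 35.95
tcp_pos: [439.0, 59.7, 114.7]
eef_rot: [-0.196, 3.127, -0.005]
ft_force: [0.5, -1.2, -1.3]
grip_width: 0.478
```

Run:
```python
from look import *
s=st();look("wrist","w28",(220,190,190,150),4.2);s=st();tilt(s);ss(s)
```

```text
t 35.95 p [439.   59.7 114.7] rot [-0.196  3.127 -0.005] F [ 0.5 -1.2 -1.3] M [ 0.   -0.03 -0.02] g 0.478
t 36.0 p [439.3  59.5 114.8] rot [-0.195  3.127 -0.005] F [-0.5  0.6 -1.1] M [ 0.03 -0.02 -0.02] g 0.48
z [ 0.009 -0.002 -1.   ] yaw 0.125
s -119.9 lat -9.8  Fs -0.5
```

View pics/w28.png

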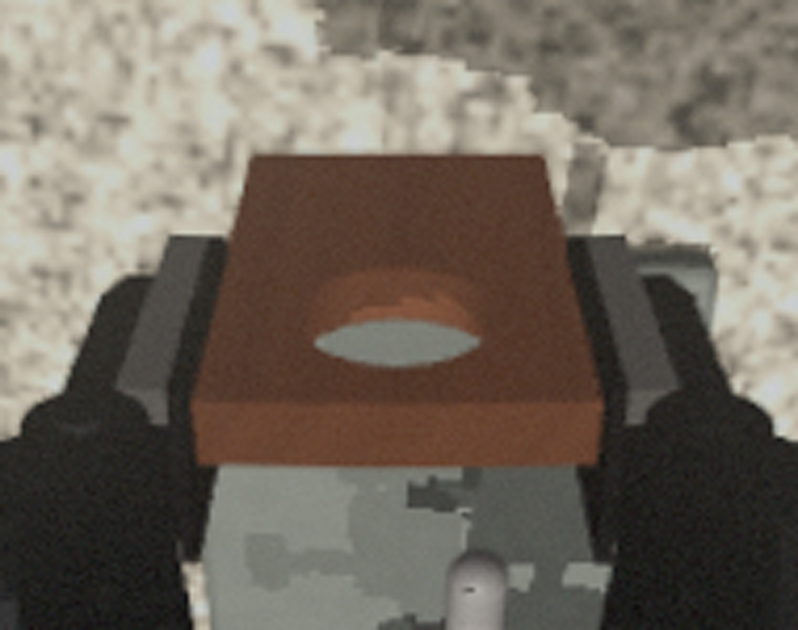

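Emit:
servo_tool([
  {"tx": 0,"ty": 0.3,"tz": 0.15,"ax": 0,"ay": 0.3,"az": -0.2,"grip": 0.25},
  {"tx": -0.2,"ty": 0.4,"tz": 0.15,"ax": -0.1,"ay": 0.2,"az": 0,"grip": 0.25},
  {"tx": -0.4,"ty": 0.3,"tz": 0.12,"ax": 0,"ay": 0,"az": 0,"grip": 0.25},
  {"tx": -0.4,"ty": 0.05,"tz": 0,"ax": 0,"ay": 0,"az": 0,"grip": 0.25},
  {"tx": -0.4,"ty": 0,"tz": 0,"ax": 0,"ay": 0,"az": 0,"grip": 0.25},
  {"tx": -0.4,"ty": 0,"tz": 0,"ax": 0,"ay": 0,"az": 0,"grip": 0.25},
  {"tx": -0.2,"ty": 0,"tz": 0,"ax": 0,"ay": 0,"az": 0,"grip": 0.25},
  {"tx": 0,"ty": 0,"tz": 0,"ax": 0,"ay": 0,"az": 0,"grip": 0.25},
  {"tx": 0,"ty": 0,"tz": 0,"ax": 0,"ay": 0,"az": 0,"grip": 0.25},
  {"tx": 0,"ty": 0,"tz": 0,"ax": 0,"ay": 0,"az": 0,"grip": 0.25},
])

```text
t: 37.0
tcp_pos: [460.6, 69.8, 110.5]
eef_rot: [0.194, -3.134, 0.005]
ft_force: [0.4, 0.0, -1.1]
grip_width: 0.483
```

Run:
```python
from look import *
s=st();look("wrist","w29",(220,190,190,150),4.2);s=st();tilt(s);ss(s)
```

```text
t 37.0 p [460.6  69.8 110.5] rot [ 0.194 -3.134  0.005] F [ 0.4  0.  -1.1] M [ 0.  0. -0.] g 0.483
t 37.05 p [460.5  69.8 110.5] rot [ 0.194 -3.134  0.005] F [ 0.3 -0.3 -0.7] M [-0.   -0.02  0.08] g 0.478
z [-0.002 -0.003 -1.   ] yaw 0.124
s -97.6 lat -2.3  Fs 0.2
```

View pics/w29.png

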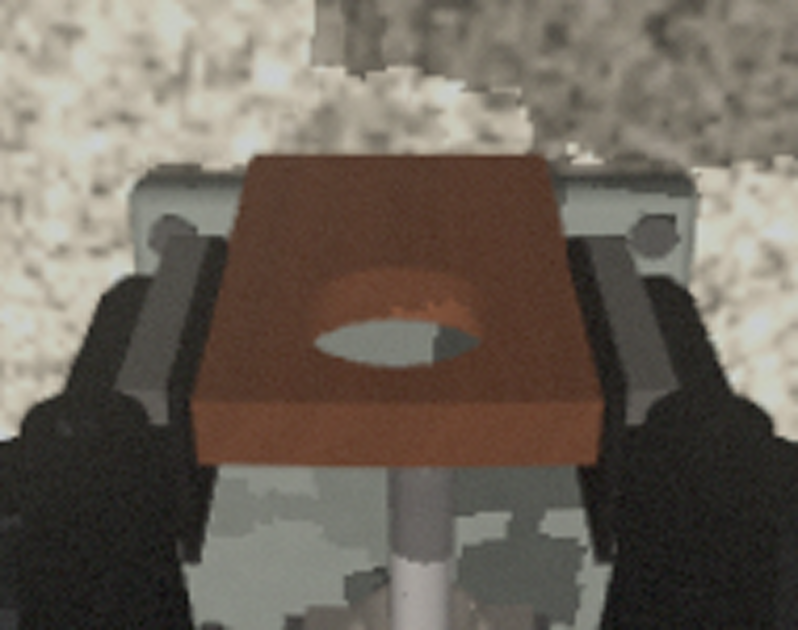

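Emit:
servo_tool([
  {"tx": 0,"ty": 0.15,"tz": 0,"ax": 0,"ay": 0,"az": -0.2,"grip": 0.25},
  {"tx": -0.2,"ty": 0.15,"tz": 0,"ax": -0.1,"ay": 0,"az": -0.1,"grip": 0.25},
  {"tx": -0.3,"ty": 0.02,"tz": 0,"ax": 0,"ay": 0,"az": 0,"grip": 0.25},
  {"tx": -0.4,"ty": 0,"tz": 0,"ax": 0,"ay": 0,"az": 0,"grip": 0.25},
  {"tx": -0.5,"ty": 0,"tz": 0,"ax": 0,"ay": 0,"az": 0,"grip": 0.25},
  {"tx": -0.5,"ty": 0,"tz": 0,"ax": 0,"ay": 0,"az": 0,"grip": 0.25},
  {"tx": -0.4,"ty": 0,"tz": 0,"ax": 0,"ay": 0,"az": 0,"grip": 0.25},
  {"tx": -0.3,"ty": 0,"tz": 0.1,"ax": 0,"ay": 0,"az": 0,"grip": 0.25},
  {"tx": -0.2,"ty": 0,"tz": 0.15,"ax": 0,"ay": 0,"az": 0,"grip": 0.25},
  {"tx": 0,"ty": 0,"tz": 0.1,"ax": 0,"ay": 0,"az": 0,"grip": 0.25},
])

```text
t: 38.05
tcp_pos: [490.7, 77.3, 106.9]
eef_rot: [0.203, -3.134, 0.002]
ft_force: [-1.0, 1.0, -1.0]
grip_width: 0.479
```

Run:
```python
from look import *
s=st();look("wrist","w30",(220,190,190,150),4.2);s=st();tilt(s);ss(s)
```

```text
t 38.05 p [490.7  77.3 106.9] rot [ 2.030e-01 -3.134e+00  2.000e-03] F [-1.  1. -1.] M [-0.03 -0.01  0.02] g 0.479
t 38.1 p [490.5  77.3 106.7] rot [ 2.030e-01 -3.133e+00  2.000e-03] F [ 0.4 -0.6 -1.1] M [-0.03 -0.03 -0.02] g 0.483
z [-0.002 -0.002 -1.   ] yaw 0.129
s -66.9 lat 1.3  Fs 0.3
```

View pics/w30.png

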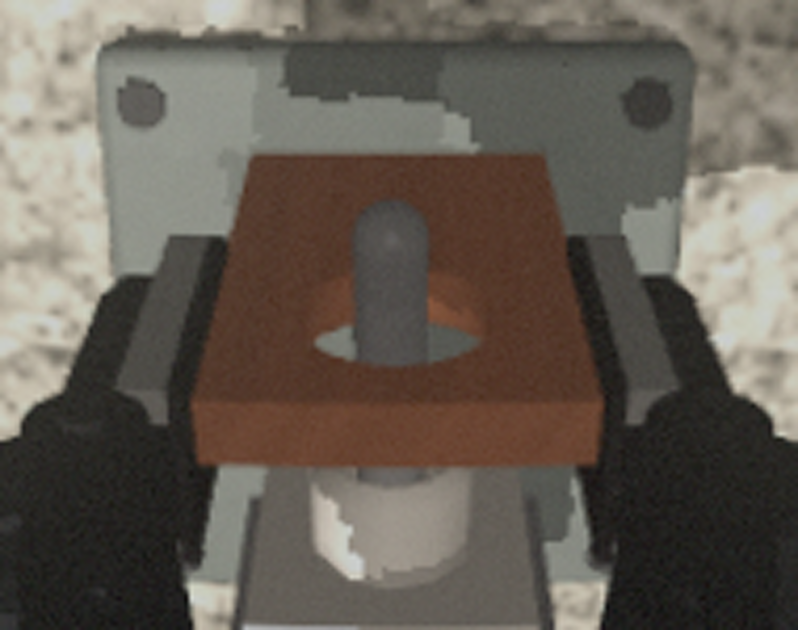

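Emit:
servo_tool([
  {"tx": -0.05,"ty": -0.06,"tz": 0.08,"ax": 0,"ay": 0,"az": 0,"grip": 0.25},
  {"tx": -0.1,"ty": -0.02,"tz": 0.08,"ax": 0,"ay": 0,"az": 0,"grip": 0.25},
  {"tx": -0.1,"ty": 0,"tz": 0.04,"ax": 0,"ay": 0,"az": 0,"grip": 0.25},
  {"tx": -0.1,"ty": 0,"tz": 0,"ax": 0,"ay": 0,"az": 0,"grip": 0.25},
  {"tx": -0.1,"ty": 0,"tz": 0,"ax": 0,"ay": 0,"az": 0,"grip": 0.25},
  {"tx": -0.1,"ty": 0,"tz": 0,"ax": 0,"ay": 0,"az": 0,"grip": 0.25},
  {"tx": -0.1,"ty": 0,"tz": 0,"ax": 0,"ay": 0,"az": 0,"grip": 0.25},
  {"tx": -0.1,"ty": 0,"tz": 0,"ax": 0,"ay": 0,"az": 0,"grip": 0.25},
  {"tx": 0,"ty": 0,"tz": 0,"ax": 0,"ay": 0,"az": 0,"grip": 0.25},
  {"tx": 0,"ty": 0,"tz": 0,"ax": 0,"ay": 0,"az": 0,"grip": 0.25},
])

```text
t: 39.1
tcp_pos: [498.2, 77.4, 104.4]
eef_rot: [0.203, -3.133, 0.002]
ft_force: [0.3, 0.7, -0.9]
grip_width: 0.481
```

Run:
```python
from look import *
s=st();look("wrist","w31",(220,190,190,150),4.2);s=st();tilt(s);ss(s)
```

```text
t 39.1 p [498.2  77.4 104.4] rot [ 2.030e-01 -3.133e+00  2.000e-03] F [ 0.3  0.7 -0.9] M [ 0.01  0.02 -0.01] g 0.481
t 39.15 p [498.2  77.4 104.4] rot [ 2.030e-01 -3.133e+00  2.000e-03] F [ 1.   0.5 -1.2] M [-0.01 -0.    0.01] g 0.482
z [-0.002 -0.002 -1.   ] yaw 0.129
s -59.2 lat 0.5  Fs 1.1
```

View pics/w31.png

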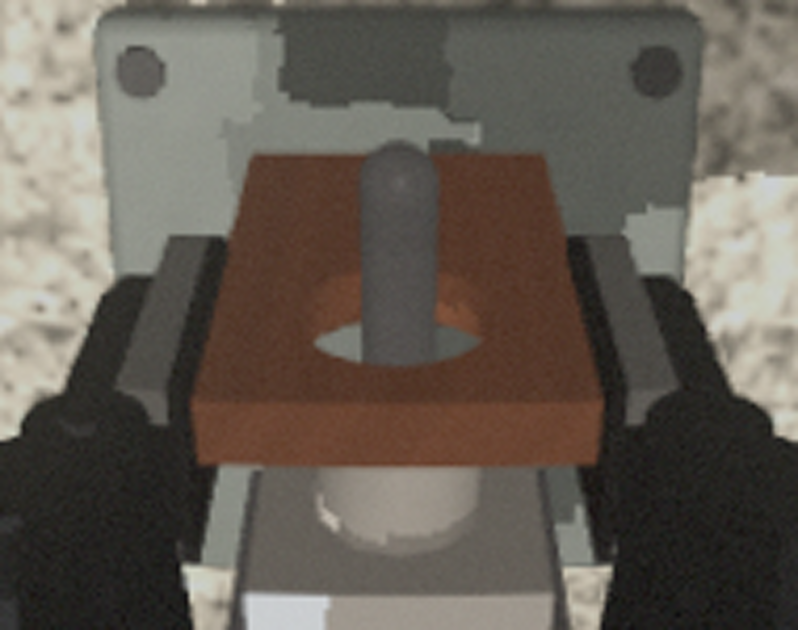

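Run:
```python
from hk import *
w=json.load(open("pics/w31.json"));pos=np.array([498.2,77.4,104.4]);Q=R.from_rotvec([.203,-3.133,.002]).as_matrix()
print(Q.T@(ray(w,(314,200),1)[0]-pos))
uv=np.array([tf(*p,o=(220,190),k=4.2) for p in [(192,402),(602,402),(199,466),(599,466),(250,155),(547,155)]])
L=np.array([(-4,-21,18),(-4,21,18),(4,-21,18),(4,21,18),(-4,-21,-46),(-4,21,-46)],float)
def f(q):
    Rr=R.from_rotvec([0,q[4],q[3]]).as_matrix()
    return (proj(w,((L*[-1,1,-1])@Rr.T+q[:3])@Q.T+pos,True)-uv).ravel()
s=least_squares(f,[0,0,-18,0,0],loss="soft_l1");print(s.x.round(3),s.fun.round(1))
w=json.load(open("pics/w9.json"));pos=np.array([554.2,84.8,102.8]);Q=R.from_rotvec([.203,-3.132,.007]).as_matrix()
uv=np.array([tf(*p,o=(230,220),k=4.2) for p in [(120,280),(590,280),(126,343),(588,343),(188,30),(524,30)]])
L=L*[1,24/21,1]
s=least_squares(f,[0,0,-18,0,0],loss="soft_l1");print("steel",s.x.round(3),s.fun.round(1))
```

```text
[  78.23497553   -0.3215981  -143.18759168]
[ 2.750e-01 -4.260e-01 -1.483e+01 -0.000e+00  1.000e-02] [-0.1  0.3  0.6  0.2 -0.3 -0.2 -0.1 -0.3  1.   0.  -1.1 -0. ]
steel [ 5.1000e-01 -4.1900e-01 -1.5836e+01  0.0000e+00  1.1000e-02] [-0.3  0.1  0.8  0.1 -0.  -0.1 -0.4 -0.1  0.7  0.  -0.6 -0. ]
```

Emit:
servo_tool([
  {"tx": -0.08,"ty": 0,"tz": 0,"ax": 0,"ay": 0,"az": 0,"grip": 0.25},
  {"tx": -0.08,"ty": 0,"tz": 0,"ax": 0,"ay": 0,"az": 0,"grip": 0.25},
  {"tx": -0.08,"ty": 0,"tz": 0,"ax": 0,"ay": 0,"az": 0,"grip": 0.25},
  {"tx": -0.06,"ty": 0,"tz": 0,"ax": 0,"ay": 0,"az": 0,"grip": 0.25},
  {"tx": -0.06,"ty": 0,"tz": 0,"ax": 0,"ay": 0,"az": 0,"grip": 0.25},
  {"tx": -0.06,"ty": 0,"tz": 0,"ax": 0,"ay": 0,"az": 0,"grip": 0.25},
  {"tx": -0.06,"ty": 0,"tz": 0,"ax": 0,"ay": 0,"az": 0,"grip": 0.25},
  {"tx": -0.06,"ty": 0,"tz": 0,"ax": 0,"ay": 0,"az": 0,"grip": 0.25},
  {"tx": -0.06,"ty": 0,"tz": 0,"ax": 0,"ay": 0,"az": 0,"grip": 0.25},
  {"tx": -0.06,"ty": 0,"tz": 0,"ax": 0,"ay": 0,"az": 0,"grip": 0.25},
])

```text
t: 40.15
tcp_pos: [505.2, 78.3, 104.3]
eef_rot: [0.203, -3.133, 0.002]
ft_force: [0.5, 0.0, -1.3]
grip_width: 0.476
```

Run:
```python
from look import *
s=st();tilt(s);ss(s);look("wrist","w32",(220,190,190,150),4.2)
```

```text
t 40.15 p [505.2  78.3 104.3] rot [ 2.030e-01 -3.133e+00  2.000e-03] F [ 0.5  0.  -1.3] M [ 0.01 -0.01 -0.02] g 0.476
z [-0.002 -0.002 -1.   ] yaw 0.129
s -52.1 lat 0.5  Fs 0.5
```

View pics/w32.png

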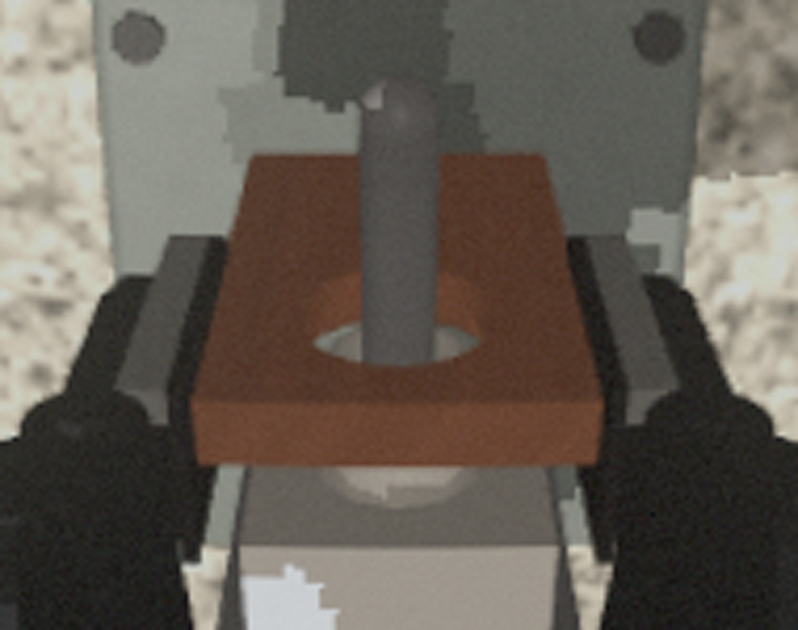

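Emit:
servo_tool([
  {"tx": -0.07,"ty": 0,"tz": 0,"ax": 0,"ay": 0,"az": 0,"grip": 0.25},
  {"tx": -0.07,"ty": 0,"tz": 0,"ax": 0,"ay": 0,"az": 0,"grip": 0.25},
  {"tx": -0.07,"ty": 0,"tz": 0,"ax": 0,"ay": 0,"az": 0,"grip": 0.25},
  {"tx": -0.07,"ty": 0,"tz": 0,"ax": 0,"ay": 0,"az": 0,"grip": 0.25},
  {"tx": -0.07,"ty": 0,"tz": 0,"ax": 0,"ay": 0,"az": 0,"grip": 0.25},
  {"tx": -0.07,"ty": 0,"tz": 0,"ax": 0,"ay": 0,"az": 0,"grip": 0.25},
  {"tx": -0.07,"ty": 0,"tz": 0,"ax": 0,"ay": 0,"az": 0,"grip": 0.25},
  {"tx": -0.07,"ty": 0,"tz": 0,"ax": 0,"ay": 0,"az": 0,"grip": 0.25},
  {"tx": -0.07,"ty": 0,"tz": 0,"ax": 0,"ay": 0,"az": 0,"grip": 0.25},
  {"tx": -0.07,"ty": 0,"tz": 0,"ax": 0,"ay": 0,"az": 0,"grip": 0.25},
])

```text
t: 41.2
tcp_pos: [512.8, 79.3, 104.3]
eef_rot: [0.203, -3.133, 0.002]
ft_force: [0.1, 0.1, -1.3]
grip_width: 0.477
```

Run:
```python
from look import *
s=st();tilt(s);ss(s);look("wrist","w33",(220,190,190,150),4.2)
```

```text
t 41.2 p [512.8  79.3 104.3] rot [ 2.030e-01 -3.133e+00  2.000e-03] F [ 0.1  0.1 -1.3] M [ 0.01 -0.01 -0.02] g 0.477
z [-0.002 -0.002 -1.   ] yaw 0.129
s -44.5 lat 0.5  Fs 0.1
```

View pics/w33.png

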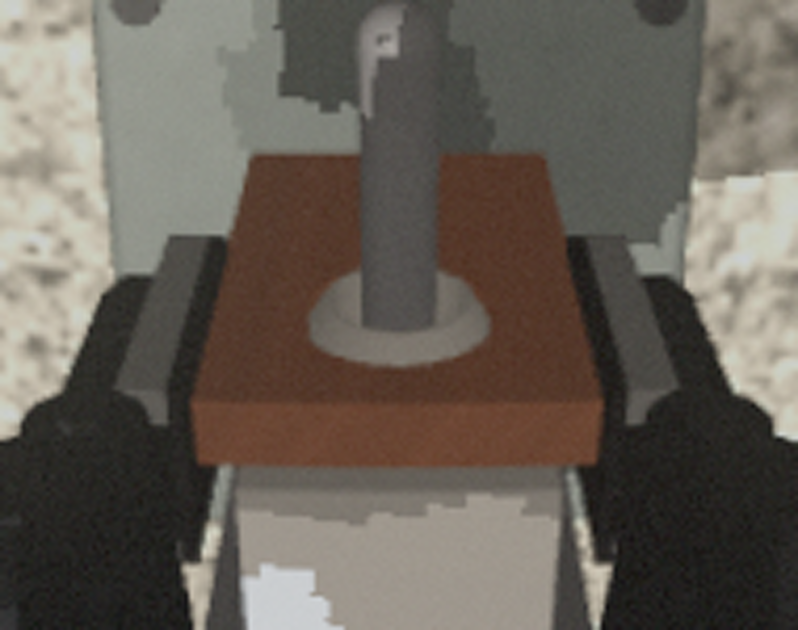

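Emit:
servo_tool([
  {"tx": -0.06,"ty": 0,"tz": 0,"ax": 0,"ay": 0,"az": 0,"grip": 0.25},
  {"tx": -0.06,"ty": 0,"tz": 0,"ax": 0,"ay": 0,"az": 0,"grip": 0.25},
  {"tx": -0.05,"ty": 0,"tz": 0,"ax": 0,"ay": 0,"az": 0,"grip": 0.25},
  {"tx": -0.05,"ty": 0,"tz": 0,"ax": 0,"ay": 0,"az": 0,"grip": 0.25},
  {"tx": -0.05,"ty": 0,"tz": 0,"ax": 0,"ay": 0,"az": 0,"grip": 0.25},
  {"tx": -0.05,"ty": 0,"tz": 0,"ax": 0,"ay": 0,"az": 0,"grip": 0.25},
  {"tx": -0.05,"ty": 0,"tz": 0,"ax": 0,"ay": 0,"az": 0,"grip": 0.25},
  {"tx": -0.05,"ty": 0,"tz": 0,"ax": 0,"ay": 0,"az": 0,"grip": 0.25},
  {"tx": -0.05,"ty": 0,"tz": 0,"ax": 0,"ay": 0,"az": 0,"grip": 0.25},
  {"tx": -0.05,"ty": 0,"tz": 0,"ax": 0,"ay": 0,"az": 0,"grip": 0.25},
])

```text
t: 42.25
tcp_pos: [516.2, 79.8, 103.7]
eef_rot: [0.203, -3.127, 0.003]
ft_force: [-5.2, -0.5, 1.8]
grip_width: 0.478
```

Run:
```python
from look import *
s=st();tilt(s);ss(s);look("wrist","w34",(220,190,190,150),4.2)
```

```text
t 42.25 p [516.2  79.8 103.7] rot [ 2.030e-01 -3.127e+00  3.000e-03] F [-5.2 -0.5  1.8] M [-0.11  0.64  0.  ] g 0.478
z [-0.008 -0.002 -1.   ] yaw 0.129
s -41.1 lat 0.5  Fs -5.2
```

View pics/w34.png

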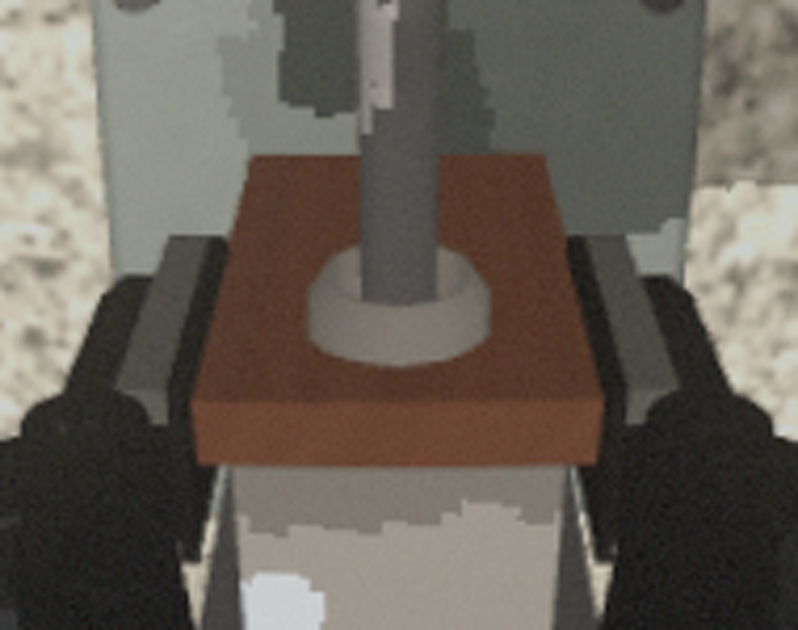

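Emit:
servo_tool([
  {"tx": -0.07,"ty": 0,"tz": 0,"ax": 0,"ay": -0.3,"az": 0,"grip": 0.25},
  {"tx": -0.08,"ty": 0,"tz": 0,"ax": 0,"ay": -0.3,"az": 0,"grip": 0.25},
  {"tx": -0.1,"ty": 0,"tz": 0,"ax": 0,"ay": -0.3,"az": 0,"grip": 0.25},
  {"tx": -0.13,"ty": 0,"tz": 0,"ax": 0,"ay": -0.2,"az": 0,"grip": 0.25},
  {"tx": -0.15,"ty": 0,"tz": 0,"ax": 0,"ay": -0.2,"az": 0,"grip": 0.25},
  {"tx": -0.16,"ty": 0,"tz": 0,"ax": 0,"ay": -0.2,"az": 0,"grip": 0.25},
  {"tx": -0.16,"ty": 0,"tz": 0,"ax": 0,"ay": -0.2,"az": 0,"grip": 0.25},
  {"tx": -0.16,"ty": 0,"tz": 0,"ax": 0,"ay": -0.2,"az": 0,"grip": 0.25},
  {"tx": -0.16,"ty": 0,"tz": 0,"ax": 0,"ay": -0.2,"az": 0,"grip": 0.25},
  {"tx": -0.16,"ty": 0,"tz": 0,"ax": 0,"ay": -0.2,"az": 0,"grip": 0.25},
])

```text
t: 43.3
tcp_pos: [516.3, 79.8, 103.6]
eef_rot: [0.203, -3.129, 0.004]
ft_force: [-9.8, -2.8, 5.3]
grip_width: 0.479
```

Run:
```python
from look import *
s=st();tilt(s);ss(s);look("side","s35",(255,160,140,100),5.6)
```

```text
t 43.3 p [516.3  79.8 103.6] rot [ 0.203 -3.129  0.004] F [-9.8 -2.8  5.3] M [-0.24  1.42 -0.05] g 0.479
z [-0.006 -0.003 -1.   ] yaw 0.13
s -40.9 lat 0.5  Fs -10.1
```

View pics/s35.png

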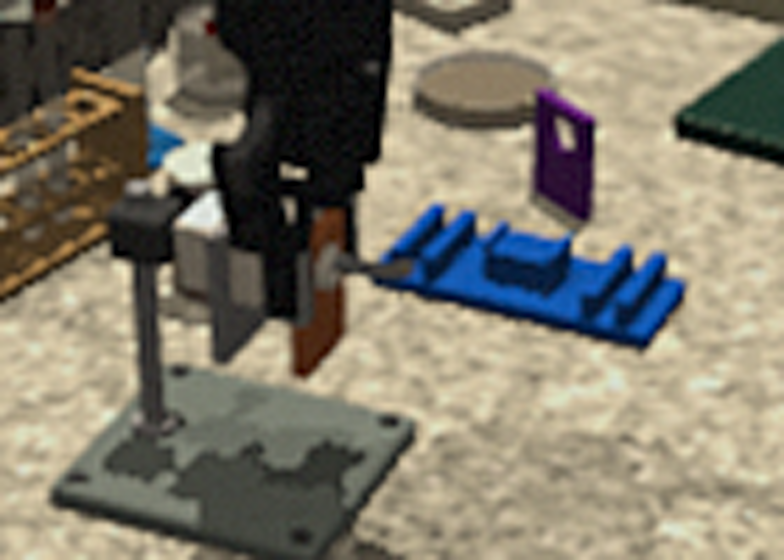

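Emit:
servo_tool([
  {"tx": -0.12,"ty": 0,"tz": 0,"ax": 0,"ay": -0.2,"az": 0,"grip": 0.25},
  {"tx": -0.05,"ty": 0,"tz": 0,"ax": 0,"ay": 0,"az": 0,"grip": 0.25},
  {"tx": 0,"ty": 0,"tz": 0,"ax": 0,"ay": 0,"az": 0,"grip": 0.4},
  {"tx": 0,"ty": 0,"tz": 0,"ax": 0,"ay": 0,"az": 0,"grip": 0.5},
  {"tx": 0,"ty": 0,"tz": 0,"ax": 0,"ay": 0,"az": 0,"grip": 0.58},
  {"tx": 0,"ty": 0,"tz": 0,"ax": 0,"ay": 0,"az": 0,"grip": 0.7},
  {"tx": 0,"ty": 0,"tz": 0,"ax": 0,"ay": 0,"az": 0,"grip": 0.75},
  {"tx": 0,"ty": 0,"tz": -0.7,"ax": 0,"ay": 0,"az": 0,"grip": 0.75},
  {"tx": 0,"ty": 0,"tz": -1.5,"ax": 0,"ay": 0,"az": 0,"grip": 0.75},
  {"tx": 0,"ty": 0,"tz": -2.5,"ax": 0,"ay": 0,"az": 0,"grip": 0.75},
])

```text
t: 44.35
tcp_pos: [517.0, 80.1, 151.0]
eef_rot: [0.203, -3.128, 0.003]
ft_force: [0.2, 0.7, 0.6]
grip_width: 0.752
```

Emit:
servo_tool([
  {"tx": 0,"ty": 0,"tz": -2,"ax": 0,"ay": 0,"az": 0,"grip": 0.75},
  {"tx": 0,"ty": 0,"tz": -1,"ax": 0,"ay": 0,"az": 0,"grip": 0.75},
  {"tx": 0,"ty": 0,"tz": 0,"ax": 0,"ay": 0,"az": 0,"grip": 0.75},
  {"tx": 0,"ty": 0,"tz": 0,"ax": 0,"ay": 0,"az": 0,"grip": 0.75},
  {"tx": 0,"ty": 0,"tz": 0,"ax": 0,"ay": 0,"az": 0,"grip": 0.75},
  {"tx": 0,"ty": 0,"tz": 0,"ax": 0,"ay": 0,"az": 0,"grip": 0.75},
  {"tx": 0,"ty": 0,"tz": 0,"ax": 0,"ay": 0,"az": 0,"grip": 0.75},
  {"tx": 0,"ty": 0,"tz": 0,"ax": 0,"ay": 0,"az": 0,"grip": 0.75},
  {"tx": 0,"ty": 0,"tz": 0,"ax": 0,"ay": 0,"az": 0,"grip": 0.75},
  {"tx": 0,"ty": 0,"tz": 0,"ax": 0,"ay": 0,"az": 0,"grip": 0.75},
])

```text
t: 45.35
tcp_pos: [518.2, 80.3, 185.9]
eef_rot: [0.204, -3.133, 0.003]
ft_force: [-0.1, -1.3, 0.7]
grip_width: 0.748
```

Run:
```python
from look import *
s=st();look("wrist","w36",(200,150,240,180),3.3);look("side","s36",(255,160,140,100),5.6)
```

```text
t 45.35 p [518.2  80.3 185.9] rot [ 2.040e-01 -3.133e+00  3.000e-03] F [-0.1 -1.3  0.7] M [-0.04 -0.02 -0.04] g 0.748
```

View pics/w36.png

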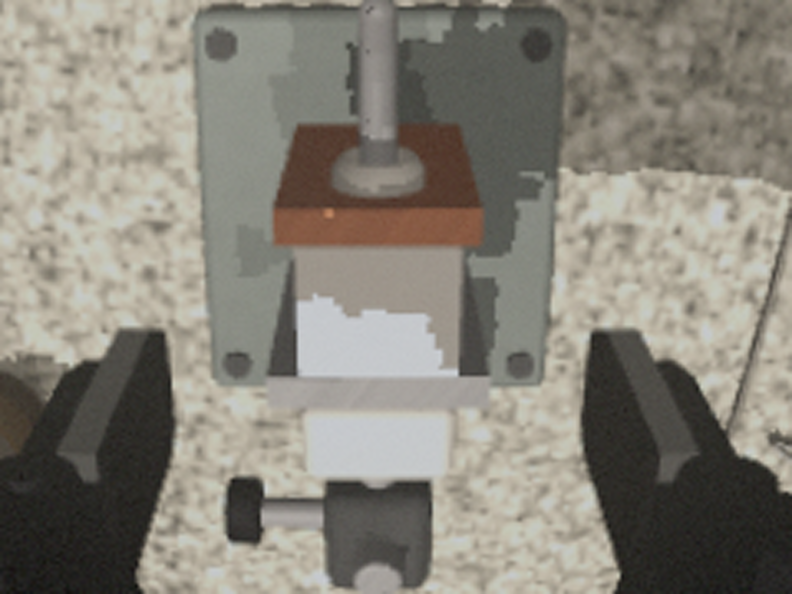

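View pics/s36.png

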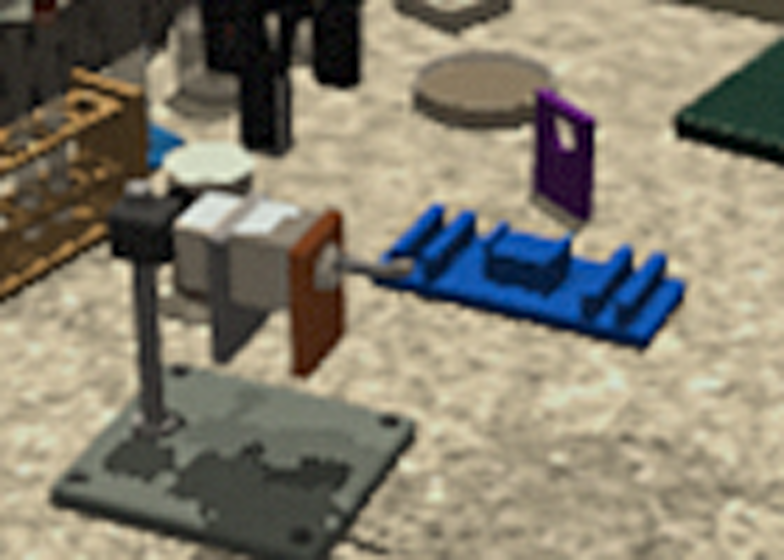

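The stack is flush: steel, sleeve, copper all nested and aligned, the bystanders still in place. I'm handing in.

Run:
```python
from bench import r
print(r.hand_in(), r.read_state()["t"])
```

```text
the job is handed in; nothing more can be done
the job is handed in; nothing more can be done
```

The set is on the hook in the right order: the steel plate, then the ceramic sleeve with its collar towards the tip, then the copper plate. I handed it in at about 45 s; `hand_in()` gave no verdict.

- **Pressing home:** the steel plate was last pressed with about 11 N, the sleeve with about 10 N and the copper plate with about 10 N. These are wrist readings at the end of each press; the limit is 30 N. Each part stopped within about 1 mm of its expected home depth, by arm position.
- **Last pictures (wrist and side):** no visible gaps, and the parts were centred on the hook. The steel and copper were separated by the sleeve, and the sample glass and petri dish were in place. The beaker was outside the last crops, but the arm never went near it.
- **What disagreed:**
  - My camera estimate of how high the plates sat in the grip was about 2 to 3 mm off, so I went by arm height and touch instead.
  - The tool tilted about 2° while first pressing the steel plate and about 1° while pressing the sleeve. I straightened it and pressed both again. In the second steel press the tool swung from 0.7° one way to about 1.5° the other while I held the force; the sleeve's second press ended nearly upright.

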